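# Refill the press-and-twist detergent tub

## Robot

A 6-joint arm with a two-finger parallel gripper is mounted at the origin on the work surface. World frame = base frame: x ahead of the robot, y to its left, z up, the work surface at z = 0. Lengths are in m, angles in rad, forces in N, time in s.
With the tool pointing down it reaches from about 0.425 to 0.95 m from the base axis. Payload 3.5 kg.
Tool frame: the origin (TCP) lies on the centre line of the jaws, within the pads' length; the fingertips stand 11 mm ahead of it and the grasp point (between the pads) lies 8 mm behind it; y points along the fingers, x is the direction in which the jaws open and shut, and the axes are right-handed (so a half turn about y gives the same grasp; the last joint's range is limited). The gripper opens to 85 mm and grips with 20 to 120 N. Pads are 22 mm wide; open, the fingers measure 114 mm over their backs; the gripper's body (76 mm by 85 mm) begins 54 mm behind the grasp point. The pads swing forward as they close: fully open they stand 13 mm farther back than shut.
Start: joints at [1.088, 0.286, 1.577, -0, 1.279, -0.15], TCP at [0.22, 0.638, 0.242] pointing down, gripper open.
Joint ranges: [-2.77, 2.77], [-0.9, 2.22], [0.21, 2.48], [-1.53, 4.67], [0.24, 2.81], [-2.84, 2.84]. Speed limits (rad/s): [2.79, 2.79, 3.14, 3.14, 3.14, 3.14].

## Interface

Orientations are given as a unit quaternion [x, y, z, w].
In Python, from plant import get_state, read_camera, sign_off gives the robot as it stands.
- The arm moves only by the shell command python3 -m inch 'ROWS' [FORCE]. ROWS is JSON, a list of rows, each an object of numbers: "ax", "ay", "az": the turn, a rotation vector about the tool's x, y, z in rad; "x", "y", "z": the shift along the tool's x, y, z in mm; "hand": the closure, from -1 (fully open) to 1 (shut). In form: [{"ax": .., "ay": .., "az": .., "x": .., "y": .., "z": .., "hand": ..}, ...]. A call has 1 to 5 rows; each row shifts and turns the commanded pose from where the row before left it, along the tool's axes as they then stand; what a row does not reach is not made up. A row lasts 1/12 s, in which the tool goes at most 41.7 mm and 7.16 degrees, less where a joint would pass 70% of its speed; a pose out of reach is approached as far as the arm can. A call with a gripper value outside its range is refused whole. The fingers move at their own pace and stop on an object; FORCE is the grip in N (left out, the last holds). Time passes only in rows, so rows that do not move let the fingers close. It gives the time, the measured TCP pose, the force and the opening at its end, in the units of the state.
- get_state(): the state, without advancing time (a new reading comes with each control period).
- read_camera(name): name is "scene" or "top"; returns a dict with "img" (480x640x3 uint8, red, green, blue), "fov_y" (degrees; the focal length in pixels is half the picture's height over the tangent of half this angle, whatever the lens; pixels are square), "cx", "cy" (the principal point, pixels), "distortion" ([k1, k2, p1, p2, k3] as OpenCV has them; the pictures are not rectified), "T" (4x4, takes a point from camera to world coordinates). Camera axes: x right, y down, z forward; pixel columns grow to the right and rows downward; lengths in m; the calibration is good to about 2 mm. A picture is of the moment at which its call begins. There is no depth.
- sign_off(): hands the job in, once; it reports no verdict.
The state is a dict: "time": time; "qpos": joint angles; "dq": joint speeds; "joint_efforts": joint torques, N m; "eef_pos": TCP position; "tcp_rot": TCP orientation; "contact_force": force on the tool from outside, world axes, zero at the start; "wrist_torque": the same for the moment, N m; "opening": opening from 0.0 (shut) to 1.0 (fully open).
Only numpy, scipy, OpenCV 4.12 (cv2) and the standard library are available. Lean on these libraries where they do the work, as an engineer would, in place of code of your own. Each camera call takes 0.05 s, during which the arm holds its last target. There are 200 camera calls.

## Task

Refill the detergent tub on the laundry counter. Press its lid down and turn it anticlockwise to free it, lay it handle up on the blue mat, and lay every green detergent block from the metal tray flat in the tub, one to a pocket. Then put the lid back on, press it down and turn it clockwise until both yellow tabs are caught under the orange hooks, and leave the spray bottle, bell and lint brush where they stand.

Things in the scene. Friction and masses are not known exactly. Their poses are not given: they have to be found in the camera images.
- tub: White round tub fixed to the counter, outer diameter 236 mm, inner 228; wall top 48 mm, inner floor 5 mm above the counter. Origin: centre of its underside, z up. Orange hooks stand outside the wall on its +x and -x sides. Low grey ribs (tops at z 14 mm) divide the floor into 6 pockets, 3 along its x by 2 along y, each 65 (x) by 43 mm (y). It starts with the lid locked on.
- hook (a point): Under the roof of the hook on the tub's +x side (the other is its half turn), 133 mm from the tub axis, at z 61.5, the roof's underside. Hook: 43 mm wide tangentially, 125 to 146 mm from the axis, top z 67.5. Seen from above its anticlockwise side is open, with a lip hanging to z 58; its clockwise side has an end stop.
- gasket (a joint): Black springy gasket ring on the tub's rim, radius 111 to 119 mm, which bears the lid: how far it is pressed down (m), 0 free (top at tub z 56 mm) to 0.009 fully down. It pushes up with 4 N when free, 8 N fully down.
- lid: Blue disc, 240 mm diameter, 6 mm thick, 0.25 kg; the same after a half turn. Origin: centre of the disc's underside, z up. Two yellow tabs (24 mm wide, from the underside 8 mm up) stick out along +x and -x to 136 mm from the axis. Six ribs below reach 8.5 mm under the origin, 110 mm from the axis, centring it loosely in the tub; on a flat surface it stands on them.
- lid_grip (a point): Middle of the lid's white grip bar, 24 mm above the lid's origin. Bar: 24 mm wide (lid x), 90 mm long (lid y), 6 to 42 mm above the lid's origin. To unlock: press the lid until its origin is 47 to 49.5 mm above the tub's (about 5 N), keep it down, turn it anticlockwise seen from above by 0.45 to 1.0 rad, lift.
- lid_tab (a point): Outer end of the lid's +x tab. Locked: lid x along tub x (either way round, play 0.03 rad), lid origin 53.5 mm above the tub's, tabs pushed up against the hook roofs. To lock: lower the lid with its x 0.45 to 1.0 rad anticlockwise of the tub's; it rests on the gasket at 56 mm; press to 47 to 49.5, turn clockwise until in line, let it rise.
- mat: Blue mat, 280 (x) by 250 (y) by 3 mm, flat on the counter, fixed: the lid is laid here while the tub is open. Origin: centre of its underside.
- tray: Aluminium tray, fixed, 310 (x) by 220 mm (y), floor 4 mm thick, rim 9 mm high. Origin: centre of its underside. Mat and tray stand on either side of the tub, which is which changes.
- block1: Green detergent block with a white patch on top, 60 (x) by 34 (y) by 30 mm (z), 80 g. Origin: its centre. Starts lying on the tray. May be absent.
- block2: Green detergent block with a white patch on top, 60 (x) by 34 (y) by 30 mm (z), 80 g. Origin: its centre. Starts lying on the tray. May be absent.
- block3: Green detergent block with a white patch on top, 60 (x) by 34 (y) by 30 mm (z), 80 g. Origin: its centre. Starts lying on the tray. May be absent.
- block4: Green detergent block with a white patch on top, 60 (x) by 34 (y) by 30 mm (z), 80 g. Origin: its centre. Starts lying on the tray. May be absent.
- block5: Green detergent block with a white patch on top, 60 (x) by 34 (y) by 30 mm (z), 80 g. Origin: its centre. Starts lying on the tray. May be absent.
- block6: Green detergent block with a white patch on top, 60 (x) by 34 (y) by 30 mm (z), 80 g. Origin: its centre. Starts lying on the tray. May be absent.
- pocket1 (a point): Pocket 1 of the tub: centre of its floor, 5 mm above the counter. The long side of a block lies along the tub's x; a block lying flat in it has its centre 15 mm above this point.
- pocket2 (a point): Pocket 2 of the tub: centre of its floor, 5 mm above the counter. The long side of a block lies along the tub's x; a block lying flat in it has its centre 15 mm above this point.
- pocket3 (a point): Pocket 3 of the tub: centre of its floor, 5 mm above the counter. The long side of a block lies along the tub's x; a block lying flat in it has its centre 15 mm above this point.
- pocket4 (a point): Pocket 4 of the tub: centre of its floor, 5 mm above the counter. The long side of a block lies along the tub's x; a block lying flat in it has its centre 15 mm above this point.
- pocket5 (a point): Pocket 5 of the tub: centre of its floor, 5 mm above the counter. The long side of a block lies along the tub's x; a block lying flat in it has its centre 15 mm above this point.
- pocket6 (a point): Pocket 6 of the tub: centre of its floor, 5 mm above the counter. The long side of a block lies along the tub's x; a block lying flat in it has its centre 15 mm above this point.
- spray: Blue spray-cleaner bottle, 64 mm in diameter, 170 mm tall, loose: leave alone. Origin: centre of its underside.
- bell: Steel counter bell, 84 mm in diameter, 60 mm tall, loose: leave alone. Origin: centre of its underside.
- lintbrush: Brush lying on the counter, 200 mm long, loose: leave alone. Its length along its x.
There are look-alikes about, which are no part of the job. Leave any red look-alike of the block6 alone. Leave any red look-alike of the block5 alone.

How it is judged:
On the way, in this order (a step that is already met when the one before it is completed fails the run):
1. the lid, freed from the hooks, lies handle up on the blue mat, let go (horizontal distance between lid and mat below 0.08 m and z of lid in the frame of mat below 0.02 m and angle between lid's own z axis and vertical below 0.1 rad and contact force between the fingers and lid below 0.5 N), for 0.2 s.
2. every block lies flat in a pocket of the open tub ((horizontal distance between block1 and pocket1 below 0.012 m or horizontal distance between block1 and pocket2 below 0.012 m or horizontal distance between block1 and pocket3 below 0.012 m or horizontal distance between block1 and pocket4 below 0.012 m or horizontal distance between block1 and pocket5 below 0.012 m or horizontal distance between block1 and pocket6 below 0.012 m) and z of each of block1, block2, block3, block4, block5, block6 in the frame of tub below 0.027 m and angle between the x axis of each of block1, block2, block3, block4, block5, block6 and the x axis of tub, either way round below 0.2 rad and (horizontal distance between block2 and pocket1 below 0.012 m or horizontal distance between block2 and pocket2 below 0.012 m or horizontal distance between block2 and pocket3 below 0.012 m or horizontal distance between block2 and pocket4 below 0.012 m or horizontal distance between block2 and pocket5 below 0.012 m or horizontal distance between block2 and pocket6 below 0.012 m) and (horizontal distance between block3 and pocket1 below 0.012 m or horizontal distance between block3 and pocket2 below 0.012 m or horizontal distance between block3 and pocket3 below 0.012 m or horizontal distance between block3 and pocket4 below 0.012 m or horizontal distance between block3 and pocket5 below 0.012 m or horizontal distance between block3 and pocket6 below 0.012 m) and (horizontal distance between block4 and pocket1 below 0.012 m or horizontal distance between block4 and pocket2 below 0.012 m or horizontal distance between block4 and pocket3 below 0.012 m or horizontal distance between block4 and pocket4 below 0.012 m or horizontal distance between block4 and pocket5 below 0.012 m or horizontal distance between block4 and pocket6 below 0.012 m) and (horizontal distance between block5 and pocket1 below 0.012 m or horizontal distance between block5 and pocket2 below 0.012 m or horizontal distance between block5 and pocket3 below 0.012 m or horizontal distance between block5 and pocket4 below 0.012 m or horizontal distance between block5 and pocket5 below 0.012 m or horizontal distance between block5 and pocket6 below 0.012 m) and (horizontal distance between block6 and pocket1 below 0.012 m or horizontal distance between block6 and pocket2 below 0.012 m or horizontal distance between block6 and pocket3 below 0.012 m or horizontal distance between block6 and pocket4 below 0.012 m or horizontal distance between block6 and pocket5 below 0.012 m or horizontal distance between block6 and pocket6 below 0.012 m)), for 0.2 s.
3. the lid is on the tub, turned home with both tabs caught under the hooks (angle between the x axis of lid and the x axis of tub, either way round below 0.08 rad and horizontal distance between lid and tub below 0.008 m and z of lid in the frame of tub between 0.0515 and 0.0548 m and angle between lid's own z axis and vertical below 0.04 rad), for 0.2 s.
At the end, for the whole second after the job is handed in: Every block present lies flat in a pocket (within 12 mm, 0.2 rad of the tub's x); the lid is locked: x within 0.08 rad of the tub's x, centred within 8 mm, level within 0.04 rad, its origin 51.5 to 54.8 mm above the tub's, pushed up against the hooks; all at rest (all of step 2 and all of step 3 and linear speed of each of lid, block1, block2, block3, block4, block5, block6 below 0.02 m/s); the robot touches nothing.
It fails at once if the spray bottle, bell or lint brush is moved more than 4 cm or the bottle tipped (distance of any of spray, bell, lintbrush from where it was at the start of the episode above 0.04 m or angle between spray's own z axis and vertical above 0.5 rad).
Of block1, block2, block3, block4, block5, block6 only 4 to 6 are there at a start; the rules pass over those that are not, and their reading is None.
At some moment in a run one of block1, block2, block3, block4, block5, block6, lid may be knocked a few centimetres aside while the robot is not near it.
It also fails if it takes over 210 s, if anything falls off the work surface, if the arm or the gripper's body presses on something with over 40 N, if the wrist force passes 120 N, or if a joint passes its speed limit or range.

## Working session

There is one attempt and no reset: what is moved stays moved. The work goes in short steps, Python scripts to look and compute and a shell command to move; the robot and the scene stay as the last step left them, time stands still between calls to the robot, and variables do not carry over. Pictures are saved under pics/ and viewed, about 12 in all and at most 16, crops included, and the job is handed in when it is done.

```bash
ls; mkdir -p pics
python3 - <<'E'
from plant import *
import cv2
s=get_state();print({k:s[k] for k in ('time','eef_pos','tcp_rot','contact_force','opening')})
for n in ('scene','top'):
    c=read_camera(n);cv2.imwrite(f'pics/{n}0.png',c['img'][:,:,::-1]);print(n,c['fov_y'],c['cx'],c['cy'],c['distortion'],c['T'])
E
```

```text
pics
{'time': 0.0, 'eef_pos': array([0.22017744, 0.63738573, 0.24091393]), 'tcp_rot': array([ 0.57630146,  0.40951372, -0.41104817, -0.57551242]), 'contact_force': array([ 0.04129738, -0.42826366,  0.13564155]), 'opening': 0.997863202338865}
scene 51.4896095733738 318.7734126210286 231.4981570361153 [-0.03163198  0.          0.          0.          0.        ] [[ 0.73394862  0.59288641 -0.33136858  0.95226586]
 [ 0.67920386 -0.63977992  0.35967175 -0.46286853]
 [ 0.00124153 -0.4890474  -0.87225633  1.1357818 ]
 [ 0.          0.          0.          1.        ]]
top 48.471602873612945 315.02248568782363 238.49599017319076 [0.02631371 0.         0.         0.         0.        ] [[ 0.01140153 -0.98012386  0.19805862  0.31497485]
 [-0.9998005  -0.01442273 -0.01381817 -0.00679913]
 [ 0.01640006 -0.19786156 -0.98009277  1.23145086]
 [ 0.          0.          0.          1.        ]]
```

View pics/scene0.png

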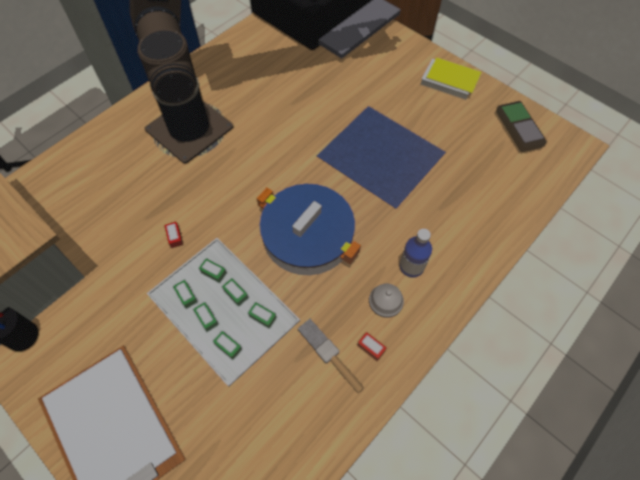

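View pics/top0.png

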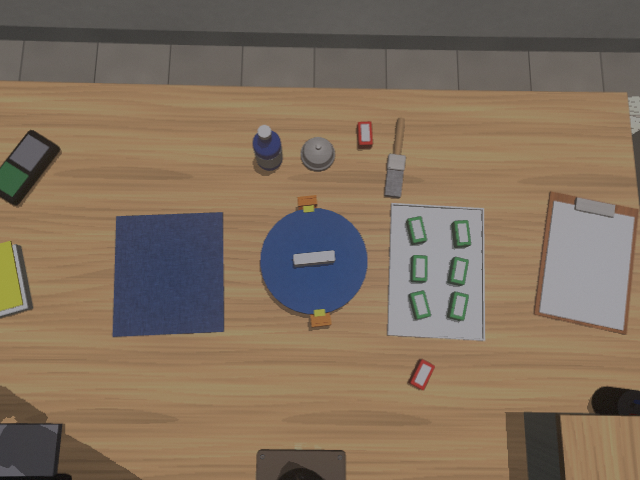

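The scene view shows the tub with lid near (307,227), tray with six green blocks at (212,269), (184,293), (235,291), (205,316), (262,314), (227,345), and the mat at (382,155). The top view shows orange hooks at (308,201) and (320,321), blocks on the tray around (440,270), and the mat at (169,273). The two red look-alikes at (365,133) and (423,375) in the top view are off the tray and red, so they stay put.

```bash
cat > h.py <<'E'
import numpy as np, cv2
from plant import get_state, read_camera, sign_off
from scipy.spatial.transform import Rotation as R
def cam(n): 
    c=read_camera(n); c['hsv']=cv2.cvtColor(c['img'],cv2.COLOR_RGB2HSV); return c
def ray(c,px,z):
    f=240/np.tan(np.radians(c['fov_y']/2)); K=np.array([[f,0,c['cx']],[0,f,c['cy']],[0,0,1]])
    u=cv2.undistortPoints(np.float64(px).reshape(-1,1,2),K,np.float64(c['distortion'])).reshape(-1,2)
    d=np.c_[u,np.ones(len(u))]@c['T'][:3,:3].T; o=c['T'][:3,3]
    return (o+d*((z-o[2])/d[:,2])[:,None])[:,:2]
def mask(c,lo,hi): return cv2.inRange(c['hsv'],np.array(lo),np.array(hi))
def axis(pts):  # centre and long-axis angle of a world polygon (mm rounding)
    (x,y),(w,h),a=cv2.minAreaRect(np.float32(pts*1000)); a=np.radians(a if w>h else a+90)
    return np.array([x,y])/1000,(a+np.pi/2)%np.pi-np.pi/2,sorted([w,h])
def cen(m):
    M=cv2.moments(m); return np.array([M['m10']/M['m00'],M['m01']/M['m00']])
def blobs(m,amin,amax=1e9):
    cs,_=cv2.findContours(m,cv2.RETR_EXTERNAL,cv2.CHAIN_APPROX_NONE)
    return [k for k in cs if amin<=cv2.contourArea(k)<=amax]
def blocks(c,z=0.034):
    g=mask(c,(45,80,30),(85,255,255)); cs,hr=cv2.findContours(g,cv2.RETR_CCOMP,cv2.CHAIN_APPROX_NONE); out=[]
    for k,h in zip(cs,hr[0]):
        if h[3]>=0 and cv2.contourArea(k)>40:
            a=axis(ray(c,k.reshape(-1,2),z)); m=cv2.moments(k); p=[m['m10']/m['m00'],m['m01']/m['m00']]
            out.append((np.round(ray(c,[p],z)[0],4),round(a[1],3),np.round(a[2])))
    return out
def tool():
    s=get_state(); r=R.from_quat(s['tcp_rot']).as_matrix()
    print('t',round(s['time'],2),'tcp',np.round(s['eef_pos'],4),'x',np.round(r[:,0],3),'y',np.round(r[:,1],3),'z',np.round(r[:,2],3),'F',np.round(s['contact_force'],1),'open',round(s['opening'],3)); return s,r
E
python3 - <<'E'
from h import *
tool()
for n in ('scene','top'):
    c=cam(n); print(n)
    for k in blobs(mask(c,(5,180,120),(17,255,255)),20): print(' orange',k.reshape(-1,2).mean(0).round(),cv2.contourArea(k),ray(c,[cen(cv2.drawContours(np.zeros((480,640),np.uint8),[k],-1,1,-1))],.0675).round(4))
    for k in blobs(mask(c,(20,150,120),(32,255,255)),8): print(' yellow',k.reshape(-1,2).mean(0).round(),ray(c,[k.reshape(-1,2).mean(0)],.0615).round(4))
    for k in blobs(mask(c,(100,60,20),(125,255,255)),1500): 
        p=k.reshape(-1,2); e=cv2.fitEllipse(k); print(' blue',p.mean(0).round(),cv2.contourArea(k),'mat',axis(ray(c,p,.003)),'lid',cv2.minEnclosingCircle(np.float32(ray(c,p,.0595))))
    for b in blocks(c): print(' block',b)
    w=mask(c,(0,0,150),(180,60,255)); L=np.zeros_like(w); cv2.circle(L,(307,222) if n=='scene' else (314,260),30,255,-1)
    for k in blobs(w&L,60): print(' grip',k.reshape(-1,2).mean(0),axis(ray(c,k.reshape(-1,2),.0955)))
E
```

```text
t 0.1 tcp [0.2202 0.6375 0.2411] x [ 0.327  0.945 -0.002] y [-0.001 -0.002 -1.   ] z [-0.945  0.327  0.   ] F [ 0.   0.2 -0.2] open 1.0
scene
 orange [352. 250.] 97.0 [[ 0.639  -0.0046]]
 orange [264. 195.] 80.0 [[ 0.3707 -0.0386]]
 yellow [346. 247.] [[ 0.622  -0.0059]]
 yellow [270. 199.] [[ 0.3854 -0.0345]]
 yellow [454.  74.] [[0.474  0.6593]]
 blue [307. 225.] 5877.5 mat (array([0.4816593 , 0.00092206]), np.float64(-1.4292305895057704), [245.23912048339844, 249.1422576904297]) lid ((0.5049496293067932, -0.022072808817029), 0.11933620274066925)
 blue [381. 156.] 6203.0 mat (array([0.47912686, 0.31232092]), np.float64(0.05454858817933306), [241.5940704345703, 271.6231689453125]) lid ((0.5036686658859253, 0.2737888693809509), 0.16944383084774017)
 blue [123.  38.] 2032.5 mat (array([-0.4676192 ,  0.12209139]), np.float64(-0.3526367499464982), [114.052001953125, 493.265869140625]) lid ((-0.414279043674469, 0.04541831463575363), 0.23444117605686188)
 grip [306.70175439 215.31578947] (array([ 0.5043273 , -0.02085128]), np.float64(-1.4521336750119112), [18.359289169311523, 84.422912597
[... 350 characters left out ...]
43), [246.09231567382812, 248.73460388183594]) lid ((0.5038420557975769, -0.020495224744081497), 0.11927179247140884)
 block (array([ 0.4085, -0.3478]), np.float64(-0.242), array([26., 50.]))
 block (array([ 0.4102, -0.2614]), np.float64(0.252), array([27., 49.]))
 block (array([ 0.4884, -0.3517]), np.float64(-0.207), array([27., 50.]))
 block (array([ 0.4931, -0.2619]), np.float64(-0.026), array([25., 49.]))
 block (array([ 0.5767, -0.3626]), np.float64(0.07), array([27., 50.]))
 block (array([ 0.5831, -0.2585]), np.float64(0.213), array([27., 50.]))
 grip [313.93617021 256.93617021] (array([ 0.50381058, -0.02042335]), np.float64(-1.4560330421904917), [21.55034637451172, 85.83756256103516])
```

```bash
cat >> h.py <<'E'
def plan(p,jaw):  # turn first (ay, jaw modulo pi), then the shift in the tool axes left by the turn
    s,r=tool(); q=s['qpos']; cur=np.arctan2(r[1,0],r[0,0])
    d=(jaw-cur+np.pi/2)%np.pi-np.pi/2; a=cur+d
    X=np.array([np.cos(a),np.sin(a),0]); Y=np.array([0,0,-1.]); Z=np.cross(X,Y); D=(np.array(p)-s['eef_pos'])*1000
    q1=np.arctan2(p[1],p[0]); tilt=r.T@[0,0,-1]
    print('ay %.3f rows>=%.1f | shift x %.1f y %.1f z %.1f rows>=%.1f | q6 now %.2f end %.2f | tilt %s'%(-d,abs(d)/.125,D@X,D@Y,D@Z,np.linalg.norm(D)/41.7,q[5],q1-a+0.0,np.round(tilt,3)))
E
python3 -m inch '[{"ay":0.1245},{"ay":0.1245},{"ay":0.1245},{"ay":0.1245},{"ay":0.1245}]'
python3 -m inch '[{"ay":0.1245},{"ay":0.1245},{"ay":0.1245},{"ay":0.1245}]'
python3 -m inch '[{"x":11.4,"z":-38.2},{"x":11.4,"z":-38.2},{"x":11.4,"z":-38.2},{"x":11.4,"z":-38.2},{"x":11.4,"z":-38.2}]'
python3 -m inch '[{"x":11.4,"z":-38.2},{"x":11.4,"z":-38.2},{"x":11.4,"z":-38.2},{"x":11.4,"z":-38.2},{"x":11.4,"z":-38.2}]'
python3 -m inch '[{"x":11.4,"z":-38.2},{"x":11.4,"z":-38.2},{"x":11.4,"z":-38.2},{"x":11.4,"z":-38.2},{"x":11.4,"z":-38.2}]'
python3 -m inch '[{"x":11.4,"z":-38.2},{"x":11.4,"z":-38.2},{"x":11.4,"z":-38.2},{},{}]'
python3 -c "from h import *; plan([.5045,-.021,.085],.12)"
```

```text
t 0.2 tcp [0.2203 0.6376 0.2415] x [ 0.327  0.945 -0.001] y [-0.001 -0.001 -1.   ] z [-0.945  0.327  0.   ] F [-0.7 -0.3 -0.3] open 0.996
ay 1.118 rows>=8.9 | shift x 203.3 y 156.5 z -687.9 rows>=17.6 | q6 now -0.15 end -0.16 | tilt [ 0.001  1.    -0.   ]validation failed for argument at $[0]...
validation failed for argument at $[0]...
validation failed for argument at $[0]...
validation failed for argument at $[0]...
validation failed for argument at $[0]...
validation failed for argument at $[0]...
```

```bash
python3 -m inch '[{"ax":0,"ay":0.1245,"az":0,"x":0,"y":0,"z":0,"hand":-1},{"ax":0,"ay":0.1245,"az":0,"x":0,"y":0,"z":0,"hand":-1},{"ax":0,"ay":0.1245,"az":0,"x":0,"y":0,"z":0,"hand":-1},{"ax":0,"ay":0.1245,"az":0,"x":0,"y":0,"z":0,"hand":-1},{"ax":0,"ay":0.1245,"az":0,"x":0,"y":0,"z":0,"hand":-1}]'
python3 -m inch '[{"ax":0,"ay":0.1245,"az":0,"x":0,"y":0,"z":0,"hand":-1},{"ax":0,"ay":0.1245,"az":0,"x":0,"y":0,"z":0,"hand":-1},{"ax":0,"ay":0.1245,"az":0,"x":0,"y":0,"z":0,"hand":-1},{"ax":0,"ay":0.1245,"az":0,"x":0,"y":0,"z":0,"hand":-1}]'
python3 -m inch '[{"ax":0,"ay":0,"az":0,"x":11.4,"y":0,"z":-38.2,"hand":-1},{"ax":0,"ay":0,"az":0,"x":11.4,"y":0,"z":-38.2,"hand":-1},{"ax":0,"ay":0,"az":0,"x":11.4,"y":0,"z":-38.2,"hand":-1},{"ax":0,"ay":0,"az":0,"x":11.4,"y":0,"z":-38.2,"hand":-1},{"ax":0,"ay":0,"az":0,"x":11.4,"y":0,"z":-38.2,"hand":-1}]'
python3 -m inch '[{"ax":0,"ay":0,"az":0,"x":11.4,"y":0,"z":-38.2,"hand":-1},{"ax":0,"ay":0,"az":0,"x":11.4,"y":0,"z":-38.2,"hand":-1},{"ax":0,"ay":0,"az":0,"x":11.4,"y":0,"z":-38.2,"hand":-1},{"ax":0,"ay":0,"az":0,"x":11.4,"y":0,"z":-38.2,"hand":-1},{"ax":0,"ay":0,"az":0,"x":11.4,"y":0,"z":-38.2,"hand":-1}]'
python3 -m inch '[{"ax":0,"ay":0,"az":0,"x":11.4,"y":0,"z":-38.2,"hand":-1},{"ax":0,"ay":0,"az":0,"x":11.4,"y":0,"z":-38.2,"hand":-1},{"ax":0,"ay":0,"az":0,"x":11.4,"y":0,"z":-38.2,"hand":-1},{"ax":0,"ay":0,"az":0,"x":11.4,"y":0,"z":-38.2,"hand":-1},{"ax":0,"ay":0,"az":0,"x":11.4,"y":0,"z":-38.2,"hand":-1}]'
python3 -m inch '[{"ax":0,"ay":0,"az":0,"x":11.4,"y":0,"z":-38.2,"hand":-1},{"ax":0,"ay":0,"az":0,"x":11.4,"y":0,"z":-38.2,"hand":-1},{"ax":0,"ay":0,"az":0,"x":11.4,"y":0,"z":-38.2,"hand":-1},{"ax":0,"ay":0,"az":0,"x":0,"y":0,"z":0,"hand":-1},{"ax":0,"ay":0,"az":0,"x":0,"y":0,"z":0,"hand":-1}]'
python3 -c "from h import *; plan([.5045,-.021,.085],.12)"
```

```text
time: 0.62
eef_pos: [0.2204, 0.6378, 0.2419]
tcp_rot: [0.675, 0.212, -0.212, -0.674]
contact_force: [0.5, 0.4, 0.2]
opening: 0.996
time: 0.95
eef_pos: [0.2204, 0.6378, 0.2419]
tcp_rot: [0.706, 0.039, -0.039, -0.706]
contact_force: [-0.3, 1.1, 0.2]
opening: 1.006
time: 1.37
eef_pos: [0.2996, 0.4532, 0.242]
tcp_rot: [0.706, 0.042, -0.042, -0.706]
contact_force: [1.0, 0.3, 0.5]
opening: 1.001
time: 1.78
eef_pos: [0.3786, 0.2702, 0.2423]
tcp_rot: [-0.706, -0.042, 0.042, 0.706]
contact_force: [1.0, 0.3, -0.2]
opening: 0.998
time: 2.2
eef_pos: [0.4577, 0.0871, 0.2425]
tcp_rot: [-0.706, -0.042, 0.041, 0.706]
contact_force: [0.4, 1.1, -0.6]
opening: 1.0
time: 2.62
eef_pos: [0.5052, -0.0227, 0.2421]
tcp_rot: [-0.706, -0.04, 0.04, 0.706]
contact_force: [-0.3, 0.4, 0.1]
opening: 1.001
t 2.62 tcp [ 0.5052 -0.0227  0.2421] x [ 0.994  0.113 -0.001] y [-0.001  0.    -1.   ] z [-0.113  0.994  0.   ] F [-0.3  0.4  0.1] open 1.001
ay -0.006 rows>=0.1 | shift x -0.5 y 157.1 z 1.8 rows>=3.8 | q6 now -0.36 end -0.16 | tilt [ 0.001  1.    -0.   ]
```

```bash
python3 -m inch '[{"ax":0,"ay":-0.006,"az":0,"x":-0.5,"y":40,"z":1.8,"hand":-1},{"ax":0,"ay":0,"az":0,"x":0,"y":40,"z":0,"hand":-1},{"ax":0,"ay":0,"az":0,"x":0,"y":40,"z":0,"hand":-1},{"ax":0,"ay":0,"az":0,"x":0,"y":25,"z":0,"hand":-1},{"ax":0,"ay":0,"az":0,"x":0,"y":15,"z":0,"hand":-1}]' 60
python3 -m inch '[{"ax":0,"ay":0,"az":0,"x":0,"y":2,"z":0,"hand":1},{"ax":0,"ay":0,"az":0,"x":0,"y":0,"z":0,"hand":1},{"ax":0,"ay":0,"az":0,"x":0,"y":0,"z":0,"hand":1},{"ax":0,"ay":0,"az":0,"x":0,"y":0,"z":0,"hand":1},{"ax":0,"ay":0,"az":0,"x":0,"y":0,"z":0,"hand":1}]' 60
python3 -m inch '[{"ax":0,"ay":0,"az":0,"x":0,"y":0,"z":0,"hand":1},{"ax":0,"ay":0,"az":0,"x":0,"y":0,"z":0,"hand":1},{"ax":0,"ay":0,"az":0,"x":0,"y":0,"z":0,"hand":1},{"ax":0,"ay":0,"az":0,"x":0,"y":0,"z":0,"hand":1},{"ax":0,"ay":0,"az":0,"x":0,"y":0,"z":0,"hand":1}]' 60
python3 -c "from h import *; plan([.5045,-.021,.080],.12)"
```

```text
time: 3.03
eef_pos: [0.5008, -0.017, 0.0782]
tcp_rot: [-0.705, -0.042, 0.047, 0.707]
contact_force: [-0.4, -0.1, -0.3]
opening: 0.999
time: 3.45
eef_pos: [0.5052, -0.0192, 0.0822]
tcp_rot: [0.706, 0.045, -0.043, -0.705]
contact_force: [-1.4, -1.4, 1.2]
opening: 0.298
time: 3.87
eef_pos: [0.505, -0.0192, 0.081]
tcp_rot: [0.706, 0.044, -0.043, -0.706]
contact_force: [1.9, 1.7, 2.7]
opening: 0.267
t 3.87 tcp [ 0.505  -0.0192  0.081 ] x [0.992 0.123 0.002] y [ 0.002 -0.    -1.   ] z [-0.123  0.992 -0.   ] F [1.9 1.7 2.7] open 0.267
ay 0.003 rows>=0.0 | shift x -0.7 y 1.0 z -1.8 rows>=0.1 | q6 now -0.36 end -0.16 | tilt [-0.002  1.     0.   ]
```

```bash
python3 -m inch '[{"ax":0,"ay":0,"az":0,"x":0,"y":2.5,"z":0,"hand":1},{"ax":0,"ay":0,"az":0,"x":0,"y":2.5,"z":0,"hand":1},{"ax":0,"ay":0,"az":0,"x":0,"y":0,"z":0,"hand":1},{"ax":0,"ay":0,"az":0,"x":0,"y":0,"z":0,"hand":1}]' 100
python3 -c "from h import *; plan([.5045,-.021,.075],.12)"
```

```text
time: 4.2
eef_pos: [0.5051, -0.0192, 0.0771]
tcp_rot: [0.706, 0.044, -0.043, -0.706]
contact_force: [-1.9, 1.9, 12.1]
opening: 0.263
t 4.2 tcp [ 0.5051 -0.0192  0.0771] x [0.992 0.123 0.001] y [ 0.001 -0.    -1.   ] z [-0.123  0.992 -0.   ] F [-1.9  1.9 12.1] open 0.263
ay 0.003 rows>=0.0 | shift x -0.8 y 2.1 z -1.7 rows>=0.1 | q6 now -0.36 end -0.16 | tilt [-0.001  1.     0.   ]
```

```bash
python3 -m inch '[{"ax":0,"ay":0,"az":0,"x":0,"y":1.5,"z":0,"hand":1},{"ax":0,"ay":0,"az":0,"x":0,"y":0,"z":0,"hand":1},{"ax":0,"ay":0,"az":0,"x":0,"y":0,"z":0,"hand":1},{"ax":0,"ay":0,"az":0,"x":0,"y":0,"z":0,"hand":1}]' 100
python3 - <<'E'
from h import *
tool(); c=cam('scene'); cv2.imwrite('pics/s1.png',cv2.resize(c['img'][130:330,200:420,::-1],None,fx=3.5,fy=3,interpolation=cv2.INTER_CUBIC)[:600,:770])
E
```

```text
time: 4.53
eef_pos: [0.5052, -0.0192, 0.077]
tcp_rot: [-0.706, -0.044, 0.044, 0.706]
contact_force: [-6.4, 2.6, 21.8]
opening: 0.264
t 4.53 tcp [ 0.5052 -0.0192  0.077 ] x [0.992 0.123 0.   ] y [ 0.  0. -1.] z [-0.123  0.992 -0.   ] F [-6.4  2.6 21.8] open 0.264
```

View pics/s1.png

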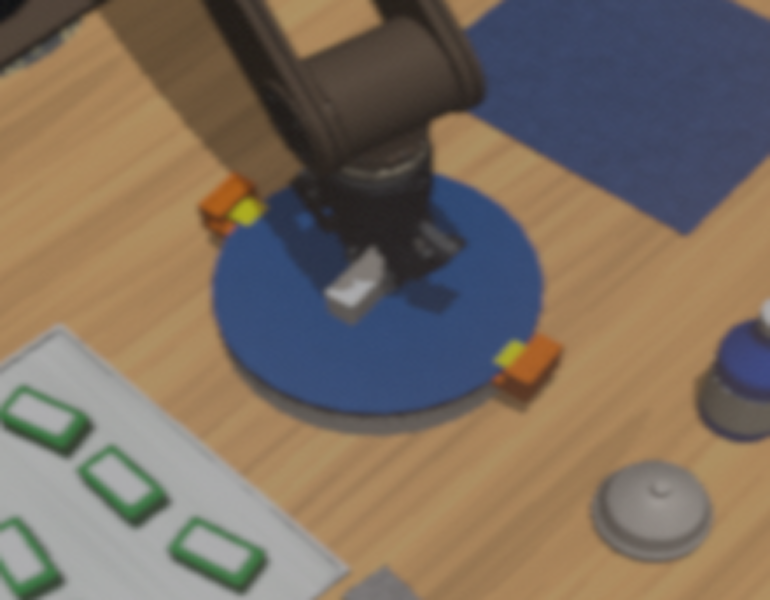

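The crop shows the jaws squarely on the white grip bar, with the tabs still under the hooks. The force shows the lid is bottomed, so I ease up and turn it.

```bash
python3 -m inch '[{"ax":0,"ay":0,"az":0,"x":0,"y":-1.5,"z":0,"hand":1},{"ax":0,"ay":-0.07,"az":0,"x":0,"y":0,"z":0,"hand":1},{"ax":0,"ay":-0.07,"az":0,"x":0,"y":0,"z":0,"hand":1},{"ax":0,"ay":-0.07,"az":0,"x":0,"y":0,"z":0,"hand":1}]' 100
python3 -m inch '[{"ax":0,"ay":-0.07,"az":0,"x":0,"y":0,"z":0,"hand":1},{"ax":0,"ay":-0.07,"az":0,"x":0,"y":0,"z":0,"hand":1},{"ax":0,"ay":-0.07,"az":0,"x":0,"y":0,"z":0,"hand":1},{"ax":0,"ay":-0.07,"az":0,"x":0,"y":0,"z":0,"hand":1}]' 100
python3 -m inch '[{"ax":0,"ay":-0.07,"az":0,"x":0,"y":0,"z":0,"hand":1},{"ax":0,"ay":-0.07,"az":0,"x":0,"y":0,"z":0,"hand":1},{"ax":0,"ay":-0.07,"az":0,"x":0,"y":0,"z":0,"hand":1},{"ax":0,"ay":0,"az":0,"x":0,"y":0,"z":0,"hand":1}]' 100
python3 - <<'E'
from h import *
tool(); c=cam('top'); cv2.imwrite('pics/t1.png',cv2.resize(c['img'][170:350,220:420,::-1],None,fx=3,fy=3,interpolation=cv2.INTER_CUBIC))
E
```

```text
time: 4.92
eef_pos: [0.505, -0.0196, 0.0771]
tcp_rot: [-0.697, -0.117, 0.116, 0.698]
contact_force: [-2.9, -0.7, 12.7]
opening: 0.262
time: 5.25
eef_pos: [0.5041, -0.0195, 0.0772]
tcp_rot: [-0.674, -0.21, 0.211, 0.676]
contact_force: [-8.6, -3.0, 18.0]
opening: 0.258
time: 5.58
eef_pos: [0.5029, -0.0192, 0.0772]
tcp_rot: [-0.647, -0.279, 0.282, 0.651]
contact_force: [-10.8, -1.3, 20.5]
opening: 0.255
t 5.58 tcp [ 0.5029 -0.0192  0.0772] x [ 0.686  0.728 -0.002] y [-0.006  0.003 -1.   ] z [-0.728  0.686  0.006] F [-10.8  -1.3  20.5] open 0.255
```

View pics/t1.png

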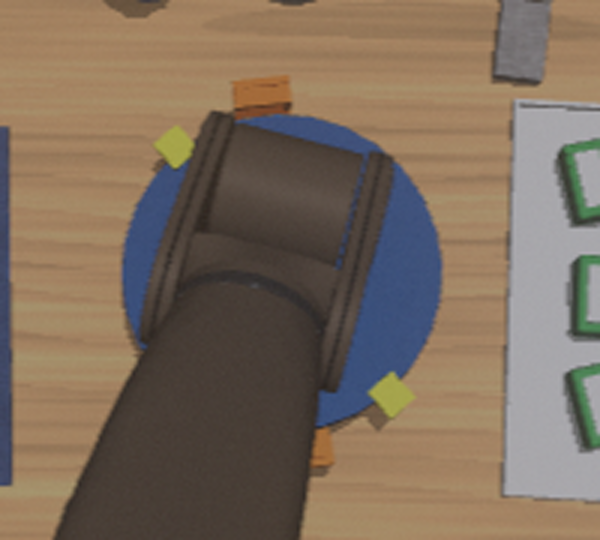

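Both yellow tabs, at (175,147) and (392,395) in the crop, are clear of the orange hooks. Lifting.

```bash
python3 -m inch '[{"ax":0,"ay":0,"az":0,"x":0,"y":-5,"z":0,"hand":1},{"ax":0,"ay":0,"az":0,"x":0,"y":-15,"z":0,"hand":1},{"ax":0,"ay":0,"az":0,"x":0,"y":-30,"z":0,"hand":1},{"ax":0,"ay":0,"az":0,"x":0,"y":-30,"z":0,"hand":1},{"ax":0,"ay":0,"az":0,"x":0,"y":0,"z":0,"hand":1}]' 100
python3 - <<'E'
from h import *
plan([.479,.3125,.15],.815); c=cam('scene'); cv2.imwrite('pics/s2.png',c['img'][100:350,150:450,::-1])
E
```

```text
time: 6.05
eef_pos: [0.5068, -0.02, 0.1599]
tcp_rot: [0.65, 0.285, -0.281, -0.646]
contact_force: [1.2, 0.3, -1.3]
opening: 0.263
t 6.05 tcp [ 0.5068 -0.02    0.1599] x [0.679 0.734 0.004] y [ 0.008 -0.003 -1.   ] z [-0.734  0.679 -0.008] F [ 1.2  0.3 -1.3] open 0.263
ay 0.009 rows>=0.1 | shift x 222.9 y 9.9 z 248.3 rows>=8.0 | q6 now -1.06 end -0.24 | tilt [-0.004  1.     0.008]
```

View pics/s2.png

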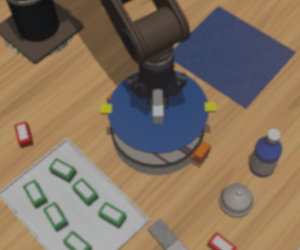

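The lid hangs level in the jaws, clear of the tub, and the mat is free at crop (235,55).

```bash
python3 -m inch '[{"ax":0,"ay":0,"az":0,"x":12,"y":0,"z":14,"hand":1},{"ax":0,"ay":0,"az":0,"x":24,"y":0,"z":26,"hand":1},{"ax":0,"ay":0,"az":0,"x":24,"y":0,"z":27,"hand":1},{"ax":0,"ay":0,"az":0,"x":24,"y":0,"z":27,"hand":1},{"ax":0,"ay":0,"az":0,"x":24,"y":0,"z":27,"hand":1}]' 100
python3 -m inch '[{"ax":0,"ay":0,"az":0,"x":24,"y":0,"z":27,"hand":1},{"ax":0,"ay":0,"az":0,"x":24,"y":0,"z":27,"hand":1},{"ax":0,"ay":0,"az":0,"x":24,"y":0,"z":27,"hand":1},{"ax":0,"ay":0,"az":0,"x":24,"y":0,"z":27,"hand":1},{"ax":0,"ay":0,"az":0,"x":18,"y":0,"z":19,"hand":1}]' 100
python3 -m inch '[{"ax":0,"ay":0,"az":0,"x":0,"y":20,"z":0,"hand":1},{"ax":0,"ay":0,"az":0,"x":0,"y":30,"z":0,"hand":1},{"ax":0,"ay":0,"az":0,"x":0,"y":30,"z":0,"hand":1},{"ax":0,"ay":0,"az":0,"x":0,"y":20,"z":0,"hand":1},{"ax":0,"ay":0,"az":0,"x":0,"y":8,"z":0,"hand":1}]' 100
python3 -c "from h import *; plan([.479,.3125,.0415],.815)"
```

```text
time: 6.52
eef_pos: [0.4864, 0.1433, 0.152]
tcp_rot: [-0.648, -0.281, 0.285, 0.649]
contact_force: [0.9, 0.4, -2.3]
opening: 0.258
time: 6.93
eef_pos: [0.4705, 0.314, 0.1517]
tcp_rot: [-0.648, -0.282, 0.286, 0.648]
contact_force: [0.1, -0.2, -1.8]
opening: 0.259
time: 7.35
eef_pos: [0.4681, 0.3098, 0.0406]
tcp_rot: [0.648, 0.278, -0.288, -0.648]
contact_force: [-8.1, -9.7, 28.3]
opening: 0.258
t 7.35 tcp [0.4681 0.3098 0.0406] x [ 0.679  0.734 -0.013] y [-0.012 -0.006 -1.   ] z [-0.734  0.679  0.005] F [-8.1 -9.7 28.3] open 0.258
ay 0.010 rows>=0.1 | shift x 9.5 y -0.9 z -6.1 rows>=0.3 | q6 now -0.42 end -0.24 | tilt [ 0.013  1.    -0.005]
```

```bash
python3 -m inch '[{"ax":0,"ay":0,"az":0,"x":0,"y":-2.5,"z":0,"hand":1},{"ax":0,"ay":0,"az":0,"x":0,"y":0,"z":0,"hand":1},{"ax":0,"ay":0,"az":0,"x":0,"y":0,"z":0,"hand":-1},{"ax":0,"ay":0,"az":0,"x":0,"y":0,"z":0,"hand":-1},{"ax":0,"ay":0,"az":0,"x":0,"y":0,"z":0,"hand":-1}]' 100
python3 -m inch '[{"ax":0,"ay":0,"az":0,"x":0,"y":0,"z":0,"hand":-1},{"ax":0,"ay":0,"az":0,"x":0,"y":-5,"z":0,"hand":-1},{"ax":0,"ay":0,"az":0,"x":0,"y":-20,"z":0,"hand":-1},{"ax":0,"ay":0,"az":0,"x":0,"y":-40,"z":0,"hand":-1},{"ax":0,"ay":0,"az":0,"x":0,"y":-40,"z":0,"hand":-1}]'
python3 -m inch '[{"ax":0,"ay":0,"az":0,"x":-30,"y":-40,"z":-26,"hand":-1},{"ax":0,"ay":0,"az":0,"x":-30,"y":0,"z":-26,"hand":-1},{"ax":0,"ay":0,"az":0,"x":-30,"y":0,"z":-26,"hand":-1},{"ax":0,"ay":0,"az":0,"x":-30,"y":0,"z":-26,"hand":-1},{"ax":0,"ay":0,"az":0,"x":0,"y":0,"z":0,"hand":-1}]'
python3 - <<'E'
from h import *
tool(); c=cam('scene'); cv2.imwrite('pics/s3.png',c['img'][90:400,130:470,::-1].repeat(2,0).repeat(2,1)[:600,:680])
c=cam('top'); cv2.imwrite('pics/t3.png',c['img'][:,:,::-1])
w=mask(c,(0,0,150),(180,60,255)); w[:,:110]=0; w[:,225:]=0;w[:210]=0; w[345:]=0
for k in blobs(w,60): print(' grip',k.reshape(-1,2).mean(0),axis(ray(c,k.reshape(-1,2),.0535)))
for b in blocks(c): print(b)
E
```

```text
time: 7.77
eef_pos: [0.4741, 0.3127, 0.0511]
tcp_rot: [-0.648, -0.284, 0.282, 0.648]
contact_force: [0.3, -0.1, 0.1]
opening: 0.673
time: 8.18
eef_pos: [0.4718, 0.3117, 0.1548]
tcp_rot: [-0.648, -0.282, 0.284, 0.648]
contact_force: [1.2, 0.9, 0.1]
opening: 0.999
time: 8.6
eef_pos: [0.4683, 0.1591, 0.1853]
tcp_rot: [0.65, 0.281, -0.281, -0.648]
contact_force: [0.0, 0.2, 0.3]
opening: 1.0
t 8.6 tcp [0.4683 0.1591 0.1853] x [ 0.683  0.73  -0.001] y [ 0.001 -0.002 -1.   ] z [-0.73   0.683 -0.003] F [0.  0.2 0.3] open 1.0
(array([ 0.4084, -0.3478]), np.float64(-0.238), array([26., 50.]))
(array([ 0.4101, -0.2614]), np.float64(0.252), array([27., 50.]))
(array([ 0.4884, -0.3517]), np.float64(-0.207), array([27., 50.]))
(array([ 0.4931, -0.2619]), np.float64(-0.026), array([25., 49.]))
(array([ 0.5765, -0.3625]), np.float64(0.077), array([27., 50.]))
(array([ 0.5831, -0.2585]), np.float64(0.213), array([27., 50.]))
```

View pics/s3.png

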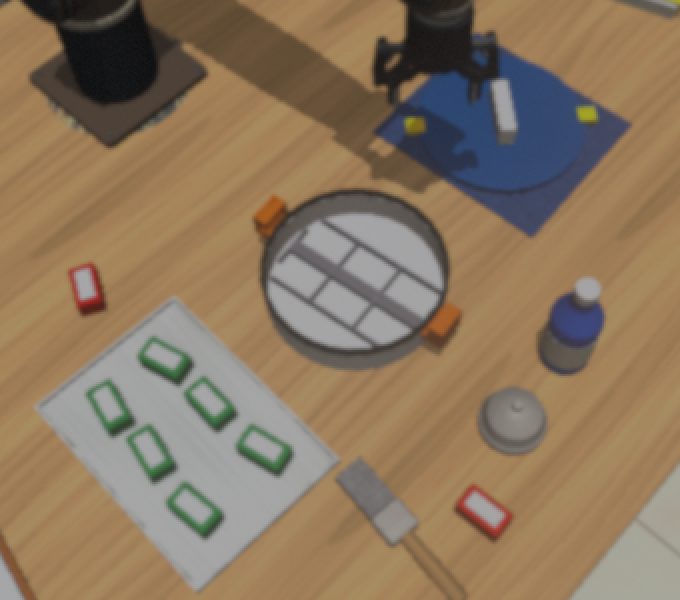

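View pics/t3.png

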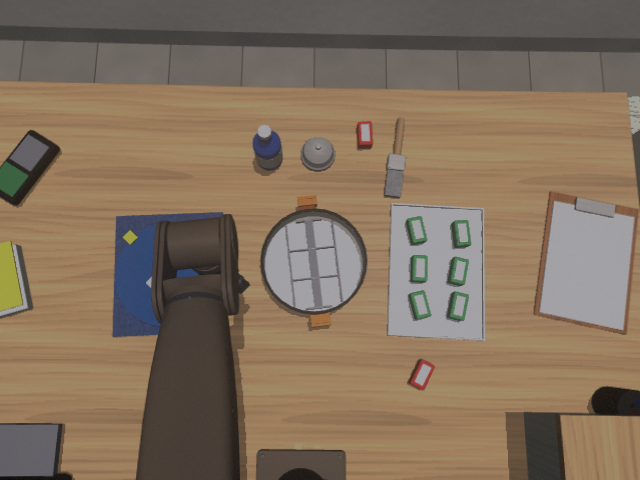

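The lid lies on the mat, let go, with its tabs at about (415,125) and (587,113) in the scene crop. The open tub shows the 3x2 rib grid around top (314,262), with a wide middle divider, and all six green blocks are still on the tray.

Run:
```python
from h import *
C=np.array([.5045,-.021]); th=.12; U=np.array([[np.cos(th),np.sin(th)],[-np.sin(th),np.cos(th)]])
for n,ctr,r in (('top',(314,262),46),('scene',(307,222),36)):
    c=cam(n); v=c['hsv'][:,:,2]; big=cv2.resize(v,None,fx=4,fy=4,interpolation=cv2.INTER_CUBIC)
    m=cv2.adaptiveThreshold(big,255,cv2.ADAPTIVE_THRESH_MEAN_C,cv2.THRESH_BINARY,81,-2)
    L=np.zeros_like(m); cv2.circle(L,(ctr[0]*4,ctr[1]*4),r*4,255,-1); m&=L
    m=cv2.morphologyEx(m,cv2.MORPH_OPEN,np.ones((5,5)))
    for k in blobs(m,300):
        p=ray(c,(k.reshape(-1,2)+.5)/4-.5,.005); q=(p-C)@U.T*1000; (x,y),wh,a=cv2.minAreaRect(np.float32(q)); print(n,np.round([x,y,*wh,a]),cv2.contourArea(k))
    vis=cv2.addWeighted(big,.7,m,.3,0); x0,y0=ctr[0]*4-220,ctr[1]*4-220; cv2.imwrite(f'pics/p_{n}.png',vis[y0:y0+440,x0:x0+440])
    e=mask(c,(5,180,120),(17,255,255))
    for k in blobs(e,15): print(n,'hook',((ray(c,[k.reshape(-1,2).mean(0)],.0675)-C)@U.T*1000).round(1))
    t=mask(c,(20,150,120),(32,255,255))
    for k in blobs(t,8): print(n,'tab',ray(c,[k.reshape(-1,2).mean(0)],.0195).round(4))
cv2.imwrite('pics/p.png',np.hstack([cv2.imread('pics/p_top.png'),cv2.imread('pics/p_scene.png')])[:, :880][:, ::1])
im=cv2.imread('pics/p.png'); cv2.imwrite('pics/p.png',cv2.resize(im,(800,400)))
```

```text
top [-69.  30.  44.  64.  89.] 7168.5
top [-69. -30.  42.  64.  90.] 7215.0
top [-0. 31. 62. 42.  0.] 7064.0
top [  0. -29.  42.  63.  90.] 7061.5
top [  5.  82.  48. 177.  90.] 16822.5
top [  5. -82. 179.  52.   1.] 18080.0
top [ 75.   1.  76. 106.   1.] 15609.0
top tab [[0.4617 0.6648]]
scene [ 54. -28.  39.  36.  89.] 2216.0
scene [-10. -65.  95.  16.   1.] 2214.5
scene [ -2. -27.  61.  37.   0.] 4458.0
scene [56. 33. 37. 40. 89.] 2755.0
scene [-71. -28.  38.  61.  90.] 3975.0
scene [-2. 33. 60. 37.  1.] 4180.0
scene [-112.    8.   39.   11.   87.] 564.5
scene [-75.  34.  68.  42.   1.] 4463.0
scene [-17.  89. 159.  53.   1.] 11104.0
scene hook [[1.351e+02 1.000e-01]]
scene hook [[-134.1   -1.6]]
scene tab [[0.3892 0.2209]]
scene tab [[0.5583 0.4031]]
scene tab [[0.4552 0.7032]]
```

View pics/p.png

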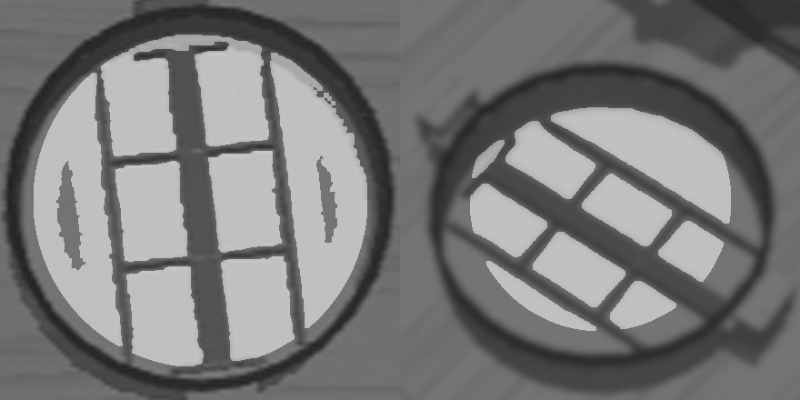

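The crop confirms the pockets: centres at tub x of -69, 0 and 69 mm and y of ±30 mm, sizes about 64 x 42, which agrees with the spec. Blocks next.

```bash
python3 -m inch '[{"ax":0,"ay":0.124,"az":0,"x":0,"y":0,"z":0,"hand":-1},{"ax":0,"ay":0.124,"az":0,"x":0,"y":0,"z":0,"hand":-1},{"ax":0,"ay":0.124,"az":0,"x":0,"y":0,"z":0,"hand":-1},{"ax":0,"ay":0.124,"az":0,"x":0,"y":0,"z":0,"hand":-1},{"ax":0,"ay":0.124,"az":0,"x":0,"y":0,"z":0,"hand":-1}]'
python3 -m inch '[{"ax":0,"ay":0.124,"az":0,"x":0,"y":0,"z":0,"hand":-1},{"ax":0,"ay":0.124,"az":0,"x":0,"y":0,"z":0,"hand":-1},{"ax":0,"ay":0.124,"az":0,"x":0,"y":0,"z":0,"hand":-1},{"ax":0,"ay":0.124,"az":0,"x":0,"y":0,"z":0,"hand":-1},{"ax":0,"ay":0.124,"az":0,"x":0,"y":0,"z":0,"hand":-1}]'
python3 -m inch '[{"ax":0,"ay":0.124,"az":0,"x":0,"y":0,"z":0,"hand":-1},{"ax":0,"ay":0.124,"az":0,"x":0,"y":0,"z":0,"hand":-1},{"ax":0,"ay":0.124,"az":0,"x":0,"y":0,"z":0,"hand":-1},{"ax":0,"ay":0.124,"az":0,"x":0,"y":0,"z":0,"hand":-1},{"ax":0,"ay":0.124,"az":0,"x":0,"y":0,"z":0,"hand":-1}]'
python3 -m inch '[{"ax":0,"ay":0.124,"az":0,"x":0,"y":0,"z":0,"hand":-1},{"ax":0,"ay":0.124,"az":0,"x":0,"y":0,"z":0,"hand":-1},{"ax":0,"ay":0.124,"az":0,"x":0,"y":0,"z":0,"hand":-1},{"ax":0,"ay":0.124,"az":0,"x":0,"y":0,"z":0,"hand":-1},{"ax":0,"ay":0,"az":0,"x":0,"y":0,"z":0,"hand":-1}]'
python3 -c "from h import *; plan([.4931,-.2619,.12],-.026-1.571)"
```

```text
time: 9.22
eef_pos: [0.4681, 0.1656, 0.1844]
tcp_rot: [-0.703, -0.071, 0.071, 0.704]
contact_force: [-0.0, -0.1, -0.2]
opening: 1.001
time: 9.63
eef_pos: [0.4681, 0.1656, 0.1844]
tcp_rot: [-0.692, 0.147, -0.147, 0.692]
contact_force: [0.5, -0.1, -0.5]
opening: 0.998
time: 10.05
eef_pos: [0.4681, 0.1656, 0.1844]
tcp_rot: [-0.614, 0.351, -0.351, 0.614]
contact_force: [0.2, 0.4, -0.6]
opening: 0.998
time: 10.47
eef_pos: [0.4681, 0.1655, 0.1844]
tcp_rot: [-0.51, 0.49, -0.49, 0.51]
contact_force: [-0.3, -0.1, -0.5]
opening: 0.998
t 10.47 tcp [0.4681 0.1655 0.1844] x [ 0.039 -0.999 -0.   ] y [-0.  0. -1.] z [ 0.999  0.039 -0.   ] F [-0.3 -0.1 -0.5] open 0.998
ay 0.065 rows>=0.5 | shift x 426.6 y 64.4 z 36.2 rows>=10.4 | q6 now 1.67 end 1.11 | tilt [0. 1. 0.]
```

```bash
python3 -m inch '[{"ax":0,"ay":0.065,"az":0,"x":0,"y":0,"z":0,"hand":-1},{"ax":0,"ay":0,"az":0,"x":38.8,"y":0,"z":3.3,"hand":-1},{"ax":0,"ay":0,"az":0,"x":38.8,"y":0,"z":3.3,"hand":-1},{"ax":0,"ay":0,"az":0,"x":38.8,"y":0,"z":3.3,"hand":-1},{"ax":0,"ay":0,"az":0,"x":38.8,"y":0,"z":3.3,"hand":-1}]'
python3 -m inch '[{"ax":0,"ay":0,"az":0,"x":38.8,"y":0,"z":3.3,"hand":-1},{"ax":0,"ay":0,"az":0,"x":38.8,"y":0,"z":3.3,"hand":-1},{"ax":0,"ay":0,"az":0,"x":38.8,"y":0,"z":3.3,"hand":-1},{"ax":0,"ay":0,"az":0,"x":38.8,"y":0,"z":3.3,"hand":-1},{"ax":0,"ay":0,"az":0,"x":38.8,"y":0,"z":3.3,"hand":-1}]'
python3 -m inch '[{"ax":0,"ay":0,"az":0,"x":38.8,"y":0,"z":3.3,"hand":-1},{"ax":0,"ay":0,"az":0,"x":38.8,"y":0,"z":3.3,"hand":-1},{"ax":0,"ay":0,"az":0,"x":0,"y":32,"z":0,"hand":-1},{"ax":0,"ay":0,"az":0,"x":0,"y":32,"z":0,"hand":-1},{"ax":0,"ay":0,"az":0,"x":0,"y":0,"z":0,"hand":-1}]'
python3 -c "from h import *; plan([.4931,-.2619,.028],-.026-1.571)"
```

```text
time: 10.88
eef_pos: [0.4774, 0.0082, 0.1846]
tcp_rot: [0.495, -0.505, 0.505, -0.495]
contact_force: [0.1, 0.1, 0.1]
opening: 0.999
time: 11.3
eef_pos: [0.4891, -0.187, 0.1846]
tcp_rot: [0.494, -0.505, 0.505, -0.495]
contact_force: [1.4, -0.7, 0.1]
opening: 0.999
time: 11.72
eef_pos: [0.49, -0.2609, 0.1136]
tcp_rot: [-0.495, 0.51, -0.501, 0.494]
contact_force: [-1.5, 0.6, -1.6]
opening: 1.0
t 11.72 tcp [ 0.49   -0.2609  0.1136] x [-0.024 -1.    -0.008] y [-0.01   0.008 -1.   ] z [ 1.    -0.024 -0.01 ] F [-1.5  0.6 -1.6] open 1.0
ay 0.002 rows>=0.0 | shift x 0.9 y 85.6 z 3.2 rows>=2.1 | q6 now 0.92 end 1.11 | tilt [0.008 1.    0.01 ]
```

```bash
python3 -m inch '[{"ax":0,"ay":0,"az":0,"x":0,"y":30,"z":0,"hand":-1},{"ax":0,"ay":0,"az":0,"x":0,"y":35,"z":0,"hand":-1},{"ax":0,"ay":0,"az":0,"x":0,"y":20,"z":0,"hand":-1},{"ax":0,"ay":0,"az":0,"x":0,"y":7,"z":0,"hand":-1},{"ax":0,"ay":0,"az":0,"x":0,"y":0,"z":0,"hand":-1}]'
python3 -c "from h import *; plan([.4931,-.2619,.028],-.026-1.571)"
python3 -m inch '[{"ax":0,"ay":0,"az":0,"x":0,"y":0,"z":0,"hand":1},{"ax":0,"ay":0,"az":0,"x":0,"y":0,"z":0,"hand":1},{"ax":0,"ay":0,"az":0,"x":0,"y":0,"z":0,"hand":1},{"ax":0,"ay":0,"az":0,"x":0,"y":0,"z":0,"hand":1},{"ax":0,"ay":0,"az":0,"x":0,"y":0,"z":0,"hand":1}]' 40
python3 -m inch '[{"ax":0,"ay":0,"az":0,"x":0,"y":0,"z":0,"hand":1},{"ax":0,"ay":0,"az":0,"x":0,"y":-20,"z":0,"hand":1},{"ax":0,"ay":0,"az":0,"x":0,"y":-36,"z":0,"hand":1},{"ax":0,"ay":0,"az":0,"x":0,"y":-36,"z":0,"hand":1},{"ax":0,"ay":0,"az":0,"x":0,"y":0,"z":0,"hand":1}]' 40
python3 -c "
from h import *; plan([.4319,.0013,.12],.12-1.571)
c=cam('scene'); cv2.imwrite('pics/s4.png',cv2.resize(c['img'][200:390,120:340,::-1],None,fx=3,fy=3))"
```

```text
time: 12.13
eef_pos: [0.4928, -0.2622, 0.0273]
tcp_rot: [-0.494, 0.507, -0.505, 0.494]
contact_force: [-0.8, -0.1, -1.1]
opening: 1.003
t 12.13 tcp [ 0.4928 -0.2622  0.0273] x [-0.024 -1.    -0.002] y [-0.003  0.002 -1.   ] z [ 1.    -0.024 -0.003] F [-0.8 -0.1 -1.1] open 1.003
ay 0.003 rows>=0.0 | shift x -0.3 y -0.7 z 0.3 rows>=0.0 | q6 now 0.92 end 1.11 | tilt [0.002 1.    0.003]
time: 12.55
eef_pos: [0.4942, -0.2646, 0.0303]
tcp_rot: [0.493, -0.505, 0.508, -0.493]
contact_force: [2.0, -0.6, 2.3]
opening: 0.387
time: 12.97
eef_pos: [0.4968, -0.2666, 0.1283]
tcp_rot: [0.493, -0.502, 0.511, -0.494]
contact_force: [1.1, -1.6, 0.3]
opening: 0.385
t 12.97 tcp [ 0.4968 -0.2666  0.1283] x [-0.027 -1.     0.008] y [ 0.011 -0.009 -1.   ] z [ 1.    -0.026  0.011] F [ 1.1 -1.6  0.3] open 0.385
ay -0.146 rows>=1.2 | shift x -273.7 y 8.3 z -32.4 rows>=6.6 | q6 now 0.92 end 1.45 | tilt [-0.008  1.    -0.011]
```

View pics/s4.png

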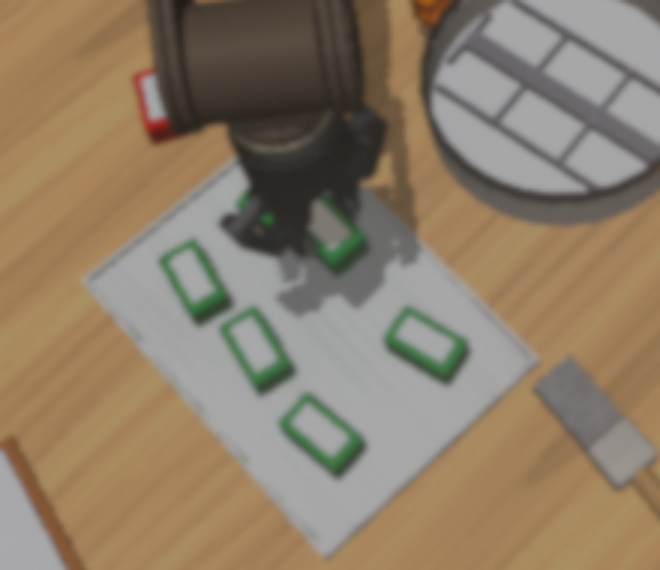

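The block is held between the jaws and is off the tray, at about (335,230) in the crop. The other five are untouched.

```bash
python3 -m inch '[{"ax":0,"ay":-0.073,"az":0,"x":0,"y":0,"z":0,"hand":1},{"ax":0,"ay":-0.073,"az":0,"x":0,"y":0,"z":0,"hand":1},{"ax":0,"ay":0,"az":0,"x":-20,"y":0,"z":-2.4,"hand":1},{"ax":0,"ay":0,"az":0,"x":-36,"y":0,"z":-4,"hand":1},{"ax":0,"ay":0,"az":0,"x":-36,"y":0,"z":-4,"hand":1}]' 40
python3 -m inch '[{"ax":0,"ay":0,"az":0,"x":-36,"y":0,"z":-4,"hand":1},{"ax":0,"ay":0,"az":0,"x":-36,"y":0,"z":-4,"hand":1},{"ax":0,"ay":0,"az":0,"x":-36,"y":0,"z":-4,"hand":1},{"ax":0,"ay":0,"az":0,"x":-36,"y":0,"z":-4,"hand":1},{"ax":0,"ay":0,"az":0,"x":-36,"y":0,"z":-6,"hand":1}]' 40
python3 -m inch '[{"ax":0,"ay":0,"az":0,"x":0,"y":0,"z":0,"hand":1},{"ax":0,"ay":0,"az":0,"x":0,"y":0,"z":0,"hand":1}]' 40
python3 -c "
from h import *; plan([.4319,.0013,.12],.12-1.571)"
```

```text
time: 13.43
eef_pos: [0.4705, -0.1728, 0.1186]
tcp_rot: [0.528, -0.471, 0.469, -0.528]
contact_force: [1.0, 0.4, -1.4]
opening: 0.385
time: 13.85
eef_pos: [0.4268, 0.0042, 0.1189]
tcp_rot: [0.529, -0.47, 0.469, -0.528]
contact_force: [-0.3, 0.6, 0.3]
opening: 0.387
time: 14.02
eef_pos: [0.4267, 0.0042, 0.1187]
tcp_rot: [0.53, -0.469, 0.467, -0.529]
contact_force: [-1.0, -1.0, -0.6]
opening: 0.387
t 14.02 tcp [0.4267 0.0042 0.1187] x [ 0.123 -0.992 -0.001] y [-0.003  0.    -1.   ] z [ 0.992  0.123 -0.003] F [-1.  -1.  -0.6] open 0.387
ay 0.003 rows>=0.0 | shift x 3.5 y -1.3 z 4.8 rows>=0.1 | q6 now 1.22 end 1.45 | tilt [0.001 1.    0.003]
```

```bash
python3 -m inch '[{"ax":0,"ay":0.003,"az":0,"x":3.5,"y":10,"z":4.8,"hand":1},{"ax":0,"ay":0,"az":0,"x":0,"y":30,"z":0,"hand":1},{"ax":0,"ay":0,"az":0,"x":0,"y":30,"z":0,"hand":1},{"ax":0,"ay":0,"az":0,"x":0,"y":12,"z":0,"hand":1},{"ax":0,"ay":0,"az":0,"x":0,"y":0,"z":0,"hand":1}]' 40
python3 -m inch '[{"ax":0,"ay":0,"az":0,"x":0,"y":3,"z":0,"hand":1},{"ax":0,"ay":0,"az":0,"x":0,"y":2,"z":0,"hand":1},{"ax":0,"ay":0,"az":0,"x":0,"y":0,"z":0,"hand":1}]' 40
python3 -c "
from h import *; plan([.4319,.0013,.031],.12-1.571)"
```

```text
time: 14.43
eef_pos: [0.4319, -0.0011, 0.0351]
tcp_rot: [0.529, -0.472, 0.469, -0.527]
contact_force: [-0.1, 0.3, -1.1]
opening: 0.389
time: 14.68
eef_pos: [0.4341, -0.0009, 0.0338]
tcp_rot: [-0.528, 0.47, -0.47, 0.528]
contact_force: [0.4, 0.1, -1.5]
opening: 0.384
t 14.68 tcp [ 0.4341 -0.0009  0.0338] x [ 0.115 -0.993  0.   ] y [ 0. -0. -1.] z [0.993 0.115 0.   ] F [ 0.4  0.1 -1.5] open 0.384
ay -0.004 rows>=0.0 | shift x -2.5 y 2.8 z -1.9 rows>=0.1 | q6 now 1.22 end 1.45 | tilt [-0.  1. -0.]
```

```bash
python3 -m inch '[{"ax":0,"ay":0,"az":0,"x":-2.5,"y":1.5,"z":-1.9,"hand":1},{"ax":0,"ay":0,"az":0,"x":0,"y":1,"z":0,"hand":1},{"ax":0,"ay":0,"az":0,"x":0,"y":0,"z":0,"hand":1},{"ax":0,"ay":0,"az":0,"x":0,"y":0,"z":0,"hand":-0.2}]' 40
python3 -m inch '[{"ax":0,"ay":0,"az":0,"x":0,"y":0,"z":0,"hand":-0.2},{"ax":0,"ay":0,"az":0,"x":0,"y":0,"z":0,"hand":-0.2},{"ax":0,"ay":0,"az":0,"x":0,"y":-10,"z":0,"hand":-0.2},{"ax":0,"ay":0,"az":0,"x":0,"y":-38,"z":0,"hand":-1},{"ax":0,"ay":0,"az":0,"x":0,"y":-40,"z":0,"hand":-1}]' 40
python3 -c "
from h import *; plan([.4101,-.2614,.12],.252-1.571)
c=cam('scene'); cv2.imwrite('pics/s5.png',cv2.resize(c['img'][160:290,240:370,::-1],None,fx=4,fy=4))"
```

```text
time: 15.02
eef_pos: [0.4318, 0.0019, 0.0313]
tcp_rot: [-0.528, 0.47, -0.47, 0.528]
contact_force: [-0.7, 0.4, -0.3]
opening: 0.513
time: 15.43
eef_pos: [0.4294, 0.0023, 0.1183]
tcp_rot: [0.529, -0.472, 0.468, -0.527]
contact_force: [1.7, -0.9, -0.2]
opening: 0.862
t 15.43 tcp [0.4294 0.0023 0.1183] x [ 0.116 -0.993 -0.002] y [-0.006  0.001 -1.   ] z [ 0.993  0.116 -0.006] F [ 1.7 -0.9 -0.2] open 0.862
ay -0.136 rows>=1.1 | shift x 250.6 y -1.7 z -84.4 rows>=6.3 | q6 now 1.22 end 0.75 | tilt [0.002 1.    0.006]
```

View pics/s5.png

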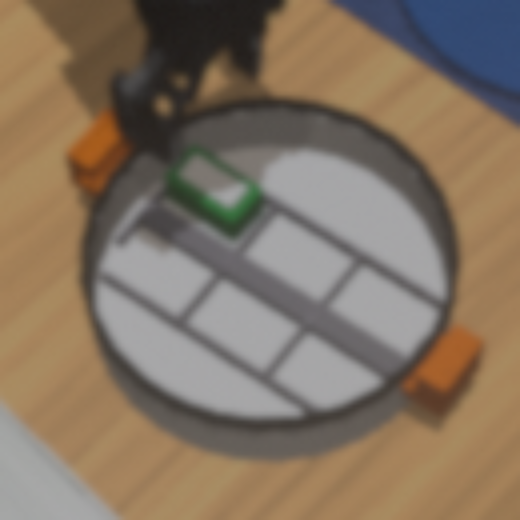

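The first block sits flat in the near left pocket, at crop (215,190).

```bash
python3 -m inch '[{"ax":0,"ay":-0.068,"az":0,"x":0,"y":0,"z":0,"hand":-1},{"ax":0,"ay":-0.068,"az":0,"x":0,"y":0,"z":0,"hand":-1},{"ax":0,"ay":0,"az":0,"x":31.3,"y":0,"z":-10.5,"hand":-1},{"ax":0,"ay":0,"az":0,"x":31.3,"y":0,"z":-10.5,"hand":-1},{"ax":0,"ay":0,"az":0,"x":31.3,"y":0,"z":-10.5,"hand":-1}]'
python3 -m inch '[{"ax":0,"ay":0,"az":0,"x":31.3,"y":0,"z":-10.5,"hand":-1},{"ax":0,"ay":0,"az":0,"x":31.3,"y":0,"z":-10.5,"hand":-1},{"ax":0,"ay":0,"az":0,"x":31.3,"y":0,"z":-10.5,"hand":-1},{"ax":0,"ay":0,"az":0,"x":31.3,"y":0,"z":-10.5,"hand":-1},{"ax":0,"ay":0,"az":0,"x":31.3,"y":0,"z":-10.5,"hand":-1}]'
python3 -m inch '[{"ax":0,"ay":0,"az":0,"x":0,"y":30,"z":0,"hand":-1},{"ax":0,"ay":0,"az":0,"x":0,"y":20,"z":0,"hand":-1},{"ax":0,"ay":0,"az":0,"x":0,"y":0,"z":0,"hand":-1},{"ax":0,"ay":0,"az":0,"x":0,"y":0,"z":0,"hand":-1}]'
python3 -c "
from h import *; plan([.4101,-.2614,.028],.252-1.571)"
```

```text
time: 15.9
eef_pos: [0.4247, -0.0977, 0.1199]
tcp_rot: [-0.559, 0.432, -0.433, 0.56]
contact_force: [0.3, 0.2, 0.3]
opening: 1.0
time: 16.32
eef_pos: [0.4125, -0.2634, 0.1198]
tcp_rot: [0.559, -0.433, 0.434, -0.559]
contact_force: [0.4, -0.4, -0.6]
opening: 1.0
time: 16.65
eef_pos: [0.4121, -0.2611, 0.0684]
tcp_rot: [-0.559, 0.434, -0.432, 0.559]
contact_force: [0.3, -1.0, 0.4]
opening: 0.998
t 16.65 tcp [ 0.4121 -0.2611  0.0684] x [ 0.249 -0.968 -0.002] y [-0.002  0.002 -1.   ] z [ 0.968  0.249 -0.001] F [ 0.3 -1.   0.4] open 0.998
ay 0.000 rows>=0.0 | shift x -0.2 y 40.4 z -2.0 rows>=1.0 | q6 now 0.55 end 0.75 | tilt [0.002 1.    0.001]
```

```bash
python3 -m inch '[{"ax":0,"ay":0,"az":0,"x":0,"y":25,"z":-2,"hand":-1},{"ax":0,"ay":0,"az":0,"x":0,"y":15,"z":0,"hand":-1},{"ax":0,"ay":0,"az":0,"x":0,"y":0,"z":0,"hand":1},{"ax":0,"ay":0,"az":0,"x":0,"y":0,"z":0,"hand":1},{"ax":0,"ay":0,"az":0,"x":0,"y":0,"z":0,"hand":1}]' 40
python3 -m inch '[{"ax":0,"ay":0,"az":0,"x":0,"y":0,"z":0,"hand":1},{"ax":0,"ay":0,"az":0,"x":0,"y":0,"z":0,"hand":1},{"ax":0,"ay":0,"az":0,"x":0,"y":0,"z":0,"hand":1}]' 40
python3 -m inch '[{"ax":0,"ay":0,"az":0,"x":0,"y":-20,"z":0,"hand":1},{"ax":0,"ay":0,"az":0,"x":0,"y":-36,"z":0,"hand":1},{"ax":0,"ay":0,"az":0,"x":0,"y":-36,"z":0,"hand":1},{"ax":0,"ay":0,"az":0,"x":0,"y":0,"z":0,"hand":1},{"ax":0,"ay":0,"az":0,"x":0,"y":0,"z":0,"hand":1}]' 40
python3 -c "
from h import *; plan([.5004,.0096,.12],.12-1.571)"
```

```text
time: 17.07
eef_pos: [0.412, -0.2628, 0.0309]
tcp_rot: [0.559, -0.432, 0.434, -0.559]
contact_force: [0.3, 0.1, 0.3]
opening: 0.601
time: 17.32
eef_pos: [0.4122, -0.2632, 0.0309]
tcp_rot: [0.559, -0.432, 0.435, -0.559]
contact_force: [-0.1, 0.4, 6.7]
opening: 0.385
time: 17.73
eef_pos: [0.4121, -0.2633, 0.1237]
tcp_rot: [0.559, -0.431, 0.435, -0.559]
contact_force: [0.4, 0.4, -1.1]
opening: 0.387
t 17.73 tcp [ 0.4121 -0.2633  0.1237] x [ 0.25  -0.968  0.005] y [ 0.004 -0.004 -1.   ] z [0.968 0.25  0.003] F [ 0.4  0.4 -1.1] open 0.387
ay 0.133 rows>=1.1 | shift x -260.4 y 3.7 z 120.3 rows>=6.9 | q6 now 0.54 end 1.47 | tilt [-0.005  1.    -0.003]
```

```bash
python3 -m inch '[{"ax":0,"ay":0.067,"az":0,"x":0,"y":0,"z":0,"hand":1},{"ax":0,"ay":0.066,"az":0,"x":0,"y":0,"z":0,"hand":1},{"ax":0,"ay":0,"az":0,"x":-32.5,"y":0,"z":15.2,"hand":1},{"ax":0,"ay":0,"az":0,"x":-32.5,"y":0,"z":15.2,"hand":1},{"ax":0,"ay":0,"az":0,"x":-32.5,"y":0,"z":15.2,"hand":1}]' 40
python3 -m inch '[{"ax":0,"ay":0,"az":0,"x":-32.5,"y":0,"z":15.2,"hand":1},{"ax":0,"ay":0,"az":0,"x":-32.5,"y":0,"z":15.2,"hand":1},{"ax":0,"ay":0,"az":0,"x":-32.5,"y":0,"z":15.2,"hand":1},{"ax":0,"ay":0,"az":0,"x":-32.5,"y":0,"z":15.2,"hand":1},{"ax":0,"ay":0,"az":0,"x":-32.5,"y":0,"z":15.2,"hand":1}]' 40
python3 -m inch '[{"ax":0,"ay":0,"az":0,"x":0,"y":30,"z":0,"hand":1},{"ax":0,"ay":0,"az":0,"x":0,"y":30,"z":0,"hand":1},{"ax":0,"ay":0,"az":0,"x":0,"y":10,"z":0,"hand":1},{"ax":0,"ay":0,"az":0,"x":0,"y":0,"z":0,"hand":1},{"ax":0,"ay":0,"az":0,"x":0,"y":0,"z":0,"hand":1}]' 40
python3 -c "
from h import *; plan([.5019,.0098,.031],.12-1.571)"
```

```text
time: 18.15
eef_pos: [0.4432, -0.1583, 0.1189]
tcp_rot: [0.529, -0.471, 0.469, -0.528]
contact_force: [0.8, -0.4, -1.7]
opening: 0.385
time: 18.57
eef_pos: [0.4993, 0.0126, 0.1188]
tcp_rot: [0.53, -0.47, 0.468, -0.528]
contact_force: [1.4, -0.1, -1.3]
opening: 0.389
time: 18.98
eef_pos: [0.4995, 0.0105, 0.0498]
tcp_rot: [0.529, -0.47, 0.468, -0.528]
contact_force: [0.1, 0.2, -0.2]
opening: 0.385
t 18.98 tcp [0.4995 0.0105 0.0498] x [ 0.118 -0.993 -0.001] y [-0.003  0.001 -1.   ] z [ 0.993  0.118 -0.003] F [ 0.1  0.2 -0.2] open 0.385
ay -0.001 rows>=0.0 | shift x 0.9 y 18.8 z 2.3 rows>=0.5 | q6 now 1.27 end 1.47 | tilt [0.001 1.    0.003]
```

```bash
python3 -m inch '[{"ax":0,"ay":0,"az":0,"x":0.5,"y":0,"z":2.3,"hand":1},{"ax":0,"ay":0,"az":0,"x":0,"y":8,"z":0,"hand":1},{"ax":0,"ay":0,"az":0,"x":0,"y":7,"z":0,"hand":1},{"ax":0,"ay":0,"az":0,"x":0,"y":3,"z":0,"hand":1},{"ax":0,"ay":0,"az":0,"x":0,"y":0,"z":0,"hand":1}]' 40
python3 -c "
from h import *; plan([.5019,.0098,.031],.12-1.571)"
python3 -m inch '[{"ax":0,"ay":0,"az":0,"x":0,"y":0,"z":0,"hand":-0.2},{"ax":0,"ay":0,"az":0,"x":0,"y":0,"z":0,"hand":-0.2},{"ax":0,"ay":0,"az":0,"x":0,"y":-10,"z":0,"hand":-0.2},{"ax":0,"ay":0,"az":0,"x":0,"y":-38,"z":0,"hand":-1},{"ax":0,"ay":0,"az":0,"x":0,"y":-40,"z":0,"hand":-1}]' 40
python3 -c "
from h import *; plan([.5831,-.2585,.12],.213-1.571)
c=cam('top')
for b in blocks(c,.035): print(b)"
```

```text
time: 19.4
eef_pos: [0.5034, 0.0092, 0.0355]
tcp_rot: [0.53, -0.469, 0.469, -0.528]
contact_force: [-9.2, -2.9, 14.8]
opening: 0.384
t 19.4 tcp [0.5034 0.0092 0.0355] x [ 0.119 -0.993  0.001] y [-0.002 -0.002 -1.   ] z [ 0.993  0.119 -0.002] F [-9.2 -2.9 14.8] open 0.384
ay -0.000 rows>=0.0 | shift x -0.8 y 4.5 z -1.5 rows>=0.1 | q6 now 1.27 end 1.47 | tilt [-0.001  1.     0.002]
time: 19.82
eef_pos: [0.5007, 0.0106, 0.1197]
tcp_rot: [0.53, -0.471, 0.467, -0.528]
contact_force: [1.1, -0.1, 0.6]
opening: 0.861
t 19.82 tcp [0.5007 0.0106 0.1197] x [ 0.119 -0.993 -0.002] y [-0.006  0.001 -1.   ] z [ 0.993  0.119 -0.006] F [ 1.1 -0.1  0.6] open 0.861
ay -0.094 rows>=0.8 | shift x 280.5 y -0.3 z 23.7 rows>=6.8 | q6 now 1.27 end 0.94 | tilt [0.002 1.    0.006]
(array([ 0.4083, -0.3474]), np.float64(-0.242), array([26., 50.]))
(array([ 0.4882, -0.3514]), np.float64(-0.221), array([26., 50.]))
(array([ 0.583 , -0.2582]), np.float64(0.218), array([27., 50.]))
(array([ 0.6055, -0.3545]), np.float64(0.095), array([27., 50.]))
```

```bash
python3 -m inch '[{"ax":0,"ay":-0.094,"az":0,"x":0,"y":0,"z":0,"hand":-1},{"ax":0,"ay":0,"az":0,"x":35,"y":0,"z":3,"hand":-1},{"ax":0,"ay":0,"az":0,"x":35,"y":0,"z":3,"hand":-1},{"ax":0,"ay":0,"az":0,"x":35,"y":0,"z":3,"hand":-1},{"ax":0,"ay":0,"az":0,"x":35,"y":0,"z":3,"hand":-1}]'
python3 -m inch '[{"ax":0,"ay":0,"az":0,"x":35,"y":0,"z":3,"hand":-1},{"ax":0,"ay":0,"az":0,"x":35,"y":0,"z":3,"hand":-1},{"ax":0,"ay":0,"az":0,"x":35,"y":0,"z":3,"hand":-1},{"ax":0,"ay":0,"az":0,"x":35,"y":0,"z":3,"hand":-1},{"ax":0,"ay":0,"az":0,"x":0,"y":0,"z":0,"hand":-1}]'
python3 -c "
from h import *; plan([.5830,-.2584,.028],.215-1.571)
c=cam('scene'); a=cv2.resize(c['img'][160:290,240:370,::-1],None,fx=3,fy=3)
d=cam('top'); b=cv2.resize(d['img'][197:327,250:380,::-1],None,fx=3,fy=3); cv2.imwrite('pics/s6.png',np.hstack([a,b]))
for b in blocks(d,.035): print(b)"
```

```text
time: 20.28
eef_pos: [0.5449, -0.1253, 0.1217]
tcp_rot: [-0.55, 0.443, -0.444, 0.551]
contact_force: [0.2, 0.1, 0.7]
opening: 0.998
time: 20.7
eef_pos: [0.5872, -0.2645, 0.1221]
tcp_rot: [0.55, -0.443, 0.447, -0.549]
contact_force: [0.8, 0.3, 0.3]
opening: 0.999
t 20.7 tcp [ 0.5872 -0.2645  0.1221] x [ 0.207 -0.978  0.005] y [ 0.004 -0.004 -1.   ] z [0.978 0.207 0.003] F [0.8 0.3 0.3] open 0.999
ay -0.006 rows>=0.0 | shift x -6.9 y 94.1 z -2.8 rows>=2.3 | q6 now 0.78 end 0.94 | tilt [-0.005  1.    -0.003]
(array([ 0.4084, -0.3476]), np.float64(-0.238), array([26., 50.]))
(array([0.4307, 0.0028]), np.float64(0.095), array([27., 49.]))
(array([ 0.4883, -0.3516]), np.float64(-0.221), array([26., 49.]))
(array([0.5007, 0.0098]), np.float64(0.118), array([28., 50.]))
```

View pics/s6.png

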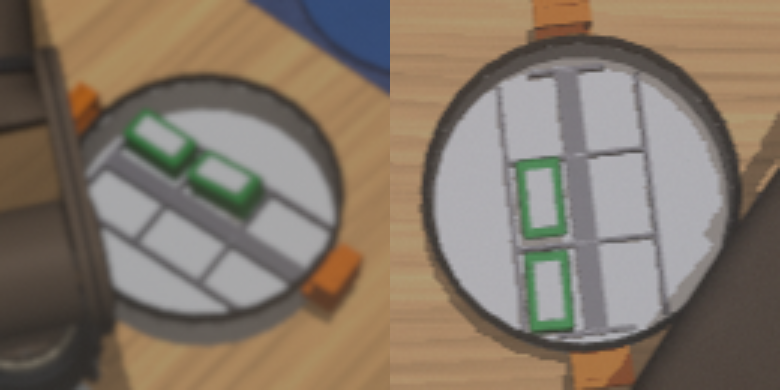

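```bash
cat >> h.py <<'E'
def tri(zs=np.arange(.015,.06,.0005)):
    # patch centroids in both views, each matched pair triangulated: height where the two rays meet
    P=[]
    for n in ('top','scene'):
        c=cam(n); g=mask(c,(45,60,25),(85,255,255)); g=cv2.resize(g,None,fx=4,fy=4,interpolation=cv2.INTER_CUBIC); g=(g>127).astype(np.uint8)
        cs,hr=cv2.findContours(g,cv2.RETR_CCOMP,cv2.CHAIN_APPROX_NONE); L=[]
        for k,h in zip(cs,hr[0]):
            if h[3]>=0 and cv2.contourArea(k)>16*25:
                m=cv2.moments(k); L.append(((m['m10']/m['m00']+.5)/4-.5,(m['m01']/m['m00']+.5)/4-.5))
        P.append((c,np.array(L)))
    (a,A),(b,B)=P
    for p in A:
        d=[(np.linalg.norm(ray(a,[p],z)[0]-ray(b,[q],z)[0]),z,q) for q in B for z in zs]
        if d: e,z,q=min(d,key=lambda t:t[0]); print('patch',np.round((ray(a,[p],z)[0]+ray(b,[q],z)[0])/2,4),'z',round(z,4),'miss mm',round(e*1000,1))
E
python3 -c "
from h import *; tri()"
```

```text
patch [ 0.4452 -0.3518] z 0.015 miss mm 69.5
patch [ 0.4562 -0.1735] z 0.015 miss mm 356.0
patch [ 0.4885 -0.3519] z 0.0355 miss mm 0.2
patch [ 0.4917 -0.1699] z 0.015 miss mm 360.7
```

```bash
sed -i 's/(45,60,25),(85,255,255)); g=cv2.resize/(40,45,15),(95,255,255)); g=cv2.resize/' h.py
python3 -c "
from h import *; tri()"
```

```text
patch [ 0.4091 -0.348 ] z 0.0355 miss mm 0.3
patch [0.4309 0.0031] z 0.036 miss mm 0.5
patch [ 0.4885 -0.352 ] z 0.035 miss mm 0.1
patch [0.4995 0.0099] z 0.041 miss mm 0.5
```

Block 2 measures 5 mm high (z 0.041 against 0.036), so it is perched on the rib on its +x side. I'll pick the next block first, then mend it while at the tub.

```bash
python3 -m inch '[{"ax":0,"ay":-0.006,"az":0,"x":-6.9,"y":30,"z":-2.8,"hand":-1},{"ax":0,"ay":0,"az":0,"x":0,"y":30,"z":0,"hand":-1},{"ax":0,"ay":0,"az":0,"x":0,"y":10,"z":0,"hand":-1},{"ax":0,"ay":0,"az":0,"x":0,"y":0,"z":0,"hand":-1},{"ax":0,"ay":0,"az":0,"x":0,"y":0,"z":0,"hand":-1}]'
python3 -c "
from h import *; plan([.5830,-.2584,.028],.215-1.571)"
```

```text
time: 21.42
eef_pos: [0.5814, -0.2514, 0.0509]
tcp_rot: [0.552, -0.442, 0.442, -0.552]
contact_force: [-0.0, 0.0, 0.1]
opening: 1.0
t 21.42 tcp [ 0.5814 -0.2514  0.0509] x [ 0.218 -0.976 -0.001] y [-0.001  0.    -1.   ] z [ 0.976  0.218 -0.001] F [-0.   0.   0.1] open 1.0
ay 0.005 rows>=0.0 | shift x 7.2 y 22.9 z 0.1 rows>=0.6 | q6 now 0.78 end 0.94 | tilt [0.001 1.    0.001]
```

```bash
python3 -m inch '[{"ax":0,"ay":0,"az":0,"x":7.2,"y":0,"z":0,"hand":-1},{"ax":0,"ay":0,"az":0,"x":0,"y":14,"z":0,"hand":-1},{"ax":0,"ay":0,"az":0,"x":0,"y":9,"z":0,"hand":-1},{"ax":0,"ay":0,"az":0,"x":0,"y":0,"z":0,"hand":-1},{"ax":0,"ay":0,"az":0,"x":0,"y":0,"z":0,"hand":1}]' 40
python3 -m inch '[{"ax":0,"ay":0,"az":0,"x":0,"y":0,"z":0,"hand":1},{"ax":0,"ay":0,"az":0,"x":0,"y":0,"z":0,"hand":1},{"ax":0,"ay":0,"az":0,"x":0,"y":0,"z":0,"hand":1},{"ax":0,"ay":0,"az":0,"x":0,"y":0,"z":0,"hand":1},{"ax":0,"ay":0,"az":0,"x":0,"y":0,"z":0,"hand":1}]' 40
python3 -m inch '[{"ax":0,"ay":0,"az":0,"x":0,"y":-20,"z":0,"hand":1},{"ax":0,"ay":0,"az":0,"x":0,"y":-36,"z":0,"hand":1},{"ax":0,"ay":0,"az":0,"x":0,"y":-36,"z":0,"hand":1},{"ax":0,"ay":0,"az":0,"x":0,"y":0,"z":0,"hand":1},{"ax":0,"ay":0,"az":0,"x":0,"y":0,"z":0,"hand":1}]' 40
python3 -c "
from h import *; plan([.5066,-.0495,.12],.12-1.571)"
```

```text
time: 21.83
eef_pos: [0.5823, -0.2588, 0.0267]
tcp_rot: [0.552, -0.443, 0.442, -0.552]
contact_force: [0.2, -0.7, -0.2]
opening: 0.885
time: 22.25
eef_pos: [0.5835, -0.2594, 0.0286]
tcp_rot: [-0.552, 0.442, -0.443, 0.552]
contact_force: [0.4, 0.4, 2.8]
opening: 0.387
time: 22.67
eef_pos: [0.5848, -0.2602, 0.1234]
tcp_rot: [-0.551, 0.44, -0.445, 0.552]
contact_force: [-0.5, 0.8, -1.3]
opening: 0.389
t 22.67 tcp [ 0.5848 -0.2602  0.1234] x [ 0.218 -0.976  0.005] y [ 0.006 -0.004 -1.   ] z [0.976 0.218 0.005] F [-0.5  0.8 -1.3] open 0.389
ay 0.100 rows>=0.8 | shift x -218.5 y 3.4 z -52.4 rows>=5.4 | q6 now 0.77 end 1.35 | tilt [-0.005  1.    -0.005]
```

```bash
python3 -m inch '[{"ax":0,"ay":0.1,"az":0,"x":0,"y":0,"z":0,"hand":1},{"ax":0,"ay":0,"az":0,"x":-31.2,"y":0,"z":-7.5,"hand":1},{"ax":0,"ay":0,"az":0,"x":-31.2,"y":0,"z":-7.5,"hand":1},{"ax":0,"ay":0,"az":0,"x":-31.2,"y":0,"z":-7.5,"hand":1},{"ax":0,"ay":0,"az":0,"x":-31.2,"y":0,"z":-7.5,"hand":1}]' 40
python3 -m inch '[{"ax":0,"ay":0,"az":0,"x":-31.2,"y":0,"z":-7.5,"hand":1},{"ax":0,"ay":0,"az":0,"x":-31.2,"y":0,"z":-7.5,"hand":1},{"ax":0,"ay":0,"az":0,"x":-31.2,"y":0,"z":-7.5,"hand":1},{"ax":0,"ay":0,"az":0,"x":0,"y":30,"z":0,"hand":1},{"ax":0,"ay":0,"az":0,"x":0,"y":35,"z":0,"hand":1}]' 40
python3 -m inch '[{"ax":0,"ay":0,"az":0,"x":0,"y":6,"z":0,"hand":1},{"ax":0,"ay":0,"az":0,"x":0,"y":0,"z":0,"hand":1},{"ax":0,"ay":0,"az":0,"x":0,"y":0,"z":0,"hand":1},{"ax":0,"ay":0,"az":0,"x":0,"y":0,"z":0,"hand":1},{"ax":0,"ay":0,"az":0,"x":0,"y":0,"z":0,"hand":1}]' 40
python3 -c "
from h import *; plan([.5066,-.0495,.03],.12-1.571)"
```

```text
time: 23.08
eef_pos: [0.5362, -0.1371, 0.1175]
tcp_rot: [0.529, -0.471, 0.468, -0.528]
contact_force: [0.0, 1.2, -1.1]
opening: 0.384
time: 23.5
eef_pos: [0.5056, -0.0471, 0.0556]
tcp_rot: [-0.529, 0.467, -0.47, 0.53]
contact_force: [0.7, -0.7, -1.9]
opening: 0.389
time: 23.92
eef_pos: [0.5064, -0.0493, 0.0507]
tcp_rot: [-0.528, 0.468, -0.471, 0.529]
contact_force: [0.8, 0.5, -1.5]
opening: 0.387
t 23.92 tcp [ 0.5064 -0.0493  0.0507] x [ 0.118 -0.993  0.001] y [ 0.003 -0.001 -1.   ] z [0.993 0.118 0.003] F [ 0.8  0.5 -1.5] open 0.387
ay -0.001 rows>=0.0 | shift x 0.2 y 20.7 z 0.2 rows>=0.5 | q6 now 1.16 end 1.35 | tilt [-0.001  1.    -0.003]
```

Well placed; lowering slowly and checking before letting go.

```bash
python3 -m inch '[{"ax":0,"ay":0,"az":0,"x":0,"y":8,"z":0,"hand":1},{"ax":0,"ay":0,"az":0,"x":0,"y":6,"z":0,"hand":1},{"ax":0,"ay":0,"az":0,"x":0,"y":4,"z":0,"hand":1},{"ax":0,"ay":0,"az":0,"x":0,"y":2,"z":0,"hand":1},{"ax":0,"ay":0,"az":0,"x":0,"y":0,"z":0,"hand":1}]' 40
python3 -c "
from h import *; plan([.5066,-.0495,.03],.12-1.571)"
```

```text
time: 24.33
eef_pos: [0.5057, -0.0487, 0.0295]
tcp_rot: [-0.529, 0.469, -0.47, 0.529]
contact_force: [0.6, 1.1, 2.6]
opening: 0.385
t 24.33 tcp [ 0.5057 -0.0487  0.0295] x [ 0.119 -0.993  0.   ] y [ 0.001 -0.    -1.   ] z [0.993 0.119 0.001] F [0.6 1.1 2.6] open 0.385
ay -0.001 rows>=0.0 | shift x 0.9 y -0.5 z 0.8 rows>=0.0 | q6 now 1.16 end 1.35 | tilt [-0.     1.    -0.001]
```

```bash
python3 -m inch '[{"ax":0,"ay":0,"az":0,"x":0,"y":0,"z":0,"hand":-0.2},{"ax":0,"ay":0,"az":0,"x":0,"y":0,"z":0,"hand":-0.2},{"ax":0,"ay":0,"az":0,"x":0,"y":0,"z":0,"hand":-0.2},{"ax":0,"ay":0,"az":0,"x":0,"y":-20,"z":0,"hand":-0.2},{"ax":0,"ay":0,"az":0,"x":0,"y":-25,"z":0,"hand":-0.2}]' 20
python3 -m inch '[{"ax":0,"ay":0,"az":0,"x":-30,"y":0,"z":0,"hand":-0.2},{"ax":0,"ay":0,"az":0,"x":-29,"y":0,"z":0,"hand":-0.2},{"ax":0,"ay":0,"az":0,"x":0,"y":0,"z":0,"hand":-0.2},{"ax":0,"ay":0,"az":0,"x":0,"y":0,"z":0,"hand":-0.2},{"ax":0,"ay":0,"az":0,"x":0,"y":0,"z":0,"hand":-0.2}]' 20
python3 -c "
from h import *; plan([.4995,.0099,.036],.12-1.571)"
```

```text
time: 24.75
eef_pos: [0.5023, -0.0478, 0.0717]
tcp_rot: [0.53, -0.472, 0.467, -0.528]
contact_force: [0.1, 0.8, 0.6]
opening: 0.6
time: 25.17
eef_pos: [0.4977, 0.0099, 0.0736]
tcp_rot: [0.529, -0.469, 0.469, -0.529]
contact_force: [-0.2, -0.7, 0.5]
opening: 0.6
t 25.17 tcp [0.4977 0.0099 0.0736] x [ 0.12  -0.993  0.   ] y [-0.001 -0.    -1.   ] z [ 0.993  0.12  -0.001] F [-0.2 -0.7  0.5] open 0.6
ay 0.000 rows>=0.0 | shift x 0.3 y 37.6 z 1.8 rows>=0.9 | q6 now 1.27 end 1.47 | tilt [-0.     1.     0.001]
```

```bash
python3 -m inch '[{"ax":0,"ay":0,"az":0,"x":0,"y":12,"z":1.8,"hand":-0.2},{"ax":0,"ay":0,"az":0,"x":0,"y":18,"z":0,"hand":-0.2},{"ax":0,"ay":0,"az":0,"x":0,"y":8,"z":0,"hand":-0.2},{"ax":0,"ay":0,"az":0,"x":0,"y":0,"z":0,"hand":-0.2},{"ax":0,"ay":0,"az":0,"x":0,"y":0,"z":0,"hand":1}]' 20
python3 -m inch '[{"ax":0,"ay":0,"az":0,"x":0,"y":0,"z":0,"hand":1},{"ax":0,"ay":0,"az":0,"x":0,"y":0,"z":0,"hand":1},{"ax":0,"ay":0,"az":0,"x":0,"y":0,"z":0,"hand":1},{"ax":0,"ay":0,"az":0,"x":0,"y":-3,"z":0,"hand":1},{"ax":0,"ay":0,"az":0,"x":0,"y":0,"z":0,"hand":1}]' 20
python3 -m inch '[{"ax":0,"ay":0,"az":0,"x":0,"y":0,"z":-2,"hand":1},{"ax":0,"ay":0,"az":0,"x":0,"y":0,"z":-1.5,"hand":1},{"ax":0,"ay":0,"az":0,"x":0,"y":3,"z":0,"hand":1},{"ax":0,"ay":0,"az":0,"x":0,"y":3,"z":0,"hand":1},{"ax":0,"ay":0,"az":0,"x":0,"y":0,"z":0,"hand":1}]' 20
python3 -c "
from h import *; plan([.4980,.0099,.032],.12-1.571)"
```

```text
time: 25.58
eef_pos: [0.499, 0.0099, 0.0348]
tcp_rot: [0.529, -0.47, 0.469, -0.528]
contact_force: [0.6, 0.2, -0.1]
opening: 0.474
time: 26.0
eef_pos: [0.5002, 0.0102, 0.0397]
tcp_rot: [-0.529, 0.469, -0.47, 0.529]
contact_force: [0.1, -0.7, -0.6]
opening: 0.39
time: 26.42
eef_pos: [0.4977, 0.0099, 0.0342]
tcp_rot: [-0.528, 0.469, -0.47, 0.529]
contact_force: [0.7, 1.7, 5.9]
opening: 0.395
t 26.42 tcp [0.4977 0.0099 0.0342] x [ 0.118 -0.993  0.   ] y [ 0.003  0.    -1.   ] z [0.993 0.118 0.003] F [0.7 1.7 5.9] open 0.395
ay -0.001 rows>=0.0 | shift x 0.0 y 2.2 z 0.3 rows>=0.1 | q6 now 1.27 end 1.47 | tilt [-0.     1.    -0.003]
```

```bash
python3 -m inch '[{"ax":0,"ay":0,"az":0,"x":0,"y":2,"z":0,"hand":1},{"ax":0,"ay":0,"az":0,"x":0,"y":0,"z":0,"hand":-0.2},{"ax":0,"ay":0,"az":0,"x":0,"y":0,"z":0,"hand":-0.2},{"ax":0,"ay":0,"az":0,"x":0,"y":0,"z":0,"hand":-0.2},{"ax":0,"ay":0,"az":0,"x":0,"y":-10,"z":0,"hand":-0.2}]' 40
python3 -m inch '[{"ax":0,"ay":0,"az":0,"x":0,"y":-38,"z":0,"hand":-0.2},{"ax":0,"ay":0,"az":0,"x":0,"y":-38,"z":0,"hand":-1},{"ax":0,"ay":0.11,"az":0,"x":0,"y":0,"z":0,"hand":-1},{"ax":0,"ay":0.11,"az":0,"x":0,"y":0,"z":0,"hand":-1},{"ax":0,"ay":0.11,"az":0,"x":0,"y":0,"z":0,"hand":-1}]' 40
python3 -c "
from h import *; plan([.4884,-.3518,.028],-.214-1.571)"
```

```text
time: 26.83
eef_pos: [0.4941, 0.0102, 0.0389]
tcp_rot: [0.53, -0.471, 0.468, -0.528]
contact_force: [-0.8, 0.1, -0.7]
opening: 0.601
time: 27.25
eef_pos: [0.4967, 0.0098, 0.1185]
tcp_rot: [0.443, -0.55, 0.552, -0.444]
contact_force: [-0.7, -0.7, 0.5]
opening: 0.999
t 27.25 tcp [0.4967 0.0098 0.1185] x [-0.214 -0.977 -0.   ] y [ 0.002 -0.    -1.   ] z [ 0.977 -0.214  0.002] F [-0.7 -0.7  0.5] open 0.999
ay -0.002 rows>=0.0 | shift x 355.1 y 90.5 z 68.7 rows>=8.9 | q6 now 1.60 end 1.16 | tilt [ 0.     1.    -0.002]
```

```bash
python3 -m inch '[{"ax":0,"ay":0,"az":0,"x":35.5,"y":0,"z":6.9,"hand":-1},{"ax":0,"ay":0,"az":0,"x":35.5,"y":0,"z":6.9,"hand":-1},{"ax":0,"ay":0,"az":0,"x":35.5,"y":0,"z":6.9,"hand":-1},{"ax":0,"ay":0,"az":0,"x":35.5,"y":0,"z":6.9,"hand":-1},{"ax":0,"ay":0,"az":0,"x":35.5,"y":0,"z":6.9,"hand":-1}]'
python3 -m inch '[{"ax":0,"ay":0,"az":0,"x":35.5,"y":0,"z":6.9,"hand":-1},{"ax":0,"ay":0,"az":0,"x":35.5,"y":0,"z":6.9,"hand":-1},{"ax":0,"ay":0,"az":0,"x":35.5,"y":0,"z":6.9,"hand":-1},{"ax":0,"ay":0,"az":0,"x":35.5,"y":0,"z":6.9,"hand":-1},{"ax":0,"ay":0,"az":0,"x":35.5,"y":0,"z":6.9,"hand":-1}]'
python3 -m inch '[{"ax":0,"ay":0,"az":0,"x":0,"y":30,"z":0,"hand":-1},{"ax":0,"ay":0,"az":0,"x":0,"y":20,"z":0,"hand":-1},{"ax":0,"ay":0,"az":0,"x":0,"y":0,"z":0,"hand":-1},{"ax":0,"ay":0,"az":0,"x":0,"y":0,"z":0,"hand":-1},{"ax":0,"ay":0,"az":0,"x":0,"y":0,"z":0,"hand":-1}]'
python3 -c "
from h import *; plan([.4884,-.3518,.028],-.214-1.571); tri()"
```

```text
time: 27.67
eef_pos: [0.4924, -0.1724, 0.1174]
tcp_rot: [0.445, -0.55, 0.55, -0.445]
contact_force: [1.5, -1.0, 0.2]
opening: 1.0
time: 28.08
eef_pos: [0.4889, -0.3535, 0.1173]
tcp_rot: [-0.445, 0.55, -0.55, 0.445]
contact_force: [0.8, -0.7, 0.7]
opening: 0.999
time: 28.5
eef_pos: [0.4899, -0.3518, 0.0681]
tcp_rot: [0.445, -0.549, 0.55, -0.445]
contact_force: [0.4, -0.5, 0.8]
opening: 1.004
t 28.5 tcp [ 0.4899 -0.3518  0.0681] x [-0.209 -0.978  0.001] y [ 0.001 -0.001 -1.   ] z [ 0.978 -0.209  0.001] F [ 0.4 -0.5  0.8] open 1.004
ay 0.004 rows>=0.0 | shift x 0.3 y 40.1 z -1.5 rows>=1.0 | q6 now 0.99 end 1.16 | tilt [-0.001  1.    -0.001]
patch [0.4309 0.0031] z 0.036 miss mm 0.5
patch [0.5017 0.0114] z 0.036 miss mm 0.6
patch [ 0.5055 -0.0476] z 0.036 miss mm 0.2
patch [ 0.6062 -0.3543] z 0.0345 miss mm 0.3
```

All three blocks placed so far now read z 0.036, so they are flat. Picking the fourth.

```bash
python3 -m inch '[{"ax":0,"ay":0,"az":0,"x":0,"y":25,"z":-1.5,"hand":-1},{"ax":0,"ay":0,"az":0,"x":0,"y":14,"z":0,"hand":-1},{"ax":0,"ay":0,"az":0,"x":0,"y":0,"z":0,"hand":-1},{"ax":0,"ay":0,"az":0,"x":0,"y":0,"z":0,"hand":1},{"ax":0,"ay":0,"az":0,"x":0,"y":0,"z":0,"hand":1}]' 40
python3 -m inch '[{"ax":0,"ay":0,"az":0,"x":0,"y":0,"z":0,"hand":1},{"ax":0,"ay":0,"az":0,"x":0,"y":0,"z":0,"hand":1},{"ax":0,"ay":0,"az":0,"x":0,"y":0,"z":0,"hand":1},{"ax":0,"ay":0,"az":0,"x":0,"y":0,"z":0,"hand":1},{"ax":0,"ay":0,"az":0,"x":0,"y":0,"z":0,"hand":1}]' 40
python3 -m inch '[{"ax":0,"ay":-0.11,"az":0,"x":0,"y":-20,"z":0,"hand":1},{"ax":0,"ay":-0.11,"az":0,"x":0,"y":-36,"z":0,"hand":1},{"ax":0,"ay":-0.11,"az":0,"x":0,"y":-36,"z":0,"hand":1},{"ax":0,"ay":0,"az":0,"x":0,"y":0,"z":0,"hand":1},{"ax":0,"ay":0,"az":0,"x":0,"y":0,"z":0,"hand":1}]' 40
python3 -c "
from h import *; plan([.4385,-.0566,.12],.12-1.571)"
```

```text
time: 29.02
eef_pos: [0.4884, -0.3516, 0.0286]
tcp_rot: [0.445, -0.549, 0.55, -0.445]
contact_force: [0.2, -0.4, 0.1]
opening: 0.751
time: 29.43
eef_pos: [0.4887, -0.3522, 0.0292]
tcp_rot: [0.445, -0.549, 0.551, -0.445]
contact_force: [-0.5, -0.6, 5.5]
opening: 0.385
time: 29.85
eef_pos: [0.4891, -0.3525, 0.1227]
tcp_rot: [0.529, -0.468, 0.471, -0.529]
contact_force: [-0.3, -0.0, -2.0]
opening: 0.387
t 29.85 tcp [ 0.4891 -0.3525  0.1227] x [ 0.118 -0.993  0.004] y [ 0.004 -0.004 -1.   ] z [0.993 0.118 0.003] F [-0.3 -0.  -2. ] open 0.387
ay -0.001 rows>=0.0 | shift x -299.8 y 2.7 z -14.9 rows>=7.2 | q6 now 0.66 end 1.32 | tilt [-0.004  1.    -0.003]
```

```bash
python3 -m inch '[{"ax":0,"ay":0,"az":0,"x":-37.3,"y":0,"z":-1.9,"hand":1},{"ax":0,"ay":0,"az":0,"x":-37.3,"y":0,"z":-1.9,"hand":1},{"ax":0,"ay":0,"az":0,"x":-37.3,"y":0,"z":-1.9,"hand":1},{"ax":0,"ay":0,"az":0,"x":-37.3,"y":0,"z":-1.9,"hand":1},{"ax":0,"ay":0,"az":0,"x":-37.3,"y":0,"z":-1.9,"hand":1}]' 40
python3 -m inch '[{"ax":0,"ay":0,"az":0,"x":-37.3,"y":0,"z":-1.9,"hand":1},{"ax":0,"ay":0,"az":0,"x":-37.3,"y":0,"z":-1.9,"hand":1},{"ax":0,"ay":0,"az":0,"x":-37.3,"y":0,"z":-1.9,"hand":1},{"ax":0,"ay":0,"az":0,"x":0,"y":30,"z":0,"hand":1},{"ax":0,"ay":0,"az":0,"x":0,"y":30,"z":0,"hand":1}]' 40
python3 -m inch '[{"ax":0,"ay":0,"az":0,"x":0,"y":10,"z":0,"hand":1},{"ax":0,"ay":0,"az":0,"x":0,"y":0,"z":0,"hand":1},{"ax":0,"ay":0,"az":0,"x":0,"y":0,"z":0,"hand":1},{"ax":0,"ay":0,"az":0,"x":0,"y":0,"z":0,"hand":1},{"ax":0,"ay":0,"az":0,"x":0,"y":0,"z":0,"hand":1}]' 40
python3 -c "
from h import *; plan([.4385,-.0566,.03],.12-1.571)"
```

```text
time: 30.27
eef_pos: [0.4542, -0.1649, 0.1174]
tcp_rot: [0.529, -0.471, 0.468, -0.528]
contact_force: [-0.3, 0.5, -1.4]
opening: 0.387
time: 30.68
eef_pos: [0.4372, -0.0549, 0.0594]
tcp_rot: [-0.529, 0.468, -0.469, 0.53]
contact_force: [1.0, 0.0, -1.6]
opening: 0.387
time: 31.1
eef_pos: [0.4386, -0.0578, 0.0513]
tcp_rot: [-0.528, 0.469, -0.47, 0.529]
contact_force: [-0.1, -0.4, -0.8]
opening: 0.384
t 31.1 tcp [ 0.4386 -0.0578  0.0513] x [ 0.118 -0.993  0.001] y [ 0.003 -0.001 -1.   ] z [0.993 0.118 0.002] F [-0.1 -0.4 -0.8] open 0.384
ay -0.001 rows>=0.0 | shift x -1.2 y 21.3 z 0.1 rows>=0.5 | q6 now 1.09 end 1.32 | tilt [-0.001  1.    -0.002]
```

```bash
python3 -m inch '[{"ax":0,"ay":0,"az":0,"x":-1,"y":8,"z":0,"hand":1},{"ax":0,"ay":0,"az":0,"x":0,"y":7,"z":0,"hand":1},{"ax":0,"ay":0,"az":0,"x":0,"y":4,"z":0,"hand":1},{"ax":0,"ay":0,"az":0,"x":0,"y":2,"z":0,"hand":1},{"ax":0,"ay":0,"az":0,"x":0,"y":0,"z":0,"hand":1}]' 40
python3 -c "
from h import *; plan([.4385,-.0566,.03],.12-1.571)"
```

```text
time: 31.52
eef_pos: [0.4375, -0.0565, 0.0302]
tcp_rot: [0.53, -0.47, 0.469, -0.529]
contact_force: [-5.9, -0.4, 12.4]
opening: 0.383
t 31.52 tcp [ 0.4375 -0.0565  0.0302] x [ 0.12  -0.993  0.   ] y [-0.002 -0.    -1.   ] z [ 0.993  0.12  -0.002] F [-5.9 -0.4 12.4] open 0.383
ay 0.000 rows>=0.0 | shift x 0.2 y 0.2 z 1.0 rows>=0.0 | q6 now 1.09 end 1.32 | tilt [-0.     1.     0.002]
```

```bash
python3 -m inch '[{"ax":0,"ay":0,"az":0,"x":0,"y":-1,"z":0,"hand":-0.2},{"ax":0,"ay":0,"az":0,"x":0,"y":0,"z":0,"hand":-0.2},{"ax":0,"ay":0,"az":0,"x":0,"y":0,"z":0,"hand":-0.2},{"ax":0,"ay":0,"az":0,"x":0,"y":-10,"z":0,"hand":-0.2},{"ax":0,"ay":0,"az":0,"x":0,"y":-38,"z":0,"hand":-0.2}]' 40
python3 -m inch '[{"ax":0,"ay":0,"az":0,"x":0,"y":-40,"z":0,"hand":-1},{"ax":0,"ay":0.12,"az":0,"x":0,"y":0,"z":0,"hand":-1},{"ax":0,"ay":0.12,"az":0,"x":0,"y":0,"z":0,"hand":-1},{"ax":0,"ay":0.12,"az":0,"x":0,"y":0,"z":0,"hand":-1},{"ax":0,"ay":0,"az":0,"x":0,"y":0,"z":0,"hand":-1}]' 40
python3 -c "
from h import *; plan([.4088,-.3478,.028],-.24-1.571)"
```

```text
time: 31.93
eef_pos: [0.4324, -0.0542, 0.0732]
tcp_rot: [0.531, -0.474, 0.465, -0.527]
contact_force: [-0.3, 0.4, 0.1]
opening: 0.598
time: 32.35
eef_pos: [0.4373, -0.0559, 0.1187]
tcp_rot: [0.436, -0.557, 0.557, -0.436]
contact_force: [-0.1, 0.3, -0.8]
opening: 1.004
t 32.35 tcp [ 0.4373 -0.0559  0.1187] x [-0.24  -0.971  0.   ] y [ 0.001 -0.    -1.   ] z [ 0.971 -0.24   0.001] F [-0.1  0.3 -0.8] open 1.004
ay -0.003 rows>=0.0 | shift x 290.3 y 90.7 z 41.7 rows>=7.4 | q6 now 1.46 end 1.11 | tilt [-0.     1.    -0.001]
```

```bash
python3 -m inch '[{"ax":0,"ay":0,"az":0,"x":36.3,"y":0,"z":5.2,"hand":-1},{"ax":0,"ay":0,"az":0,"x":36.3,"y":0,"z":5.2,"hand":-1},{"ax":0,"ay":0,"az":0,"x":36.3,"y":0,"z":5.2,"hand":-1},{"ax":0,"ay":0,"az":0,"x":36.3,"y":0,"z":5.2,"hand":-1},{"ax":0,"ay":0,"az":0,"x":36.3,"y":0,"z":5.2,"hand":-1}]'
python3 -m inch '[{"ax":0,"ay":0,"az":0,"x":36.3,"y":0,"z":5.2,"hand":-1},{"ax":0,"ay":0,"az":0,"x":36.3,"y":0,"z":5.2,"hand":-1},{"ax":0,"ay":0,"az":0,"x":36.3,"y":0,"z":5.2,"hand":-1},{"ax":0,"ay":0,"az":0,"x":0,"y":30,"z":0,"hand":-1},{"ax":0,"ay":0,"az":0,"x":0,"y":20,"z":0,"hand":-1}]'
python3 -m inch '[{"ax":0,"ay":0,"az":0,"x":0,"y":0,"z":0,"hand":-1},{"ax":0,"ay":0,"az":0,"x":0,"y":0,"z":0,"hand":-1},{"ax":0,"ay":0,"az":0,"x":0,"y":0,"z":0,"hand":-1}]'
python3 -c "
from h import *; plan([.4088,-.3478,.028],-.24-1.571); tri()"
```

```text
time: 32.77
eef_pos: [0.4187, -0.2398, 0.1181]
tcp_rot: [-0.437, 0.556, -0.556, 0.437]
contact_force: [0.7, 0.9, -0.0]
opening: 0.999
time: 33.18
eef_pos: [0.4083, -0.3507, 0.0679]
tcp_rot: [0.436, -0.556, 0.557, -0.436]
contact_force: [-0.7, 1.3, 0.5]
opening: 1.001
time: 33.43
eef_pos: [0.4088, -0.348, 0.0688]
tcp_rot: [0.437, -0.556, 0.556, -0.437]
contact_force: [0.7, 0.0, 0.4]
opening: 0.998
t 33.43 tcp [ 0.4088 -0.348   0.0688] x [-0.237 -0.972  0.001] y [ 0.001 -0.001 -1.   ] z [ 0.972 -0.237  0.001] F [0.7 0.  0.4] open 0.998
ay 0.001 rows>=0.0 | shift x -0.2 y 40.8 z -0.1 rows>=1.0 | q6 now 0.92 end 1.11 | tilt [-0.001  1.    -0.001]
patch [0.4309 0.0031] z 0.036 miss mm 0.5
patch [ 0.4379 -0.0555] z 0.0365 miss mm 0.3
patch [0.5016 0.0114] z 0.036 miss mm 0.4
patch [ 0.5055 -0.0476] z 0.036 miss mm 0.1
patch [ 0.6062 -0.3543] z 0.0345 miss mm 0.4
```

```bash
python3 -m inch '[{"ax":0,"ay":0,"az":0,"x":0,"y":25,"z":0,"hand":-1},{"ax":0,"ay":0,"az":0,"x":0,"y":15,"z":0,"hand":-1},{"ax":0,"ay":0,"az":0,"x":0,"y":0,"z":0,"hand":-1},{"ax":0,"ay":0,"az":0,"x":0,"y":0,"z":0,"hand":1},{"ax":0,"ay":0,"az":0,"x":0,"y":0,"z":0,"hand":1}]' 40
python3 -m inch '[{"ax":0,"ay":0,"az":0,"x":0,"y":0,"z":0,"hand":1},{"ax":0,"ay":0,"az":0,"x":0,"y":0,"z":0,"hand":1},{"ax":0,"ay":0,"az":0,"x":0,"y":0,"z":0,"hand":1},{"ax":0,"ay":0,"az":0,"x":0,"y":0,"z":0,"hand":1},{"ax":0,"ay":0,"az":0,"x":0,"y":0,"z":0,"hand":1}]' 40
python3 -m inch '[{"ax":0,"ay":-0.12,"az":0,"x":0,"y":-20,"z":0,"hand":1},{"ax":0,"ay":-0.12,"az":0,"x":0,"y":-36,"z":0,"hand":1},{"ax":0,"ay":-0.12,"az":0,"x":0,"y":-36,"z":0,"hand":1},{"ax":0,"ay":0,"az":0,"x":0,"y":0,"z":0,"hand":1},{"ax":0,"ay":0,"az":0,"x":0,"y":0,"z":0,"hand":1}]' 40
python3 -c "
from h import *; plan([.5755,-.0400,.12],.12-1.571)"
```

```text
time: 33.95
eef_pos: [0.4093, -0.3486, 0.0295]
tcp_rot: [0.437, -0.555, 0.557, -0.437]
contact_force: [0.3, -0.9, 0.7]
opening: 0.748
time: 34.37
eef_pos: [0.4092, -0.3489, 0.0294]
tcp_rot: [0.436, -0.555, 0.557, -0.436]
contact_force: [-0.7, -0.2, 6.0]
opening: 0.389
time: 34.78
eef_pos: [0.4095, -0.3492, 0.1225]
tcp_rot: [0.529, -0.468, 0.471, -0.528]
contact_force: [0.8, 0.4, -1.0]
opening: 0.382
t 34.78 tcp [ 0.4095 -0.3492  0.1225] x [ 0.118 -0.993  0.005] y [ 0.004 -0.004 -1.   ] z [0.993 0.118 0.003] F [ 0.8  0.4 -1. ] open 0.382
ay -0.001 rows>=0.0 | shift x -287.2 y 2.5 z 201.8 rows>=8.4 | q6 now 0.56 end 1.38 | tilt [-0.005  1.    -0.003]
```

```bash
python3 -m inch '[{"ax":0,"ay":0,"az":0,"x":-28.7,"y":0,"z":20.2,"hand":1},{"ax":0,"ay":0,"az":0,"x":-28.7,"y":0,"z":20.2,"hand":1},{"ax":0,"ay":0,"az":0,"x":-28.7,"y":0,"z":20.2,"hand":1},{"ax":0,"ay":0,"az":0,"x":-28.7,"y":0,"z":20.2,"hand":1},{"ax":0,"ay":0,"az":0,"x":-28.7,"y":0,"z":20.2,"hand":1}]' 40
python3 -m inch '[{"ax":0,"ay":0,"az":0,"x":-28.7,"y":0,"z":20.2,"hand":1},{"ax":0,"ay":0,"az":0,"x":-28.7,"y":0,"z":20.2,"hand":1},{"ax":0,"ay":0,"az":0,"x":-28.7,"y":0,"z":20.2,"hand":1},{"ax":0,"ay":0,"az":0,"x":-28.7,"y":0,"z":20.2,"hand":1},{"ax":0,"ay":0,"az":0,"x":-28.7,"y":0,"z":20.2,"hand":1}]' 40
python3 -m inch '[{"ax":0,"ay":0,"az":0,"x":0,"y":30,"z":0,"hand":1},{"ax":0,"ay":0,"az":0,"x":0,"y":30,"z":0,"hand":1},{"ax":0,"ay":0,"az":0,"x":0,"y":9,"z":0,"hand":1},{"ax":0,"ay":0,"az":0,"x":0,"y":0,"z":0,"hand":1},{"ax":0,"ay":0,"az":0,"x":0,"y":0,"z":0,"hand":1}]' 40
python3 -m inch '[{"ax":0,"ay":0,"az":0,"x":0,"y":0,"z":0,"hand":1},{"ax":0,"ay":0,"az":0,"x":0,"y":0,"z":0,"hand":1}]' 40
python3 -c "
from h import *; plan([.5755,-.0400,.030],.12-1.571)"
```

```text
time: 35.2
eef_pos: [0.4906, -0.1911, 0.1175]
tcp_rot: [0.529, -0.471, 0.468, -0.528]
contact_force: [0.6, -0.0, -0.9]
opening: 0.387
time: 35.62
eef_pos: [0.5737, -0.0368, 0.1172]
tcp_rot: [0.529, -0.471, 0.468, -0.528]
contact_force: [0.9, 0.5, -0.1]
opening: 0.386
time: 36.03
eef_pos: [0.5736, -0.0389, 0.0496]
tcp_rot: [0.529, -0.471, 0.469, -0.528]
contact_force: [-0.0, 0.8, -0.3]
opening: 0.388
time: 36.2
eef_pos: [0.5761, -0.0397, 0.0528]
tcp_rot: [-0.528, 0.469, -0.471, 0.529]
contact_force: [0.5, 0.3, -0.5]
opening: 0.388
t 36.2 tcp [ 0.5761 -0.0397  0.0528] x [ 0.118 -0.993  0.001] y [ 0.003 -0.001 -1.   ] z [0.993 0.118 0.003] F [ 0.5  0.3 -0.5] open 0.388
ay -0.002 rows>=0.0 | shift x 0.2 y 22.8 z -0.6 rows>=0.5 | q6 now 1.21 end 1.38 | tilt [-0.001  1.    -0.003]
```

```bash
python3 -m inch '[{"ax":0,"ay":0,"az":0,"x":0,"y":8,"z":0,"hand":1},{"ax":0,"ay":0,"az":0,"x":0,"y":8,"z":0,"hand":1},{"ax":0,"ay":0,"az":0,"x":0,"y":4,"z":0,"hand":1},{"ax":0,"ay":0,"az":0,"x":0,"y":2,"z":0,"hand":1},{"ax":0,"ay":0,"az":0,"x":0,"y":0,"z":0,"hand":1}]' 40
python3 -c "
from h import *; plan([.5755,-.0400,.03],.12-1.571)"
```

```text
time: 36.62
eef_pos: [0.5745, -0.039, 0.0305]
tcp_rot: [0.53, -0.47, 0.468, -0.528]
contact_force: [-6.3, 0.5, 11.6]
opening: 0.39
t 36.62 tcp [ 0.5745 -0.039   0.0305] x [ 0.119 -0.993 -0.   ] y [-0.003  0.    -1.   ] z [ 0.993  0.119 -0.003] F [-6.3  0.5 11.6] open 0.39
ay -0.000 rows>=0.0 | shift x 1.1 y 0.5 z 0.9 rows>=0.0 | q6 now 1.21 end 1.38 | tilt [0.    1.    0.003]
```

```bash
python3 -m inch '[{"ax":0,"ay":0,"az":0,"x":0,"y":-1,"z":0,"hand":-0.2},{"ax":0,"ay":0,"az":0,"x":0,"y":0,"z":0,"hand":-0.2},{"ax":0,"ay":0,"az":0,"x":0,"y":0,"z":0,"hand":-0.2},{"ax":0,"ay":0,"az":0,"x":0,"y":-10,"z":0,"hand":-0.2},{"ax":0,"ay":0,"az":0,"x":0,"y":-38,"z":0,"hand":-0.2}]' 40
python3 -m inch '[{"ax":0,"ay":0.025,"az":0,"x":0,"y":-40,"z":0,"hand":-1},{"ax":0,"ay":0,"az":0,"x":20,"y":0,"z":0,"hand":-1},{"ax":0,"ay":0,"az":0,"x":38,"y":0,"z":0,"hand":-1},{"ax":0,"ay":0,"az":0,"x":38,"y":0,"z":0,"hand":-1},{"ax":0,"ay":0,"az":0,"x":0,"y":0,"z":0,"hand":-1}]' 40
python3 -c "
from h import *; plan([.6060,-.3544,.028],.095-1.571)
for b in blocks(cam('top')): print(b)"
```

```text
time: 37.03
eef_pos: [0.5697, -0.0378, 0.072]
tcp_rot: [0.531, -0.474, 0.465, -0.527]
contact_force: [0.2, 0.6, 0.4]
opening: 0.598
time: 37.45
eef_pos: [0.5851, -0.1401, 0.1197]
tcp_rot: [0.522, -0.475, 0.479, -0.522]
contact_force: [-0.3, -0.1, 0.3]
opening: 1.0
t 37.45 tcp [ 0.5851 -0.1401  0.1197] x [ 0.09  -0.996  0.004] y [ 0.004 -0.004 -1.   ] z [0.996 0.09  0.003] F [-0.3 -0.1  0.3] open 1.0
ay -0.005 rows>=0.0 | shift x 215.3 y 91.7 z 0.6 rows>=5.6 | q6 now 1.08 end 0.95 | tilt [-0.004  1.    -0.003]
(array([0.5015, 0.0114]), np.float64(0.114), array([27., 49.]))
(array([ 0.6058, -0.3547]), np.float64(0.086), array([27., 50.]))
```

```bash
python3 -m inch '[{"ax":0,"ay":0,"az":0,"x":36,"y":0,"z":0,"hand":-1},{"ax":0,"ay":0,"az":0,"x":36,"y":0,"z":0,"hand":-1},{"ax":0,"ay":0,"az":0,"x":36,"y":0,"z":0,"hand":-1},{"ax":0,"ay":0,"az":0,"x":36,"y":0,"z":0,"hand":-1},{"ax":0,"ay":0,"az":0,"x":36,"y":0,"z":0,"hand":-1}]'
python3 -m inch '[{"ax":0,"ay":0,"az":0,"x":35,"y":0,"z":0,"hand":-1},{"ax":0,"ay":0,"az":0,"x":0,"y":30,"z":0,"hand":-1},{"ax":0,"ay":0,"az":0,"x":0,"y":20,"z":0,"hand":-1},{"ax":0,"ay":0,"az":0,"x":0,"y":0,"z":0,"hand":-1},{"ax":0,"ay":0,"az":0,"x":0,"y":0,"z":0,"hand":-1}]'
python3 -m inch '[{"ax":0,"ay":0,"az":0,"x":0,"y":0,"z":0,"hand":-1}]'
python3 -c "
from h import *; plan([.6060,-.3545,.028],.09-1.571); tri()"
```

```text
time: 37.92
eef_pos: [0.6009, -0.3139, 0.1179]
tcp_rot: [-0.523, 0.476, -0.475, 0.523]
contact_force: [0.7, 0.2, -0.4]
opening: 0.998
time: 38.33
eef_pos: [0.6031, -0.3467, 0.066]
tcp_rot: [0.523, -0.477, 0.474, -0.523]
contact_force: [-0.2, -0.8, 0.3]
opening: 0.999
time: 38.42
eef_pos: [0.6048, -0.3478, 0.069]
tcp_rot: [-0.523, 0.475, -0.476, 0.523]
contact_force: [-0.1, 0.8, 0.5]
opening: 1.001
t 38.42 tcp [ 0.6048 -0.3478  0.069 ] x [ 0.095 -0.995  0.001] y [ 0.001 -0.    -1.   ] z [0.995 0.095 0.001] F [-0.1  0.8  0.5] open 1.001
ay 0.006 rows>=0.0 | shift x 6.7 y 41.0 z 0.6 rows>=1.0 | q6 now 0.81 end 0.95 | tilt [-0.001  1.    -0.001]
patch [0.431  0.0031] z 0.036 miss mm 0.4
patch [ 0.4379 -0.0554] z 0.0365 miss mm 0.4
patch [0.5018 0.0115] z 0.036 miss mm 0.7
patch [ 0.5055 -0.0476] z 0.036 miss mm 0.2
patch [ 0.5742 -0.0379] z 0.036 miss mm 0.2
```

Five blocks are flat. Picking the last one, which had been knocked aside.

```bash
python3 -m inch '[{"ax":0,"ay":0,"az":0,"x":6.7,"y":10,"z":0.6,"hand":-1},{"ax":0,"ay":0,"az":0,"x":0,"y":18,"z":0,"hand":-1},{"ax":0,"ay":0,"az":0,"x":0,"y":13,"z":0,"hand":-1},{"ax":0,"ay":0,"az":0,"x":0,"y":0,"z":0,"hand":-1},{"ax":0,"ay":0,"az":0,"x":0,"y":0,"z":0,"hand":1}]' 40
python3 -m inch '[{"ax":0,"ay":0,"az":0,"x":0,"y":0,"z":0,"hand":1},{"ax":0,"ay":0,"az":0,"x":0,"y":0,"z":0,"hand":1},{"ax":0,"ay":0,"az":0,"x":0,"y":0,"z":0,"hand":1},{"ax":0,"ay":0,"az":0,"x":0,"y":0,"z":0,"hand":1},{"ax":0,"ay":0,"az":0,"x":0,"y":0,"z":0,"hand":1}]' 40
python3 -m inch '[{"ax":0,"ay":-0.03,"az":0,"x":0,"y":-20,"z":0,"hand":1},{"ax":0,"ay":0,"az":0,"x":0,"y":-36,"z":0,"hand":1},{"ax":0,"ay":0,"az":0,"x":0,"y":-36,"z":0,"hand":1},{"ax":0,"ay":0,"az":0,"x":0,"y":0,"z":0,"hand":1},{"ax":0,"ay":0,"az":0,"x":0,"y":0,"z":0,"hand":1}]' 40
python3 -c "
from h import *; plan([.5683,.0200,.12],.12-1.571)"
```

```text
time: 38.93
eef_pos: [0.6045, -0.3545, 0.0254]
tcp_rot: [0.523, -0.477, 0.475, -0.523]
contact_force: [0.6, 0.9, 0.1]
opening: 0.881
time: 39.35
eef_pos: [0.6061, -0.3557, 0.0283]
tcp_rot: [-0.523, 0.475, -0.477, 0.523]
contact_force: [-0.2, -0.8, 1.3]
opening: 0.384
time: 39.77
eef_pos: [0.607, -0.3564, 0.123]
tcp_rot: [-0.53, 0.465, -0.47, 0.53]
contact_force: [0.3, -0.9, -0.7]
opening: 0.386
t 39.77 tcp [ 0.607  -0.3564  0.123 ] x [ 0.124 -0.992  0.005] y [ 0.006 -0.004 -1.   ] z [0.992 0.124 0.005] F [ 0.3 -0.9 -0.7] open 0.386
ay 0.005 rows>=0.0 | shift x -378.3 y 3.0 z 6.6 rows>=9.1 | q6 now 0.77 end 1.49 | tilt [-0.005  1.    -0.005]
```

```bash
python3 -m inch '[{"ax":0,"ay":0.004,"az":0,"x":-37.8,"y":0,"z":0.7,"hand":1},{"ax":0,"ay":0,"az":0,"x":-37.8,"y":0,"z":0.7,"hand":1},{"ax":0,"ay":0,"az":0,"x":-37.8,"y":0,"z":0.7,"hand":1},{"ax":0,"ay":0,"az":0,"x":-37.8,"y":0,"z":0.7,"hand":1},{"ax":0,"ay":0,"az":0,"x":-37.8,"y":0,"z":0.7,"hand":1}]' 40
python3 -m inch '[{"ax":0,"ay":0,"az":0,"x":-37.8,"y":0,"z":0.7,"hand":1},{"ax":0,"ay":0,"az":0,"x":-37.8,"y":0,"z":0.7,"hand":1},{"ax":0,"ay":0,"az":0,"x":-37.8,"y":0,"z":0.7,"hand":1},{"ax":0,"ay":0,"az":0,"x":-37.8,"y":0,"z":0.7,"hand":1},{"ax":0,"ay":0,"az":0,"x":-37.8,"y":0,"z":0.7,"hand":1}]' 40
python3 -m inch '[{"ax":0,"ay":0,"az":0,"x":0,"y":30,"z":0,"hand":1},{"ax":0,"ay":0,"az":0,"x":0,"y":30,"z":0,"hand":1},{"ax":0,"ay":0,"az":0,"x":0,"y":9,"z":0,"hand":1},{"ax":0,"ay":0,"az":0,"x":0,"y":0,"z":0,"hand":1},{"ax":0,"ay":0,"az":0,"x":0,"y":0,"z":0,"hand":1}]' 40
python3 -m inch '[{"ax":0,"ay":0,"az":0,"x":0,"y":0,"z":0,"hand":1},{"ax":0,"ay":0,"az":0,"x":0,"y":0,"z":0,"hand":1}]' 40
python3 -c "
from h import *; plan([.5683,.0200,.030],.12-1.571)"
```

```text
time: 40.18
eef_pos: [0.584, -0.1649, 0.1164]
tcp_rot: [0.529, -0.471, 0.468, -0.529]
contact_force: [0.7, 0.3, -0.5]
opening: 0.387
time: 40.6
eef_pos: [0.5647, 0.0229, 0.1168]
tcp_rot: [0.53, -0.47, 0.468, -0.528]
contact_force: [0.9, -0.1, -0.8]
opening: 0.385
time: 41.02
eef_pos: [0.5644, 0.021, 0.0477]
tcp_rot: [0.531, -0.471, 0.467, -0.528]
contact_force: [-2.7, -1.7, -2.4]
opening: 0.386
time: 41.18
eef_pos: [0.5651, 0.0205, 0.0492]
tcp_rot: [0.53, -0.47, 0.468, -0.528]
contact_force: [-5.0, -1.1, -3.0]
opening: 0.385
t 41.18 tcp [0.5651 0.0205 0.0492] x [ 0.12  -0.993 -0.   ] y [-0.005 -0.    -1.   ] z [ 0.993  0.12  -0.005] F [-5.  -1.1 -3. ] open 0.385
ay 0.001 rows>=0.0 | shift x 0.9 y 19.2 z 3.1 rows>=0.5 | q6 now 1.31 end 1.49 | tilt [0.    1.    0.005]
```

```bash
python3 -m inch '[{"ax":0,"ay":0,"az":0,"x":0,"y":-6,"z":0,"hand":1},{"ax":0,"ay":0,"az":0,"x":0,"y":0,"z":0,"hand":1},{"ax":0,"ay":0,"az":0,"x":0,"y":0,"z":0,"hand":1}]' 40
python3 -c "
from h import *; plan([.5672,.0207,.030],.12-1.571)
c=cam('scene'); a=cv2.resize(c['img'][160:290,240:370,::-1],None,fx=3,fy=3)
d=cam('top'); b=cv2.resize(d['img'][197:327,250:380,::-1],None,fx=3,fy=3); cv2.imwrite('pics/s7.png',np.hstack([a,b]))"
```

```text
time: 41.43
eef_pos: [0.5694, 0.0207, 0.0584]
tcp_rot: [-0.527, 0.467, -0.471, 0.531]
contact_force: [0.0, -0.4, 0.3]
opening: 0.389
t 41.43 tcp [0.5694 0.0207 0.0584] x [ 0.119 -0.993  0.001] y [ 0.007 -0.    -1.   ] z [0.993 0.119 0.007] F [ 0.  -0.4  0.3] open 0.389
ay -0.000 rows>=0.0 | shift x -0.3 y 28.4 z -2.2 rows>=0.7 | q6 now 1.31 end 1.49 | tilt [-0.001  1.    -0.007]
```

View pics/s7.png

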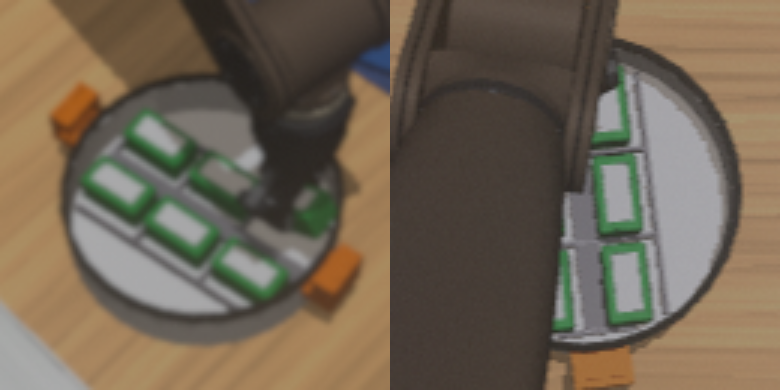

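The view shows five blocks seated, and the held block at about (315,210) in the left half, close to the rim. It had brushed the gasket, so I enter 2 to 3 mm nearer the axis.

```bash
python3 -m inch '[{"ax":0,"ay":0,"az":0,"x":0,"y":-12,"z":0,"hand":1},{"ax":0,"ay":0,"az":0,"x":2,"y":0,"z":-3.5,"hand":1},{"ax":0,"ay":0,"az":0,"x":0,"y":0,"z":0,"hand":1},{"ax":0,"ay":0,"az":0,"x":0,"y":0,"z":0,"hand":1},{"ax":0,"ay":0,"az":0,"x":0,"y":0,"z":0,"hand":1}]' 40
python3 -m inch '[{"ax":0,"ay":0,"az":0,"x":0,"y":0,"z":0,"hand":1},{"ax":0,"ay":0,"az":0,"x":0,"y":0,"z":0,"hand":1}]' 40
python3 -c "
from h import *; plan([.5655,.0185,.030],.12-1.571)"
```

```text
time: 41.95
eef_pos: [0.5634, 0.0185, 0.0679]
tcp_rot: [-0.529, 0.469, -0.469, 0.529]
contact_force: [-0.3, -0.5, -0.9]
opening: 0.386
time: 42.12
eef_pos: [0.5633, 0.0186, 0.0676]
tcp_rot: [0.529, -0.469, 0.469, -0.529]
contact_force: [0.4, -0.1, -1.1]
opening: 0.385
t 42.12 tcp [0.5633 0.0186 0.0676] x [ 0.12  -0.993 -0.   ] y [-0.001  0.    -1.   ] z [ 0.993  0.12  -0.001] F [ 0.4 -0.1 -1.1] open 0.385
ay 0.000 rows>=0.0 | shift x 0.4 y 37.6 z 2.1 rows>=0.9 | q6 now 1.30 end 1.48 | tilt [0.    1.    0.001]
```

```bash
python3 -m inch '[{"ax":0,"ay":0,"az":0,"x":0,"y":5,"z":1.5,"hand":1},{"ax":0,"ay":0,"az":0,"x":0,"y":8,"z":0,"hand":1},{"ax":0,"ay":0,"az":0,"x":0,"y":6,"z":0,"hand":1},{"ax":0,"ay":0,"az":0,"x":0,"y":0,"z":0,"hand":1},{"ax":0,"ay":0,"az":0,"x":0,"y":0,"z":0,"hand":1}]' 40
python3 -c "
from h import *; plan([.5665,.019,.030],.12-1.571)"
python3 -m inch '[{"ax":0,"ay":0,"az":0,"x":0,"y":6,"z":0,"hand":1},{"ax":0,"ay":0,"az":0,"x":0,"y":6,"z":0,"hand":1},{"ax":0,"ay":0,"az":0,"x":0,"y":4,"z":0,"hand":1},{"ax":0,"ay":0,"az":0,"x":0,"y":1.5,"z":0,"hand":1},{"ax":0,"ay":0,"az":0,"x":0,"y":0,"z":0,"hand":1}]' 40
python3 -c "
from h import *; plan([.5665,.019,.030],.12-1.571)"
```

```text
time: 42.53
eef_pos: [0.5642, 0.0189, 0.0477]
tcp_rot: [0.53, -0.47, 0.468, -0.529]
contact_force: [0.1, -0.7, -0.2]
opening: 0.387
t 42.53 tcp [0.5642 0.0189 0.0477] x [ 0.12  -0.993 -0.001] y [-0.002  0.    -1.   ] z [ 0.993  0.12  -0.002] F [ 0.1 -0.7 -0.2] open 0.387
ay 0.000 rows>=0.0 | shift x 0.1 y 17.7 z 2.3 rows>=0.4 | q6 now 1.30 end 1.48 | tilt [0.001 1.    0.002]
time: 42.95
eef_pos: [0.5663, 0.0187, 0.0346]
tcp_rot: [0.529, -0.469, 0.469, -0.529]
contact_force: [-4.4, 0.4, 15.9]
opening: 0.386
t 42.95 tcp [0.5663 0.0187 0.0346] x [ 0.12  -0.993 -0.   ] y [-0.  0. -1.] z [ 0.993  0.12  -0.   ] F [-4.4  0.4 15.9] open 0.386
ay 0.000 rows>=0.0 | shift x -0.3 y 4.6 z 0.2 rows>=0.1 | q6 now 1.30 end 1.48 | tilt [0. 1. 0.]
```

```bash
python3 -m inch '[{"ax":0,"ay":0,"az":0,"x":0,"y":-4,"z":0,"hand":1},{"ax":0,"ay":0,"az":0,"x":0,"y":0,"z":2.5,"hand":1},{"ax":0,"ay":0,"az":0,"x":0,"y":0,"z":0,"hand":1},{"ax":0,"ay":0,"az":0,"x":0,"y":0,"z":0,"hand":1}]' 40
python3 -c "
from h import *; plan([.5685,.0192,.030],.12-1.571)"
python3 -m inch '[{"ax":0,"ay":0,"az":0,"x":0,"y":2,"z":0,"hand":1},{"ax":0,"ay":0,"az":0,"x":0,"y":2,"z":0,"hand":1},{"ax":0,"ay":0,"az":0,"x":0,"y":1,"z":0,"hand":1},{"ax":0,"ay":0,"az":0,"x":0,"y":0,"z":0,"hand":1},{"ax":0,"ay":0,"az":0,"x":0,"y":0,"z":0,"hand":1}]' 40
python3 -c "
from h import *; plan([.5685,.0192,.030],.12-1.571)"
```

```text
time: 43.28
eef_pos: [0.5668, 0.0186, 0.0351]
tcp_rot: [0.53, -0.469, 0.469, -0.528]
contact_force: [-4.4, -2.6, 4.4]
opening: 0.385
t 43.28 tcp [0.5668 0.0186 0.0351] x [ 0.12  -0.993  0.   ] y [-0.002 -0.001 -1.   ] z [ 0.993  0.12  -0.002] F [-4.4 -2.6  4.4] open 0.385
ay 0.001 rows>=0.0 | shift x -0.4 y 5.1 z 1.7 rows>=0.1 | q6 now 1.31 end 1.48 | tilt [-0.     1.     0.002]
time: 43.7
eef_pos: [0.5673, 0.0186, 0.0344]
tcp_rot: [0.531, -0.47, 0.468, -0.528]
contact_force: [-13.0, -1.7, 27.6]
opening: 0.385
t 43.7 tcp [0.5673 0.0186 0.0344] x [ 0.12  -0.993 -0.   ] y [-0.005 -0.001 -1.   ] z [ 0.993  0.12  -0.005] F [-13.   -1.7  27.6] open 0.385
ay 0.001 rows>=0.0 | shift x -0.4 y 4.4 z 1.2 rows>=0.1 | q6 now 1.31 end 1.48 | tilt [0.    1.    0.005]
```

```bash
python3 -m inch '[{"ax":0,"ay":0,"az":0,"x":0,"y":-3,"z":-1,"hand":1},{"ax":0,"ay":0,"az":0,"x":0,"y":0,"z":0,"hand":0},{"ax":0,"ay":0,"az":0,"x":0,"y":0,"z":0,"hand":0},{"ax":0,"ay":0,"az":0,"x":0,"y":0,"z":0,"hand":0},{"ax":0,"ay":0,"az":0,"x":0,"y":-12,"z":0,"hand":0}]' 40
python3 -m inch '[{"ax":0,"ay":0,"az":0,"x":0,"y":-38,"z":0,"hand":0},{"ax":0,"ay":0,"az":0,"x":0,"y":-40,"z":0,"hand":0},{"ax":0,"ay":0,"az":0,"x":-38,"y":0,"z":0,"hand":0},{"ax":0,"ay":0,"az":0,"x":-38,"y":0,"z":0,"hand":0},{"ax":0,"ay":0,"az":0,"x":-38,"y":0,"z":0,"hand":0}]' 40
python3 -m inch '[{"ax":0,"ay":0,"az":0,"x":-38,"y":0,"z":0,"hand":0},{"ax":0,"ay":0,"az":0,"x":-38,"y":0,"z":0,"hand":0},{"ax":0,"ay":0,"az":0,"x":0,"y":0,"z":0,"hand":0}]' 40
python3 -c "
from h import *; tool(); tri()
c=cam('scene'); a=cv2.resize(c['img'][160:290,240:370,::-1],None,fx=3,fy=3)
d=cam('top'); b=cv2.resize(d['img'][197:327,250:380,::-1],None,fx=3,fy=3); cv2.imwrite('pics/s8.png',np.hstack([a,b]))
for b in blocks(d,.036): print(b)"
```

```text
time: 44.12
eef_pos: [0.5644, 0.0194, 0.0426]
tcp_rot: [0.53, -0.471, 0.467, -0.528]
contact_force: [-0.8, 0.2, 0.4]
opening: 0.497
time: 44.53
eef_pos: [0.5537, 0.133, 0.1254]
tcp_rot: [-0.528, 0.469, -0.47, 0.53]
contact_force: [0.9, 0.3, -1.1]
opening: 0.501
time: 44.78
eef_pos: [0.5426, 0.2132, 0.1241]
tcp_rot: [-0.53, 0.468, -0.467, 0.531]
contact_force: [-0.9, -0.4, -0.1]
opening: 0.499
t 44.78 tcp [0.5426 0.2132 0.1241] x [ 0.126 -0.992 -0.003] y [ 0.001  0.003 -1.   ] z [0.992 0.126 0.001] F [-0.9 -0.4 -0.1] open 0.499
patch [0.4309 0.0031] z 0.036 miss mm 0.5
patch [ 0.4379 -0.0555] z 0.037 miss mm 0.1
patch [0.5017 0.0115] z 0.036 miss mm 0.7
patch [ 0.5055 -0.0476] z 0.036 miss mm 0.1
patch [ 0.5675 -0.0053] z 0.015 miss mm 48.9
patch [ 0.5742 -0.0379] z 0.036 miss mm 0.2
(array([0.4306, 0.0028]), np.float64(0.095), array([27., 49.]))
(array([ 0.4377, -0.0555]), np.float64(0.119), array([27., 50.]))
(array([0.5012, 0.0113]), np.float64(0.114), array([27., 49.]))
(array([ 0.5052, -0.0479]), np.float64(0.108), array([27., 49.]))
(array([0.5633, 0.019 ]), np.float64(0.114), array([28., 50.]))
(array([ 0.5744, -0.0382]), np.float64(0.129), array([27., 50.]))
```

View pics/s8.png

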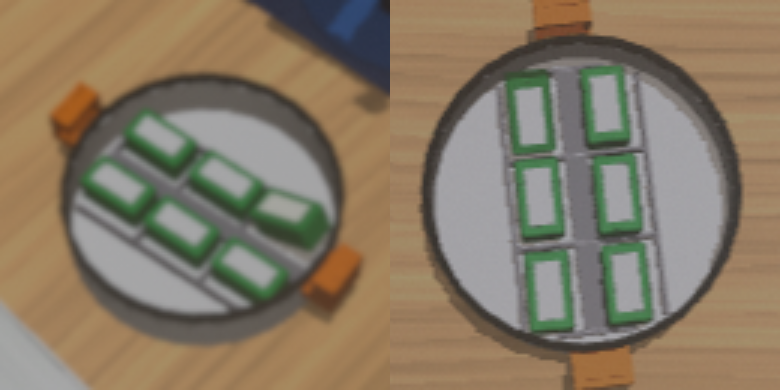

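The left half shows block 6, at about (290,215), tilted relative to the others. I'll triangulate the two ends of its patch to see which end is up.

```bash
cat >> h.py <<'E'
def ends(uv):  # patch ends (short-edge midpoints) in both views -> two 3-D points, for the patch nearest each given pixel
    E=[]
    for n,p in uv.items():
        c=cam(n); x,y=p; f=8; roi=cv2.resize(c['hsv'][y-16:y+16,x-16:x+16],None,fx=f,fy=f,interpolation=cv2.INTER_CUBIC)
        s=((roi[:,:,1]<55)&(roi[:,:,2]>90)).astype(np.uint8); s=cv2.morphologyEx(s,cv2.MORPH_OPEN,np.ones((9,9)))
        _,lab=cv2.connectedComponents(s); m=(lab==lab[128,128]).astype(np.uint8); k=max(blobs(m,1),key=cv2.contourArea)
        b=(cv2.boxPoints(cv2.minAreaRect(k))+.5)/f-.5+[x-16,y-16]
        if np.linalg.norm(b[0]-b[1])>np.linalg.norm(b[1]-b[2]): b=np.roll(b,-1,0)
        e=np.array([(b[0]+b[1])/2,(b[2]+b[3])/2]); w=ray(c,e,.036)[:,0]; e=e[np.argsort(w)]; print(n,'area',cv2.contourArea(k)/f/f,e.round(1).tolist()); E.append((c,e))
    for i in (0,1):
        d=[(np.linalg.norm(ray(E[0][0],[E[0][1][i]],z)-ray(E[1][0],[E[1][1][i]],z)),z) for z in np.arange(.02,.065,.0005)]
        e,z=min(d); print('end','-x +x'.split()[i],((ray(E[0][0],[E[0][1][i]],z)+ray(E[1][0],[E[1][1][i]],z))/2).round(4),'z',round(z,4),'miss',round(e*1000,1))
E
python3 -c "
from h import *
ends({'scene':(336,229),'top':(319,231)}); print('ref block5'); ends({'scene':(323,248),'top':(319+24,231)} if 0 else {'scene':(323,248),'top':(321+25,230)}) if 0 else ends({'scene':(324,248),'top':(451-100,230)}) if 0 else None"
```

```text
scene area 494.0 [[319.6, 223.8], [351.4, 223.8]]
top area 170.234375 [[322.6, 240.5], [320.2, 221.6]]
end -x [[ 0.5391 -0.0218]] z 0.0645 miss 39.4
end +x [[0.5899 0.0079]] z 0.0645 miss 84.9
ref block5
```

```bash
sed -i 's/roi\[:,:,1\]<55)&(roi\[:,:,2\]>90)/roi[:,:,1]<S)\&(roi[:,:,2]>V)/; s/def ends(uv):/def ends(uv,S=55,V=90):/' h.py
python3 -c "
from h import *
for S,V in ((45,150),(35,160),(30,170)):
  try: ends({'scene':(335,229),'top':(297,234)},S,V)
  except Exception as e: print(e)
c=cam('scene'); print(c['hsv'][220:240,326:350,2]); print(c['hsv'][220:240,326:350,1])"
```

```text
scene area 64.375 [[327.8, 226.6], [340.7, 230.7]]
top area 138.796875 [[297.4, 244.5], [295.6, 226.1]]
end -x [[0.5419 0.0164]] z 0.037 miss 0.2
end +x [[0.5805 0.021 ]] z 0.056 miss 0.2
scene area 40.1484375 [[328.9, 226.9], [339.7, 230.4]]
top area 117.8046875 [[297.3, 244.3], [295.5, 226.3]]
end -x [[0.5432 0.0174]] z 0.035 miss 2.3
end +x [[0.5791 0.0202]] z 0.0575 miss 1.7
scene area 1016.015625 [[334.5, 212.6], [334.5, 244.4]]
top area 1016.015625 [[296.5, 249.4], [296.5, 217.6]]
end -x [[0.5313 0.0318]] z 0.0645 miss 30.7
end +x [[0.5966 0.0057]] z 0.032 miss 33.8
[[123 133 147 157 162 164 164 165 165 165 165 165 165 165 165 165 165 165
  165 165 161 148 122  94]
 [111 115 128 143 151 156 159 162 164 165 165 165 165 165 166 166 165 165
  165 165 163 156 135 107]
 [101  96 103 117 130 139 147 151 155 160 162 164 164 165 165 165 165 165
  165 165 164 160 147 121]
 [ 88  82  90 107 119 124 128 132 138 145 151 156 160 162 164 164 165 165
  165 165 165 163 155 132]
 [ 78  81  98 118 132 134 132 127 126 127 130 138 145 151 155 159 162 163
  164 164 165 164 158 141]
 [ 79  94 116 13
[... 2820 characters left out ...]
95  97 101 103 101  92  78  64  46  36  28  27  34  58  87 109 112
  108 106 101  98  71  34]
 [ 69  80  85  87  95 103 103 103  96  88  76  64  58  69  90 108 112 110
  107 107 102 102  86  48]
 [ 54  68  77  75  80  84  87  94 100 101 104  99 101 103 113 109 107 106
  106 105 105 106  93  63]
 [ 31  53  69  77  80  77  78  86  84  93  98 100 108 110 109 109 105 106
  101 105 100  97  79  55]
 [ 15  27  47  63  69  73  72  76  76  81  83  86  94 101 104 104 104 102
  102  99  99  84  56  39]
 [  4  12  22  35  50  65  72  73  73  76  76  75  80  86  94 100 102 105
  100 101  91  61  37  26]
 [  2   4   6  14  22  34  45  60  66  71  76  80  76  80  91 100 100  99
  102  92  70  42  26  29]]
```

Block 6's +x end is up, at z 0.056 against 0.037, and it is wedged about 0.4 rad between block 2 and the wall. I'll grasp it with the tool tilted to match, lift it, level it and set it down again.

```bash
python3 -c "
from h import *; plan([.5401,.0162,.12],.12-1.571)"
```

```text
t 45.43 tcp [0.5438 0.2071 0.1234] x [ 0.119 -0.993 -0.   ] y [-0.  0. -1.] z [ 0.993  0.119 -0.   ] F [-0.3  0.   0.5] open 0.5
ay -0.000 rows>=0.0 | shift x 189.1 y 3.4 z -26.5 rows>=4.6 | q6 now 1.64 end 1.48 | tilt [0. 1. 0.]
```

```bash
cat >> h.py <<'E'
def to(p):
    s,r=tool(); print('shift in tool axes mm',np.round(r.T@(np.array(p)-s['eef_pos'])*1000,1),'lean rad',round(np.arctan2(r[:2,1]@[.9928,.1197],-r[2,1]),3))
E
python3 -m inch '[{"ax":0,"ay":0,"az":0,"x":31.5,"y":0,"z":-4.4,"hand":0},{"ax":0,"ay":0,"az":0,"x":31.5,"y":0,"z":-4.4,"hand":0},{"ax":0,"ay":0,"az":0,"x":31.5,"y":0,"z":-4.4,"hand":0},{"ax":0,"ay":0,"az":0,"x":31.5,"y":0,"z":-4.4,"hand":0},{"ax":0,"ay":0,"az":0,"x":31.5,"y":0,"z":-4.4,"hand":0}]' 40
python3 -m inch '[{"ax":0,"ay":0,"az":0,"x":31.5,"y":0,"z":-4.4,"hand":0},{"ax":0.1,"ay":0,"az":0,"x":0,"y":0,"z":0,"hand":0},{"ax":0.1,"ay":0,"az":0,"x":0,"y":0,"z":0,"hand":0},{"ax":0.1,"ay":0,"az":0,"x":0,"y":0,"z":0,"hand":0},{"ax":0.1,"ay":0,"az":0,"x":0,"y":0,"z":0,"hand":0}]' 40
python3 -m inch '[{"ax":0,"ay":0,"az":0,"x":0,"y":0,"z":0,"hand":0},{"ax":0,"ay":0,"az":0,"x":0,"y":0,"z":0,"hand":0},{"ax":0,"ay":0,"az":0,"x":0,"y":0,"z":0,"hand":0}]' 40
python3 -c "
from h import *; to([.5633,.0190,.042])"
```

```text
time: 45.85
eef_pos: [0.5406, 0.0472, 0.1235]
tcp_rot: [-0.529, 0.469, -0.469, 0.529]
contact_force: [0.3, -0.3, -0.2]
opening: 0.499
time: 46.27
eef_pos: [0.5405, 0.016, 0.1241]
tcp_rot: [-0.412, 0.365, -0.555, 0.624]
contact_force: [-0.7, 0.8, -0.7]
opening: 0.504
time: 46.52
eef_pos: [0.541, 0.0165, 0.1243]
tcp_rot: [-0.414, 0.366, -0.553, 0.624]
contact_force: [0.4, -0.7, -0.8]
opening: 0.5
t 46.52 tcp [0.541  0.0165 0.1243] x [ 0.12  -0.993  0.001] y [ 0.387  0.046 -0.921] z [0.914 0.111 0.389] F [ 0.4 -0.7 -0.8] open 0.5
shift in tool axes mm [  0.2  84.5 -11.4] lean rad 0.4
```

```bash
python3 -m inch '[{"ax":0,"ay":0,"az":0,"x":0.2,"y":0,"z":-11.4,"hand":0},{"ax":0,"ay":0,"az":0,"x":0,"y":30,"z":0,"hand":0},{"ax":0,"ay":0,"az":0,"x":0,"y":20,"z":0,"hand":0},{"ax":0,"ay":0,"az":0,"x":0,"y":0,"z":0,"hand":0},{"ax":0,"ay":0,"az":0,"x":0,"y":0,"z":0,"hand":0}]' 40
python3 -c "
from h import *; to([.5633,.0190,.042])"
python3 -m inch '[{"ax":0,"ay":0,"az":0,"x":0,"y":15,"z":0,"hand":0},{"ax":0,"ay":0,"az":0,"x":0,"y":12,"z":0,"hand":0},{"ax":0,"ay":0,"az":0,"x":0,"y":7,"z":0,"hand":0},{"ax":0,"ay":0,"az":0,"x":0,"y":0,"z":0,"hand":0},{"ax":0,"ay":0,"az":0,"x":0,"y":0,"z":0,"hand":0}]' 40
python3 -c "
from h import *; to([.5633,.0190,.042])"
```

```text
time: 46.93
eef_pos: [0.5496, 0.0178, 0.0724]
tcp_rot: [-0.414, 0.367, -0.552, 0.624]
contact_force: [0.3, -0.8, 0.8]
opening: 0.497
t 46.93 tcp [0.5496 0.0178 0.0724] x [ 0.121 -0.993 -0.001] y [ 0.384  0.047 -0.922] z [0.915 0.111 0.387] F [ 0.3 -0.8  0.8] open 0.497
shift in tool axes mm [ 0.5 33.4  0.9] lean rad 0.398
time: 47.35
eef_pos: [0.5628, 0.0192, 0.0424]
tcp_rot: [-0.413, 0.366, -0.553, 0.624]
contact_force: [0.3, -0.4, 0.0]
opening: 0.5
t 47.35 tcp [0.5628 0.0192 0.0424] x [ 0.12  -0.993  0.   ] y [ 0.387  0.047 -0.921] z [0.914 0.111 0.39 ] F [ 0.3 -0.4  0. ] open 0.5
shift in tool axes mm [0.3 0.5 0.3] lean rad 0.401
```

```bash
python3 -m inch '[{"ax":0,"ay":0,"az":0,"x":0,"y":0,"z":0,"hand":1},{"ax":0,"ay":0,"az":0,"x":0,"y":0,"z":0,"hand":1},{"ax":0,"ay":0,"az":0,"x":0,"y":0,"z":0,"hand":1},{"ax":0,"ay":0,"az":0,"x":0,"y":0,"z":0,"hand":1},{"ax":0,"ay":0,"az":0,"x":0,"y":-5,"z":0,"hand":1}]' 60
python3 -m inch '[{"ax":0,"ay":0,"az":0,"x":0,"y":-15,"z":0,"hand":1},{"ax":0,"ay":0,"az":0,"x":0,"y":-30,"z":0,"hand":1},{"ax":0,"ay":0,"az":0,"x":0,"y":-30,"z":0,"hand":1},{"ax":-0.1,"ay":0,"az":0,"x":0,"y":0,"z":0,"hand":1},{"ax":-0.1,"ay":0,"az":0,"x":0,"y":0,"z":0,"hand":1}]' 60
python3 -m inch '[{"ax":-0.1,"ay":0,"az":0,"x":0,"y":0,"z":0,"hand":1},{"ax":-0.1,"ay":0,"az":0,"x":0,"y":0,"z":0,"hand":1},{"ax":0,"ay":0,"az":0,"x":0,"y":0,"z":0,"hand":1},{"ax":0,"ay":0,"az":0,"x":0,"y":0,"z":0,"hand":1},{"ax":0,"ay":0,"az":0,"x":0,"y":0,"z":0,"hand":1}]' 60
python3 -c "
from h import *; to([.5660,.0190,.030])
c=cam('scene'); a=cv2.resize(c['img'][140:290,240:390,::-1],None,fx=2.6,fy=2.6)
d=cam('top'); b=cv2.resize(d['img'][187:337,240:390,::-1],None,fx=2.6,fy=2.6); cv2.imwrite('pics/s9.png',np.hstack([a,b]))"
```

```text
time: 47.77
eef_pos: [0.56, 0.019, 0.0461]
tcp_rot: [-0.414, 0.367, -0.553, 0.624]
contact_force: [0.4, 0.5, 0.2]
opening: 0.379
time: 48.18
eef_pos: [0.5303, 0.0152, 0.118]
tcp_rot: [-0.474, 0.42, -0.514, 0.578]
contact_force: [0.2, 0.5, -2.0]
opening: 0.377
time: 48.6
eef_pos: [0.5302, 0.0157, 0.1144]
tcp_rot: [-0.529, 0.469, -0.469, 0.529]
contact_force: [-0.9, 0.4, -0.7]
opening: 0.383
t 48.6 tcp [0.5302 0.0157 0.1144] x [ 0.12  -0.993 -0.001] y [-0.     0.001 -1.   ] z [ 0.993  0.12  -0.   ] F [-0.9  0.4 -0.7] open 0.383
shift in tool axes mm [ 1.1 84.4 35.9] lean rad -0.0
```

View pics/s9.png

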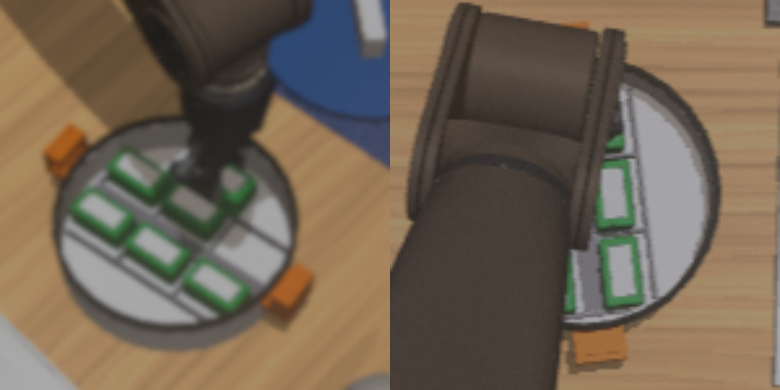

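The held block, at about (235,185) on the left, is out of the tub and looks level. The lid's bar is still on the mat at the upper right.

```bash
python3 -m inch '[{"ax":0,"ay":0,"az":0,"x":1,"y":0,"z":12,"hand":1},{"ax":0,"ay":0,"az":0,"x":0,"y":0,"z":12,"hand":1},{"ax":0,"ay":0,"az":0,"x":0,"y":0,"z":11,"hand":1},{"ax":0,"ay":0,"az":0,"x":0,"y":15,"z":0,"hand":1},{"ax":0,"ay":0,"az":0,"x":0,"y":15,"z":0,"hand":1}]' 80
python3 -m inch '[{"ax":0,"ay":0,"az":0,"x":0,"y":0,"z":0,"hand":1},{"ax":0,"ay":0,"az":0,"x":0,"y":0,"z":0,"hand":1},{"ax":0,"ay":0,"az":0,"x":0,"y":0,"z":0,"hand":1},{"ax":0,"ay":0,"az":0,"x":0,"y":0,"z":0,"hand":1}]' 80
python3 -c "
from h import *; to([.5660,.0190,.030])"
```

```text
time: 49.12
eef_pos: [0.5671, 0.0185, 0.0861]
tcp_rot: [-0.528, 0.468, -0.47, 0.53]
contact_force: [0.2, -0.1, -0.9]
opening: 0.372
time: 49.45
eef_pos: [0.5666, 0.0186, 0.0864]
tcp_rot: [-0.529, 0.468, -0.47, 0.53]
contact_force: [0.5, 0.0, -1.0]
opening: 0.373
t 49.45 tcp [0.5666 0.0186 0.0864] x [ 0.12  -0.993  0.   ] y [ 0.002 -0.    -1.   ] z [0.993 0.12  0.002] F [ 0.5  0.  -1. ] open 0.373
shift in tool axes mm [-0.5 56.4 -0.7] lean rad 0.002
```

```bash
python3 -m inch '[{"ax":0,"ay":0,"az":0,"x":0,"y":12,"z":-0.7,"hand":1},{"ax":0,"ay":0,"az":0,"x":0,"y":12,"z":0,"hand":1},{"ax":0,"ay":0,"az":0,"x":0,"y":8,"z":0,"hand":1},{"ax":0,"ay":0,"az":0,"x":0,"y":0,"z":0,"hand":1},{"ax":0,"ay":0,"az":0,"x":0,"y":0,"z":0,"hand":1}]' 80
python3 -c "
from h import *; to([.5670,.0195,.030])"
python3 -m inch '[{"ax":0,"ay":0,"az":0,"x":0,"y":6,"z":0,"hand":1},{"ax":0,"ay":0,"az":0,"x":0,"y":5,"z":0,"hand":1},{"ax":0,"ay":0,"az":0,"x":0,"y":0,"z":0,"hand":1},{"ax":0,"ay":0,"az":0,"x":0,"y":0,"z":0,"hand":1},{"ax":0,"ay":0,"az":0,"x":0,"y":0,"z":0,"hand":1}]' 80
python3 -c "
from h import *; to([.5670,.0195,.030])"
```

```text
time: 49.87
eef_pos: [0.5645, 0.0187, 0.0518]
tcp_rot: [0.53, -0.47, 0.468, -0.529]
contact_force: [0.8, -0.5, -0.2]
opening: 0.371
t 49.87 tcp [0.5645 0.0187 0.0518] x [ 0.12  -0.993 -0.001] y [-0.003  0.    -1.   ] z [ 0.993  0.12  -0.003] F [ 0.8 -0.5 -0.2] open 0.371
shift in tool axes mm [-0.4 21.8  2.6] lean rad -0.003
time: 50.28
eef_pos: [0.5656, 0.0186, 0.0424]
tcp_rot: [-0.529, 0.469, -0.469, 0.529]
contact_force: [-0.1, -0.3, -0.9]
opening: 0.374
t 50.28 tcp [0.5656 0.0186 0.0424] x [ 0.12  -0.993  0.   ] y [ 0. -0. -1.] z [0.993 0.12  0.   ] F [-0.1 -0.3 -0.9] open 0.374
shift in tool axes mm [-0.7 12.4  1.5] lean rad 0.0
```

```bash
python3 -m inch '[{"ax":0,"ay":0,"az":0,"x":0,"y":0,"z":1.5,"hand":1},{"ax":0,"ay":0,"az":0,"x":0,"y":2.5,"z":0,"hand":1},{"ax":0,"ay":0,"az":0,"x":0,"y":2.5,"z":0,"hand":1},{"ax":0,"ay":0,"az":0,"x":0,"y":0,"z":0,"hand":1},{"ax":0,"ay":0,"az":0,"x":0,"y":0,"z":0,"hand":1}]' 80
python3 -m inch '[{"ax":0,"ay":0,"az":0,"x":0,"y":2,"z":0,"hand":1},{"ax":0,"ay":0,"az":0,"x":0,"y":0,"z":0,"hand":1},{"ax":0,"ay":0,"az":0,"x":0,"y":0,"z":0,"hand":1}]' 80
python3 -m inch '[{"ax":0,"ay":0,"az":0,"x":0,"y":2,"z":0,"hand":1},{"ax":0,"ay":0,"az":0,"x":0,"y":0,"z":0,"hand":1},{"ax":0,"ay":0,"az":0,"x":0,"y":0,"z":0,"hand":1}]' 80
python3 -c "
from h import *; to([.5670,.0195,.030])"
```

```text
time: 50.7
eef_pos: [0.5667, 0.0188, 0.037]
tcp_rot: [0.529, -0.469, 0.469, -0.529]
contact_force: [-0.4, -0.5, -1.0]
opening: 0.372
time: 50.95
eef_pos: [0.5669, 0.0188, 0.0351]
tcp_rot: [0.529, -0.469, 0.469, -0.529]
contact_force: [0.2, 0.1, -1.4]
opening: 0.368
time: 51.2
eef_pos: [0.5674, 0.0188, 0.0338]
tcp_rot: [-0.529, 0.469, -0.469, 0.529]
contact_force: [0.5, 1.5, 3.3]
opening: 0.371
t 51.2 tcp [0.5674 0.0188 0.0338] x [ 0.12  -0.993  0.   ] y [ 0.001 -0.    -1.   ] z [0.993 0.12  0.001] F [0.5 1.5 3.3] open 0.371
shift in tool axes mm [-0.8  3.8 -0.3] lean rad 0.001
```

```bash
python3 -m inch '[{"ax":0,"ay":0,"az":0,"x":0,"y":1,"z":0,"hand":1},{"ax":0,"ay":0,"az":0,"x":0,"y":0,"z":0,"hand":1},{"ax":0,"ay":0,"az":0,"x":0,"y":0,"z":0,"hand":0},{"ax":0,"ay":0,"az":0,"x":0,"y":0,"z":0,"hand":0},{"ax":0,"ay":0,"az":0,"x":0,"y":0,"z":0,"hand":0}]' 40
python3 -m inch '[{"ax":0,"ay":0,"az":0,"x":0,"y":-12,"z":0,"hand":0},{"ax":0,"ay":0,"az":0,"x":0,"y":-35,"z":0,"hand":0},{"ax":0,"ay":0,"az":0,"x":0,"y":-40,"z":0,"hand":0},{"ax":0,"ay":0,"az":0,"x":-38,"y":0,"z":0,"hand":0},{"ax":0,"ay":0,"az":0,"x":-38,"y":0,"z":0,"hand":0}]' 40
python3 -m inch '[{"ax":0,"ay":0,"az":0,"x":-38,"y":0,"z":0,"hand":0},{"ax":0,"ay":0,"az":0,"x":-38,"y":0,"z":0,"hand":0},{"ax":0,"ay":0,"az":0,"x":-38,"y":0,"z":0,"hand":0},{"ax":0,"ay":0,"az":0,"x":0,"y":0,"z":0,"hand":0},{"ax":0,"ay":0,"az":0,"x":0,"y":0,"z":0,"hand":0}]' 40
python3 -c "
from h import *; tool(); tri()
try: ends({'scene':(335,229),'top':(297,234)},45,150)
except Exception as e: print(e)"
```

```text
time: 51.62
eef_pos: [0.5667, 0.0188, 0.0319]
tcp_rot: [0.529, -0.469, 0.469, -0.529]
contact_force: [-0.1, -0.6, 0.1]
opening: 0.495
time: 52.03
eef_pos: [0.5609, 0.0935, 0.1242]
tcp_rot: [-0.526, 0.468, -0.473, 0.53]
contact_force: [-0.5, 0.1, -0.0]
opening: 0.502
time: 52.45
eef_pos: [0.5437, 0.2093, 0.1199]
tcp_rot: [-0.53, 0.468, -0.468, 0.53]
contact_force: [-0.8, 0.1, 0.5]
opening: 0.5
t 52.45 tcp [0.5437 0.2093 0.1199] x [ 0.124 -0.992  0.   ] y [ 0.001 -0.    -1.   ] z [0.992 0.124 0.001] F [-0.8  0.1  0.5] open 0.5
patch [0.4309 0.0031] z 0.036 miss mm 0.5
patch [ 0.4377 -0.0555] z 0.0365 miss mm 0.3
patch [0.4982 0.0112] z 0.036 miss mm 0.6
patch [ 0.5055 -0.0476] z 0.036 miss mm 0.1
patch [ 0.5697 -0.0049] z 0.015 miss mm 49.8
patch [ 0.5743 -0.0381] z 0.0365 miss mm 0.1
scene area 89.34375 [[329.5, 227.5], [343.2, 236.1]]
top area 134.6015625 [[297.2, 242.5], [295.3, 224.2]]
end -x [[0.5467 0.0172]] z 0.0365 miss 0.7
end +x [[0.589 0.022]] z 0.0375 miss 0.1
```

Block 6 now has both patch ends at z 0.037, so all six lie flat within 3 mm of their pocket centres. Next is the lid. I'll clear the view and turn the wrist for the bar at the same time.

```bash
python3 -m inch '[{"ax":0,"ay":0,"az":0,"x":36,"y":-16,"z":0,"hand":-1},{"ax":0,"ay":0,"az":0,"x":36,"y":-16,"z":0,"hand":-1},{"ax":0,"ay":0,"az":0,"x":36,"y":-16,"z":0,"hand":-1},{"ax":0,"ay":0,"az":0,"x":36,"y":-16,"z":0,"hand":-1},{"ax":0,"ay":0,"az":0,"x":36,"y":-16,"z":0,"hand":-1}]' 40
python3 -m inch '[{"ax":0,"ay":-0.12,"az":0,"x":36,"y":0,"z":0,"hand":-1},{"ax":0,"ay":-0.12,"az":0,"x":0,"y":0,"z":0,"hand":-1},{"ax":0,"ay":-0.12,"az":0,"x":0,"y":0,"z":0,"hand":-1},{"ax":0,"ay":-0.12,"az":0,"x":0,"y":0,"z":0,"hand":-1},{"ax":0,"ay":-0.12,"az":0,"x":0,"y":0,"z":0,"hand":-1}]' 40
python3 -m inch '[{"ax":0,"ay":-0.12,"az":0,"x":0,"y":0,"z":0,"hand":-1},{"ax":0,"ay":-0.12,"az":0,"x":0,"y":0,"z":0,"hand":-1},{"ax":0,"ay":-0.12,"az":0,"x":0,"y":0,"z":0,"hand":-1},{"ax":0,"ay":-0.12,"az":0,"x":0,"y":0,"z":0,"hand":-1},{"ax":0,"ay":-0.12,"az":0,"x":0,"y":0,"z":0,"hand":-1}]' 40
python3 -m inch '[{"ax":0,"ay":-0.12,"az":0,"x":0,"y":0,"z":0,"hand":-1},{"ax":0,"ay":-0.12,"az":0,"x":0,"y":0,"z":0,"hand":-1},{"ax":0,"ay":-0.12,"az":0,"x":0,"y":0,"z":0,"hand":-1},{"ax":0,"ay":-0.12,"az":0,"x":0,"y":0,"z":0,"hand":-1},{"ax":0,"ay":-0.12,"az":0,"x":0,"y":0,"z":0,"hand":-1}]' 40
python3 -m inch '[{"ax":0,"ay":-0.12,"az":0,"x":0,"y":0,"z":0,"hand":-1},{"ax":0,"ay":-0.12,"az":0,"x":0,"y":0,"z":0,"hand":-1},{"ax":0,"ay":-0.12,"az":0,"x":0,"y":0,"z":0,"hand":-1},{"ax":0,"ay":-0.12,"az":0,"x":0,"y":0,"z":0,"hand":-1},{"ax":0,"ay":0,"az":0,"x":0,"y":0,"z":0,"hand":-1}]' 40
python3 - <<'E'
from h import *
tool()
for n,(x0,x1,y0,y1) in {'top':(110,230,208,345),'scene':(320,450,100,210)}.items():
    c=cam(n); w=mask(c,(0,0,140),(180,70,255)); m=np.zeros_like(w); m[y0:y1,x0:x1]=w[y0:y1,x0:x1]
    for k in blobs(m,30): a=axis(ray(c,k.reshape(-1,2),.0535)); print(n,'grip',k.reshape(-1,2).mean(0).round(1),a[0].round(4),'lid y',round(a[1],3),np.round(a[2]))
    y=mask(c,(20,130,90),(34,255,255)); y[:, :x0]=0; y[:,x1:]=0; y[:y0]=0; y[y1:]=0
    t=[ray(c,[k.reshape(-1,2).mean(0)],.0195)[0] for k in blobs(y,8)]; print(n,'tabs',np.round(t,4),'mid',np.mean(t,0).round(4), 'angle',[round(float(np.arctan2(*(t[1]-t[0])[::-1])),3) if len(t)==2 else None])
    b=mask(c,(100,60,20),(125,255,255))
for b in blocks(cam('top'),.035): print(b)
E
```

```text
time: 53.07
eef_pos: [0.5655, 0.0256, 0.2001]
tcp_rot: [0.529, -0.47, 0.47, -0.529]
contact_force: [1.5, -0.5, -0.3]
opening: 0.998
time: 53.48
eef_pos: [0.5699, -0.0092, 0.1993]
tcp_rot: [0.645, -0.291, 0.291, -0.644]
contact_force: [-1.1, 0.3, 0.2]
opening: 1.0
time: 53.9
eef_pos: [0.5699, -0.0086, 0.1993]
tcp_rot: [0.702, -0.087, 0.087, -0.702]
contact_force: [-0.7, -0.4, 0.3]
opening: 1.002
time: 54.32
eef_pos: [0.5698, -0.0086, 0.1993]
tcp_rot: [0.696, 0.124, -0.124, -0.696]
contact_force: [0.2, 0.0, 0.2]
opening: 1.004
time: 54.73
eef_pos: [0.5699, -0.0085, 0.1992]
tcp_rot: [-0.647, -0.285, 0.285, 0.647]
contact_force: [-0.2, 0.0, 0.8]
opening: 1.001
t 54.73 tcp [ 0.5699 -0.0085  0.1992] x [ 0.676  0.737 -0.   ] y [-0. -0. -1.] z [-0.737  0.676  0.   ] F [-0.2  0.   0.8] open 1.001
top grip [163.  271.4] [0.4739 0.3116] lid y -0.734 [21. 87.]
top tabs [[0.391  0.2204]
 [0.5572 0.4018]] mid [0.4741 0.3111] angle [0.829]
scene grip [323.8 205.2] [0.4987 0.0527] lid y -0.823 [26. 27.]
scene grip [381.6 141.8] [0.475  0.3117] lid y -0.735 [22. 87.]
scene tabs [[0.5585 0.4028]] mid [0.5585 0.4028] angle [None]
(array([ 0.4379, -0.0555]), np.float64(0.119), array([27., 49.]))
```

```bash
python3 -c "
from h import *; plan([.4743,.3113,.15],.832)"
```

```text
t 54.88 tcp [ 0.57   -0.0079  0.1993] x [ 0.678  0.735 -0.   ] y [-0. -0. -1.] z [-0.735  0.678  0.   ] F [-0.2  0.2 -0.5] open 1.0
ay -0.007 rows>=0.1 | shift x 171.6 y 49.3 z 285.7 rows>=8.1 | q6 now -1.02 end -0.25 | tilt [ 0.  1. -0.]
```

```bash
python3 -m inch '[{"ax":0,"ay":-0.007,"az":0,"x":17.2,"y":0,"z":28.6,"hand":-1},{"ax":0,"ay":0,"az":0,"x":17.2,"y":0,"z":28.6,"hand":-1},{"ax":0,"ay":0,"az":0,"x":17.2,"y":0,"z":28.6,"hand":-1},{"ax":0,"ay":0,"az":0,"x":17.2,"y":0,"z":28.6,"hand":-1},{"ax":0,"ay":0,"az":0,"x":17.2,"y":0,"z":28.6,"hand":-1}]'
python3 -m inch '[{"ax":0,"ay":0,"az":0,"x":17.2,"y":0,"z":28.6,"hand":-1},{"ax":0,"ay":0,"az":0,"x":17.2,"y":0,"z":28.6,"hand":-1},{"ax":0,"ay":0,"az":0,"x":17.2,"y":0,"z":28.6,"hand":-1},{"ax":0,"ay":0,"az":0,"x":17.2,"y":0,"z":28.6,"hand":-1},{"ax":0,"ay":0,"az":0,"x":17.2,"y":0,"z":28.6,"hand":-1}]'
python3 -m inch '[{"ax":0,"ay":0,"az":0,"x":0,"y":35,"z":0,"hand":-1},{"ax":0,"ay":0,"az":0,"x":0,"y":35,"z":0,"hand":-1},{"ax":0,"ay":0,"az":0,"x":0,"y":30,"z":0,"hand":-1},{"ax":0,"ay":0,"az":0,"x":0,"y":0,"z":0,"hand":-1},{"ax":0,"ay":0,"az":0,"x":0,"y":0,"z":0,"hand":-1}]'
python3 -m inch '[{"ax":0,"ay":0,"az":0,"x":0,"y":0,"z":0,"hand":-1},{"ax":0,"ay":0,"az":0,"x":0,"y":0,"z":0,"hand":-1}]'
python3 -c "
from h import *; plan([.4743,.3113,.046],.832)"
```

```text
time: 55.3
eef_pos: [0.5213, 0.1536, 0.1994]
tcp_rot: [0.647, 0.286, -0.286, -0.647]
contact_force: [0.6, -0.2, 0.1]
opening: 0.999
time: 55.72
eef_pos: [0.4727, 0.3136, 0.1994]
tcp_rot: [0.647, 0.286, -0.286, -0.647]
contact_force: [1.7, 0.7, 0.4]
opening: 1.001
time: 56.13
eef_pos: [0.4721, 0.3116, 0.0977]
tcp_rot: [-0.646, -0.285, 0.288, 0.646]
contact_force: [1.2, 0.5, 0.8]
opening: 1.001
time: 56.3
eef_pos: [0.4753, 0.3129, 0.1023]
tcp_rot: [0.646, 0.289, -0.285, -0.646]
contact_force: [-0.4, -1.0, 0.0]
opening: 0.998
t 56.3 tcp [0.4753 0.3129 0.1023] x [0.671 0.742 0.005] y [ 0.005  0.002 -1.   ] z [-0.742  0.671 -0.002] F [-0.4 -1.   0. ] open 0.998
ay 0.003 rows>=0.0 | shift x -1.9 y 56.3 z -0.3 rows>=1.3 | q6 now -0.43 end -0.25 | tilt [-0.005  1.     0.002]
```

```bash
python3 -m inch '[{"ax":0,"ay":0,"az":0,"x":-1.2,"y":25,"z":0,"hand":-1},{"ax":0,"ay":0,"az":0,"x":0,"y":20,"z":0,"hand":-1},{"ax":0,"ay":0,"az":0,"x":0,"y":11,"z":0,"hand":-1},{"ax":0,"ay":0,"az":0,"x":0,"y":0,"z":0,"hand":-1},{"ax":0,"ay":0,"az":0,"x":0,"y":0,"z":0,"hand":-1}]' 60
python3 -m inch '[{"ax":0,"ay":0,"az":0,"x":0,"y":0,"z":0,"hand":1},{"ax":0,"ay":0,"az":0,"x":0,"y":0,"z":0,"hand":1},{"ax":0,"ay":0,"az":0,"x":0,"y":0,"z":0,"hand":1},{"ax":0,"ay":0,"az":0,"x":0,"y":0,"z":0,"hand":1},{"ax":0,"ay":0,"az":0,"x":0,"y":0,"z":0,"hand":1}]' 60
python3 -m inch '[{"ax":0,"ay":0,"az":0,"x":0,"y":0,"z":0,"hand":1},{"ax":0,"ay":0,"az":0,"x":0,"y":0,"z":0,"hand":1},{"ax":0,"ay":0,"az":0,"x":0,"y":0,"z":0,"hand":1},{"ax":0,"ay":0,"az":0,"x":0,"y":0,"z":0,"hand":1},{"ax":0,"ay":0,"az":0,"x":0,"y":0,"z":0,"hand":1}]' 100
python3 -c "
from h import *; plan([.4743,.3113,.0435],.832)"
```

```text
time: 56.72
eef_pos: [0.4731, 0.3116, 0.0442]
tcp_rot: [0.646, 0.287, -0.287, -0.646]
contact_force: [1.3, -0.4, -0.3]
opening: 1.001
time: 57.13
eef_pos: [0.4728, 0.3116, 0.0438]
tcp_rot: [0.646, 0.288, -0.287, -0.646]
contact_force: [-0.2, 0.2, 1.0]
opening: 0.297
time: 57.55
eef_pos: [0.4731, 0.3118, 0.0442]
tcp_rot: [-0.646, -0.288, 0.287, 0.646]
contact_force: [-0.3, -0.4, 6.0]
opening: 0.253
t 57.55 tcp [0.4731 0.3118 0.0442] x [0.67  0.742 0.001] y [ 0.001  0.001 -1.   ] z [-0.742  0.67  -0.   ] F [-0.3 -0.4  6. ] open 0.253
ay 0.004 rows>=0.0 | shift x 0.5 y 0.7 z -1.2 rows>=0.0 | q6 now -0.43 end -0.25 | tilt [-0.001  1.     0.   ]
```

```bash
python3 -m inch '[{"ax":0,"ay":0,"az":0,"x":0,"y":-10,"z":0,"hand":1},{"ax":0,"ay":0,"az":0,"x":0,"y":-30,"z":0,"hand":1},{"ax":0,"ay":0,"az":0,"x":0,"y":-30,"z":0,"hand":1},{"ax":0,"ay":0,"az":0,"x":0,"y":-30,"z":0,"hand":1},{"ax":0,"ay":0,"az":0,"x":0,"y":0,"z":0,"hand":1}]' 100
python3 -m inch '[{"ax":0,"ay":0,"az":0,"x":0,"y":0,"z":0,"hand":1},{"ax":0,"ay":0,"az":0,"x":0,"y":0,"z":0,"hand":1},{"ax":0,"ay":0,"az":0,"x":0,"y":0,"z":0,"hand":1}]' 100
python3 -c "
from h import *; plan([.5031,-.0180,.145],.832)"
```

```text
time: 57.97
eef_pos: [0.4757, 0.3129, 0.15]
tcp_rot: [0.646, 0.291, -0.283, -0.646]
contact_force: [1.8, 0.4, -0.2]
opening: 0.254
time: 58.22
eef_pos: [0.4708, 0.3107, 0.1407]
tcp_rot: [-0.646, -0.285, 0.289, 0.646]
contact_force: [-0.3, 0.9, -2.6]
opening: 0.258
t 58.22 tcp [0.4708 0.3107 0.1407] x [ 0.67   0.742 -0.005] y [-0.005 -0.002 -1.   ] z [-0.742  0.67   0.002] F [-0.3  0.9 -2.6] open 0.258
ay 0.005 rows>=0.0 | shift x -221.2 y -4.3 z -245.3 rows>=7.9 | q6 now -0.43 end -0.87 | tilt [ 0.005  1.    -0.002]
```

```bash
python3 -m inch '[{"ax":0,"ay":0,"az":0,"x":-11,"y":-2,"z":-12,"hand":1},{"ax":0,"ay":0,"az":0,"x":-20,"y":-2,"z":-22,"hand":1},{"ax":0,"ay":0,"az":0,"x":-24,"y":0,"z":-26.5,"hand":1},{"ax":0,"ay":0,"az":0,"x":-24,"y":0,"z":-26.5,"hand":1},{"ax":0,"ay":0,"az":0,"x":-24,"y":0,"z":-26.5,"hand":1}]' 100
python3 -m inch '[{"ax":0,"ay":0,"az":0,"x":-24,"y":0,"z":-26.5,"hand":1},{"ax":0,"ay":0,"az":0,"x":-24,"y":0,"z":-26.5,"hand":1},{"ax":0,"ay":0,"az":0,"x":-24,"y":0,"z":-26.5,"hand":1},{"ax":0,"ay":0,"az":0,"x":-24,"y":0,"z":-26.5,"hand":1},{"ax":0,"ay":0,"az":0,"x":-22,"y":0,"z":-25,"hand":1}]' 100
python3 -m inch '[{"ax":0,"ay":0,"az":0,"x":0,"y":0,"z":0,"hand":1},{"ax":0,"ay":0,"az":0,"x":0,"y":0,"z":0,"hand":1},{"ax":0,"ay":0,"az":0,"x":0,"y":0,"z":0,"hand":1},{"ax":0,"ay":0,"az":0,"x":0,"y":0,"z":0,"hand":1},{"ax":0,"ay":0,"az":0,"x":0,"y":0,"z":0,"hand":1}]' 100
python3 -c "
from h import *; plan([.5031,-.0180,.105],.832)"
```

```text
time: 58.63
eef_pos: [0.4861, 0.1575, 0.145]
tcp_rot: [-0.646, -0.286, 0.289, 0.646]
contact_force: [1.2, 0.0, -1.9]
opening: 0.257
time: 59.05
eef_pos: [0.5043, -0.0181, 0.1451]
tcp_rot: [-0.645, -0.286, 0.288, 0.647]
contact_force: [0.1, 0.2, -1.8]
opening: 0.254
time: 59.47
eef_pos: [0.5053, -0.0152, 0.1466]
tcp_rot: [-0.646, -0.287, 0.288, 0.646]
contact_force: [-0.5, 0.3, -3.1]
opening: 0.257
t 59.47 tcp [ 0.5053 -0.0152  0.1466] x [ 0.669  0.744 -0.001] y [-0.001  0.001 -1.   ] z [-0.744  0.669  0.001] F [-0.5  0.3 -3.1] open 0.257
ay 0.006 rows>=0.1 | shift x -3.6 y 41.6 z -0.3 rows>=1.0 | q6 now -1.07 end -0.87 | tilt [ 0.001  1.    -0.001]
```

```bash
python3 -m inch '[{"ax":0,"ay":0.004,"az":0,"x":-3.2,"y":10,"z":0,"hand":1},{"ax":0,"ay":0,"az":0,"x":0,"y":15,"z":0,"hand":1},{"ax":0,"ay":0,"az":0,"x":0,"y":10,"z":0,"hand":1},{"ax":0,"ay":0,"az":0,"x":0,"y":0,"z":0,"hand":1},{"ax":0,"ay":0,"az":0,"x":0,"y":0,"z":0,"hand":1}]' 100
python3 -m inch '[{"ax":0,"ay":0,"az":0,"x":0,"y":0,"z":0,"hand":1},{"ax":0,"ay":0,"az":0,"x":0,"y":0,"z":0,"hand":1},{"ax":0,"ay":0,"az":0,"x":0,"y":0,"z":0,"hand":1}]' 100
python3 - <<'E'
from h import *
plan([.5031,-.0180,.0887],.832); s=get_state(); z=s['eef_pos'][2]-.0327+.008
for n in ('scene','top'):
    c=cam(n); y=mask(c,(20,130,90),(34,255,255)); y[:, :220]=0; y[:,400:]=0; y[:150]=0
    t=[ray(c,[k.reshape(-1,2).mean(0)],z)[0] for k in blobs(y,6)]; print(n,np.round(t,4),'mid',np.mean(t,0).round(4) if t else '',[round(float(np.arctan2(*(t[1]-t[0])[::-1])),3),round(float(np.linalg.norm(t[1]-t[0])),4)] if len(t)==2 else '')
    for k in blobs(mask(c,(5,180,90),(17,255,255)),20): print(' hook',((ray(c,[k.reshape(-1,2).mean(0)],.0675))).round(4))
E
```

```text
time: 59.88
eef_pos: [0.5029, -0.0183, 0.1111]
tcp_rot: [-0.646, -0.285, 0.287, 0.647]
contact_force: [-0.1, 0.4, -2.3]
opening: 0.254
time: 60.13
eef_pos: [0.5044, -0.0189, 0.1131]
tcp_rot: [0.647, 0.286, -0.285, -0.646]
contact_force: [-0.4, 1.0, -2.1]
opening: 0.26
t 60.13 tcp [ 0.5044 -0.0189  0.1131] x [0.673 0.74  0.001] y [ 0.002 -0.    -1.   ] z [-0.74   0.673 -0.001] F [-0.4  1.  -2.1] open 0.26
ay 0.001 rows>=0.0 | shift x -0.2 y 24.4 z 1.5 rows>=0.6 | q6 now -1.07 end -0.87 | tilt [-0.001  1.     0.001]
scene [[ 0.4209 -0.1112]
 [ 0.5905  0.0734]] mid [ 0.5057 -0.0189] [0.828, 0.2507]
 hook [[ 0.6386 -0.0054]]
 hook [[ 0.3703 -0.0415]]
top [[ 0.4221 -0.1096]
 [ 0.5891  0.0728]] mid [ 0.5056 -0.0184] [0.829, 0.2473]
```

```bash
python3 -m inch '[{"ax":0,"ay":0,"az":0,"x":-1,"y":8,"z":1.1,"hand":1},{"ax":0,"ay":0,"az":0,"x":0,"y":8,"z":0,"hand":1},{"ax":0,"ay":0,"az":0,"x":0,"y":4,"z":0,"hand":1},{"ax":0,"ay":0,"az":0,"x":0,"y":0,"z":0,"hand":1},{"ax":0,"ay":0,"az":0,"x":0,"y":0,"z":0,"hand":1}]' 100
python3 -m inch '[{"ax":0,"ay":0,"az":0,"x":0,"y":3,"z":0,"hand":1},{"ax":0,"ay":0,"az":0,"x":0,"y":0,"z":0,"hand":1},{"ax":0,"ay":0,"az":0,"x":0,"y":0,"z":0,"hand":1}]' 100
python3 -m inch '[{"ax":0,"ay":0,"az":0,"x":0,"y":3,"z":0,"hand":1},{"ax":0,"ay":0,"az":0,"x":0,"y":0,"z":0,"hand":1},{"ax":0,"ay":0,"az":0,"x":0,"y":0,"z":0,"hand":1}]' 100
python3 -c "
from h import *; plan([.5031,-.0180,.0807],.832)"
```

```text
time: 60.65
eef_pos: [0.5017, -0.0187, 0.0914]
tcp_rot: [-0.646, -0.285, 0.286, 0.647]
contact_force: [0.6, 0.4, -2.9]
opening: 0.26
time: 60.9
eef_pos: [0.5023, -0.0188, 0.0893]
tcp_rot: [-0.647, -0.286, 0.286, 0.647]
contact_force: [0.4, 0.3, -2.0]
opening: 0.255
time: 61.15
eef_pos: [0.5028, -0.0189, 0.087]
tcp_rot: [0.647, 0.286, -0.286, -0.647]
contact_force: [-0.9, 0.0, 1.6]
opening: 0.259
t 61.15 tcp [ 0.5028 -0.0189  0.087 ] x [0.673 0.74  0.001] y [ 0.001 -0.    -1.   ] z [-0.74   0.673 -0.001] F [-0.9  0.   1.6] open 0.259
ay 0.001 rows>=0.0 | shift x 0.9 y 6.3 z 0.4 rows>=0.2 | q6 now -1.07 end -0.87 | tilt [-0.001  1.     0.001]
```

```bash
python3 -m inch '[{"ax":0,"ay":0,"az":0,"x":0,"y":3,"z":0,"hand":1},{"ax":0,"ay":0,"az":0,"x":0,"y":0,"z":0,"hand":1},{"ax":0,"ay":0,"az":0,"x":0,"y":0,"z":0,"hand":1}]' 100
python3 -m inch '[{"ax":0,"ay":0,"az":0,"x":0,"y":3,"z":0,"hand":1},{"ax":0,"ay":0,"az":0,"x":0,"y":0,"z":0,"hand":1},{"ax":0,"ay":0,"az":0,"x":0,"y":0,"z":0,"hand":1}]' 100
python3 -m inch '[{"ax":0,"ay":0,"az":0,"x":0,"y":1.5,"z":0,"hand":1},{"ax":0,"ay":0,"az":0,"x":0,"y":0,"z":0,"hand":1},{"ax":0,"ay":0,"az":0,"x":0,"y":0,"z":0,"hand":1}]' 100
python3 -m inch '[{"ax":0,"ay":0,"az":0,"x":0,"y":1,"z":0,"hand":1},{"ax":0,"ay":0,"az":0,"x":0,"y":0,"z":0,"hand":1},{"ax":0,"ay":0,"az":0,"x":0,"y":0,"z":0,"hand":1}]' 100
python3 -c "
from h import *; plan([.5031,-.0180,.0807],.832)"
```

```text
time: 61.4
eef_pos: [0.5028, -0.0189, 0.0838]
tcp_rot: [0.647, 0.286, -0.286, -0.646]
contact_force: [-0.4, 0.3, 3.9]
opening: 0.258
time: 61.65
eef_pos: [0.5029, -0.0189, 0.0807]
tcp_rot: [0.647, 0.286, -0.285, -0.646]
contact_force: [-0.6, -0.6, 4.5]
opening: 0.255
time: 61.9
eef_pos: [0.5029, -0.0189, 0.0807]
tcp_rot: [0.647, 0.286, -0.286, -0.647]
contact_force: [-5.0, 0.7, 13.3]
opening: 0.254
time: 62.15
eef_pos: [0.5029, -0.0189, 0.0806]
tcp_rot: [-0.647, -0.286, 0.286, 0.647]
contact_force: [-7.1, 1.8, 19.5]
opening: 0.254
t 62.15 tcp [ 0.5029 -0.0189  0.0806] x [ 0.673  0.74  -0.   ] y [-0. -0. -1.] z [-0.74   0.673  0.   ] F [-7.1  1.8 19.5] open 0.254
ay 0.001 rows>=0.0 | shift x 0.8 y -0.1 z 0.4 rows>=0.0 | q6 now -1.07 end -0.87 | tilt [ 0.  1. -0.]
```

```bash
python3 -m inch '[{"ax":0,"ay":0,"az":0,"x":0,"y":-2,"z":0,"hand":1},{"ax":0,"ay":0.07,"az":0,"x":0,"y":0,"z":0,"hand":1},{"ax":0,"ay":0.07,"az":0,"x":0,"y":0,"z":0,"hand":1},{"ax":0,"ay":0.07,"az":0,"x":0,"y":0,"z":0,"hand":1},{"ax":0,"ay":0.07,"az":0,"x":0,"y":0,"z":0,"hand":1}]' 100
python3 -m inch '[{"ax":0,"ay":0.07,"az":0,"x":0,"y":0,"z":0,"hand":1},{"ax":0,"ay":0.07,"az":0,"x":0,"y":0,"z":0,"hand":1},{"ax":0,"ay":0.07,"az":0,"x":0,"y":0,"z":0,"hand":1},{"ax":0,"ay":0.07,"az":0,"x":0,"y":0,"z":0,"hand":1}]' 100
python3 -m inch '[{"ax":0,"ay":0.06,"az":0,"x":0,"y":0,"z":0,"hand":1},{"ax":0,"ay":0.06,"az":0,"x":0,"y":0,"z":0,"hand":1},{"ax":0,"ay":0.02,"az":0,"x":0,"y":0,"z":0,"hand":1},{"ax":0,"ay":0,"az":0,"x":0,"y":0,"z":0,"hand":1},{"ax":0,"ay":0,"az":0,"x":0,"y":0,"z":0,"hand":1}]' 100
python3 -c "
from h import *; plan([.5031,-.0180,.0807],.12); print(get_state()['wrist_torque'])"
```

```text
time: 62.57
eef_pos: [0.5029, -0.0191, 0.0807]
tcp_rot: [0.681, 0.194, -0.193, -0.679]
contact_force: [-1.3, 0.1, 6.5]
opening: 0.256
time: 62.9
eef_pos: [0.5033, -0.0192, 0.0807]
tcp_rot: [0.701, 0.097, -0.095, -0.7]
contact_force: [-0.7, -0.7, 5.2]
opening: 0.254
time: 63.32
eef_pos: [0.5033, -0.0193, 0.0807]
tcp_rot: [0.706, 0.048, -0.047, -0.705]
contact_force: [-0.6, -1.2, 6.4]
opening: 0.256
t 63.32 tcp [ 0.5033 -0.0193  0.0807] x [0.991 0.134 0.002] y [ 0.002 -0.002 -1.   ] z [-0.134  0.991 -0.002] F [-0.6 -1.2  6.4] open 0.256
ay 0.015 rows>=0.1 | shift x -0.0 y -0.0 z 1.3 rows>=0.0 | q6 now -0.37 end -0.16 | tilt [-0.002  1.     0.002]
[-0.01876552  0.15079707  0.3697648 ]
```

```bash
python3 -m inch '[{"ax":0,"ay":0.015,"az":0,"x":0,"y":0,"z":0,"hand":1},{"ax":0,"ay":0.01,"az":0,"x":0,"y":0,"z":0,"hand":1},{"ax":0,"ay":0,"az":0,"x":0,"y":0,"z":0,"hand":1},{"ax":0,"ay":0,"az":0,"x":0,"y":0,"z":0,"hand":1}]' 100
python3 - <<'E'
from h import *
plan([.5031,-.0180,.0807],.12); print(get_state()['wrist_torque'])
c=cam('scene'); cv2.imwrite('pics/s10.png',cv2.resize(c['img'][170:290,240:380,::-1],None,fx=5,fy=5,interpolation=cv2.INTER_CUBIC))
E
```

```text
time: 63.65
eef_pos: [0.5033, -0.0193, 0.0807]
tcp_rot: [0.707, 0.04, -0.038, -0.705]
contact_force: [-1.3, -0.1, 6.0]
opening: 0.255
t 63.65 tcp [ 0.5033 -0.0193  0.0807] x [0.994 0.11  0.002] y [ 0.002 -0.002 -1.   ] z [-0.11   0.994 -0.002] F [-1.3 -0.1  6. ] open 0.255
ay -0.009 rows>=0.1 | shift x -0.0 y -0.0 z 1.3 rows>=0.0 | q6 now -0.35 end -0.16 | tilt [-0.002  1.     0.002]
[0.00428768 0.03522541 0.47011498]
```

View pics/s10.png

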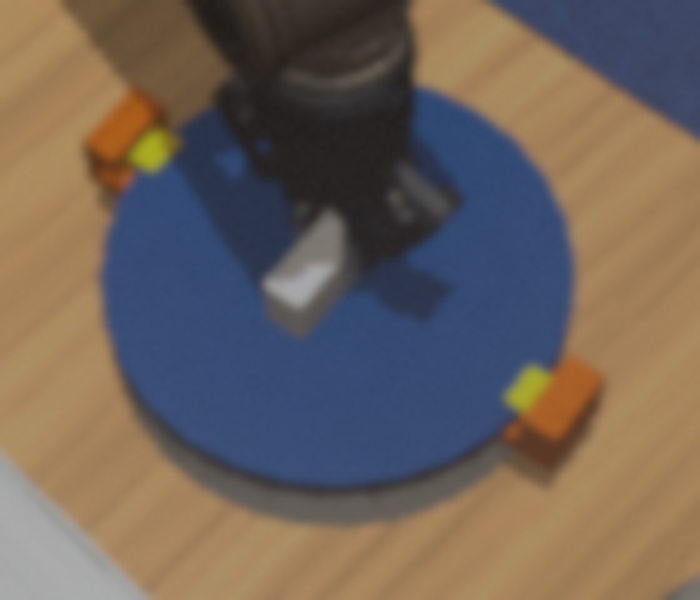

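```bash
python3 -m inch '[{"ax":0,"ay":0.015,"az":0,"x":0,"y":0,"z":0,"hand":1},{"ax":0,"ay":0,"az":0,"x":0,"y":0,"z":0,"hand":1},{"ax":0,"ay":0,"az":0,"x":0,"y":0,"z":0,"hand":1}]' 100
python3 -c "
from h import *; tool(); print(get_state()['wrist_torque'])"
python3 -m inch '[{"ax":0,"ay":0.015,"az":0,"x":0,"y":0,"z":0,"hand":1},{"ax":0,"ay":0,"az":0,"x":0,"y":0,"z":0,"hand":1},{"ax":0,"ay":0,"az":0,"x":0,"y":0,"z":0,"hand":1}]' 100
python3 - <<'E'
from h import *
s,r=tool(); print(s['wrist_torque'])
for n in ('scene',):
    c=cam(n)
    w=mask(c,(0,0,110),(180,60,255)); m=np.zeros_like(w); m[205:245,285:315]=w[205:245,285:315]
    y=mask(c,(20,130,90),(34,255,255)); y[:, :240]=0; y[:,380:]=0; y[:170]=0
    t=[ray(c,[cen(cv2.drawContours(np.zeros((480,640),np.uint8),[k],-1,1,-1))],.055)[0] for k in blobs(y,6)]; print(n,np.round(t,4),np.mean(t,0),[round(float(np.arctan2(*(t[1]-t[0])[::-1])),3)] if len(t)==2 else '')
E
```

```text
time: 63.95
eef_pos: [0.5033, -0.0194, 0.0807]
tcp_rot: [0.707, 0.035, -0.033, -0.705]
contact_force: [-1.0, 0.2, 6.6]
opening: 0.254
t 63.95 tcp [ 0.5033 -0.0194  0.0807] x [0.995 0.097 0.002] y [ 0.002 -0.002 -1.   ] z [-0.097  0.995 -0.003] F [-1.   0.2  6.6] open 0.254
[0.00334543 0.09741486 0.72536754]
time: 64.2
eef_pos: [0.5033, -0.0199, 0.0807]
tcp_rot: [0.708, 0.031, -0.03, -0.705]
contact_force: [-0.6, -1.6, 5.5]
opening: 0.258
t 64.2 tcp [ 0.5033 -0.0199  0.0807] x [0.996 0.086 0.002] y [ 0.002 -0.004 -1.   ] z [-0.086  0.996 -0.004] F [-0.6 -1.6  5.5] open 0.258
[-0.15508593  0.07233325  1.35575056]
scene [[ 0.6204 -0.0078]
 [ 0.3836 -0.0319]] [ 0.50199611 -0.0198245 ] [-3.04]
```

```bash
python3 -m inch '[{"ax":0,"ay":-0.015,"az":0,"x":0,"y":0,"z":0,"hand":1},{"ax":0,"ay":0,"az":0,"x":0,"y":-2.5,"z":0,"hand":1},{"ax":0,"ay":0,"az":0,"x":0,"y":-2.5,"z":0,"hand":1},{"ax":0,"ay":0,"az":0,"x":0,"y":-1.2,"z":0,"hand":1},{"ax":0,"ay":0,"az":0,"x":0,"y":0,"z":0,"hand":1}]' 100
python3 -c "
from h import *; s,r=tool(); print(s['wrist_torque'])"
python3 -m inch '[{"ax":0,"ay":0,"az":0,"x":0,"y":-1,"z":0,"hand":1},{"ax":0,"ay":0,"az":0,"x":0,"y":0,"z":0,"hand":1},{"ax":0,"ay":0,"az":0,"x":0,"y":0,"z":0,"hand":1}]' 100
python3 -c "
from h import *; s,r=tool(); print(s['wrist_torque'])"
```

```text
time: 64.67
eef_pos: [0.5032, -0.0198, 0.0862]
tcp_rot: [0.707, 0.034, -0.032, -0.705]
contact_force: [2.9, -4.3, -0.4]
opening: 0.253
t 64.67 tcp [ 0.5032 -0.0198  0.0862] x [0.996 0.094 0.003] y [ 0.003 -0.003 -1.   ] z [-0.094  0.996 -0.003] F [ 2.9 -4.3 -0.4] open 0.253
[-0.67008917 -0.44921257  0.68716004]
time: 64.92
eef_pos: [0.5032, -0.0198, 0.0863]
tcp_rot: [0.707, 0.035, -0.032, -0.705]
contact_force: [5.7, -4.7, -6.3]
opening: 0.257
t 64.92 tcp [ 0.5032 -0.0198  0.0863] x [0.996 0.094 0.003] y [ 0.004 -0.003 -1.   ] z [-0.094  0.996 -0.003] F [ 5.7 -4.7 -6.3] open 0.257
[-0.66980783 -0.90739007  0.64120807]
```

The lid is held by the hooks: pulling up brings a downward force with no rise. Easing off, letting go and backing away.

```bash
python3 -m inch '[{"ax":0,"ay":0,"az":0,"x":0,"y":0.8,"z":0,"hand":1},{"ax":0,"ay":0,"az":0,"x":0,"y":0,"z":0,"hand":1},{"ax":0,"ay":0,"az":0,"x":0,"y":0,"z":0,"hand":-1},{"ax":0,"ay":0,"az":0,"x":0,"y":0,"z":0,"hand":-1},{"ax":0,"ay":0,"az":0,"x":0,"y":0,"z":0,"hand":-1}]' 40
python3 -m inch '[{"ax":0,"ay":0,"az":0,"x":0,"y":0,"z":0,"hand":-1},{"ax":0,"ay":0,"az":0,"x":0,"y":0,"z":0,"hand":-1},{"ax":0,"ay":0,"az":0,"x":0,"y":-10,"z":0,"hand":-1},{"ax":0,"ay":0,"az":0,"x":0,"y":-30,"z":0,"hand":-1},{"ax":0,"ay":0,"az":0,"x":0,"y":-38,"z":0,"hand":-1}]' 40
python3 -m inch '[{"ax":0,"ay":0,"az":0,"x":0,"y":-38,"z":0,"hand":-1},{"ax":0,"ay":0,"az":0,"x":0,"y":0,"z":38,"hand":-1},{"ax":0,"ay":0,"az":0,"x":0,"y":0,"z":38,"hand":-1},{"ax":0,"ay":0,"az":0,"x":0,"y":0,"z":38,"hand":-1},{"ax":0,"ay":0,"az":0,"x":0,"y":0,"z":38,"hand":-1}]' 40
python3 -m inch '[{"ax":0,"ay":0,"az":0,"x":0,"y":0,"z":38,"hand":-1},{"ax":0,"ay":0,"az":0,"x":0,"y":0,"z":38,"hand":-1},{"ax":0,"ay":0,"az":0,"x":0,"y":0,"z":38,"hand":-1},{"ax":0,"ay":0,"az":0,"x":0,"y":0,"z":0,"hand":-1},{"ax":0,"ay":0,"az":0,"x":0,"y":0,"z":0,"hand":-1}]' 40
python3 - <<'E'
from h import *
tool(); ims=[]
for n in ('scene','top'):
    c=cam(n); y=mask(c,(20,130,90),(34,255,255)); y[:, :240]=0; y[:,380:]=0; y[:170]=0
    t=[ray(c,[k.reshape(-1,2).mean(0)],.0615)[0] for k in blobs(y,4)]; print(n,'tabs',np.round(t,4))
    o=[ray(c,[k.reshape(-1,2).mean(0)],.0675)[0] for k in blobs(mask(c,(5,180,90),(17,255,255)),20)]; print(' hooks',np.round(o,4))
    for nm,q in (('tabs',t),('hooks',o)):
        if len(q)==2: d=q[1]-q[0]; print(' ',nm,'angle',round(float(np.arctan(d[1]/d[0])),3))
    w=mask(c,(0,0,140),(180,60,255)); L=np.zeros_like(w); cv2.circle(L,(307,222) if n=='scene' else (314,260),30,255,-1)
    for k in blobs(w&L,60): a=axis(ray(c,k.reshape(-1,2),.0955)); print(' grip',a[0].round(4),'lid x',round(a[1]+np.pi/2,3),np.round(a[2]))
    for k in blobs(mask(c,(100,60,20),(125,255,255)),5000): print(' disc',cv2.minEnclosingCircle(np.float32(ray(c,k.reshape(-1,2),.0595))))
    x0,y0=(240,130) if n=='scene' else (220,110); ims.append(cv2.resize(c['img'][y0:y0+200,x0:x0+200,::-1],None,fx=2,fy=2))
cv2.imwrite('pics/end.png',np.hstack(ims))
E
```

```text
time: 65.33
eef_pos: [0.5014, -0.0183, 0.0855]
tcp_rot: [-0.706, -0.031, 0.033, 0.707]
contact_force: [-0.6, -0.4, 0.1]
opening: 0.67
time: 65.75
eef_pos: [0.4998, -0.0181, 0.1625]
tcp_rot: [-0.706, -0.03, 0.035, 0.707]
contact_force: [0.4, -0.1, -0.1]
opening: 1.0
time: 66.17
eef_pos: [0.488, 0.134, 0.2037]
tcp_rot: [-0.706, -0.033, 0.032, 0.706]
contact_force: [0.2, 0.0, 0.1]
opening: 0.999
time: 66.58
eef_pos: [0.4771, 0.2479, 0.2029]
tcp_rot: [0.706, 0.034, -0.034, -0.706]
contact_force: [-0.0, -0.9, -0.2]
opening: 1.001
t 66.58 tcp [0.4771 0.2479 0.2029] x [0.995 0.096 0.   ] y [ 0.  0. -1.] z [-0.096  0.995 -0.   ] F [-0.  -0.9 -0.2] open 1.001
scene tabs [[ 0.6216 -0.0087]
 [ 0.3847 -0.0322]]
 hooks [[ 0.6389 -0.0049]
 [ 0.3741 -0.0432]]
  tabs angle 0.099
  hooks angle 0.143
 grip [ 0.5039 -0.0204] lid x 0.101 [22. 88.]
 disc ((0.504641056060791, -0.0224327202886343), 0.11927414685487747)
 disc ((0.5036686658859253, 0.2737888693809509), 0.16944383084774017)
top tabs [[ 0.3861 -0.0324]
 [ 0.6215 -0.0092]]
 hooks []
  tabs angle 0.098
 grip [ 0.5036 -0.0208] lid x 0.098 [23. 89.]
 disc ((0.5034894943237305, -0.020627230405807495), 0.11925341933965683)
```

View pics/end.png

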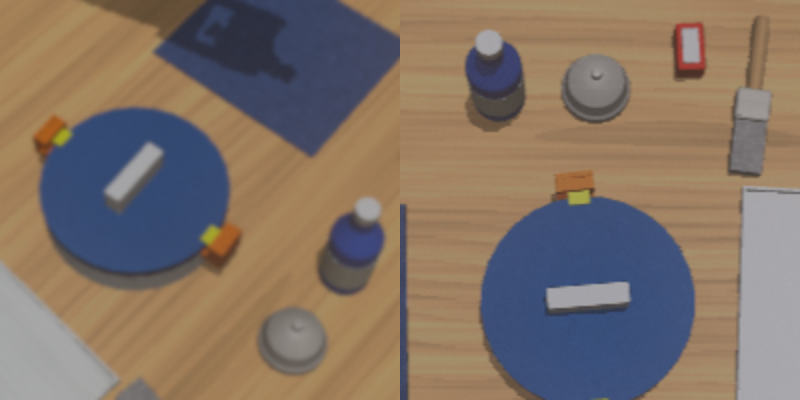

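The final view shows the lid on the tub with both yellow tabs under the orange hooks, at (62,137) and (211,236) on the left. The bottle, bell and brush stand where they did. The lid's bar matches its starting locked position to 1 mm and about 0.02 rad, within the stated play. Handing in.

```bash
python3 -c "
from plant import *; print(sign_off(), get_state()['time'])"
```

```text
the job is handed in; nothing more can be done
the job is handed in; nothing more can be done
```

I freed the lid and laid it on the mat. All six green blocks then went flat into the six pockets, and I locked the lid back on. I handed the job in at about 67 s of the 210 s allowed; the system reports no verdict.

- **Blocks:** Before the lid went on, two-camera checks put every block's top at z 36–37 mm, where flat is 35 mm. Each was within about 3 mm of its pocket centre. Two blocks first went in badly: one perched on a rib and one wedged at about 0.4 rad. I regrasped and reseated both. One block had been knocked about 3 cm aside on the tray, and I measured it again before picking it.
- **Lid:** It turned home to the end stop (wrist torque rose to 1.4 N m), and pulling up with 6 N did not raise it. Its bar ended within 1 mm of where it sat when first locked.
- **Disagreements:** The lid's angle reads about 0.10 rad, against 0.12 when first locked and hook readings of 0.126 to 0.143. I put this down to the hook play and a partly hidden hook; the worst reading still leaves it inside the 0.08 rad limit. I did not measure the lid's height directly, only inferred it from the bar matching its starting view and from the pull test.
- **Other objects:** By eye, the spray bottle, bell and lint brush stand where they started.

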